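# Turn the bonbons out of their mould and plate them

## Robot

A 7-joint arm with a two-finger parallel gripper is mounted at the origin on a cart in front of the work surface, level with it; the furniture and walls round the work are solid. World frame = base frame: x ahead of the robot, y to its left, z up, the work surface at z = 0. Lengths are in m, angles in rad, forces in N, time in s.
With the tool pointing down it reaches from about 0.425 to 0.875 m from the base axis. Payload 4.7 kg.
Tool frame: the origin (TCP) lies midway between the tips of the shut fingers; the grasp point (between the pads) lies ctrl.grasp_offset behind it (ctrl.grasp_offset is the distance from the TCP to the grasp point, in m); z points along the fingers, y is the line along which they close (so a half turn about z gives the same grasp; the last joint's range is limited). The gripper opens to 87 mm and grips with 3 to 60 N. Pads are 19 mm wide; open, the fingers measure 117 mm over their backs; the gripper's body (75 mm by 190 mm) begins 51 mm behind the grasp point.
Start: joints at [-1.134, 0.321, -0.07, 1.45, 0.023, 1.371, -0.057], TCP at [0.267, 0.593, 0.197] pointing down, gripper open.
Joint ranges: [-2.86, 2.86], [-0.3, 2.09], [-1.38, 1.24], [0.06, 2.45], [-1.56, 4.7], [0.09, 2.05], [-2.69, 2.69]. Speed limits (rad/s): [2.57, 2.57, 3.14, 3.14, 3.14, 3.14, 3.14].

## Interface

Orientations are given as a rotation vector (axis times angle).
In Python, from bench import ctrl gives the robot as it stands. The module is installed in compiled form; this text tells all that it offers.
- The arm moves only by the tool jog_arm, never from a script. Its argument "moves" is one flat list of numbers, 7 for each row, row after row: the shift along the tool's x, y, z in units of 30 cm (1.0 is 30 cm), then the turn, a rotation vector about the tool's x, y, z in units of 60 degrees (1.0 is 60 degrees), then the gripper's target within -1 to 1 (fully open at 1, half-way at 0, shut at -1). In form: [x, y, z, wx, wy, wz, fingers, x, y, z, wx, wy, wz, fingers, ...]. A call has exactly 8 rows; each row is the pose to reach, as a shift and turn from the pose commanded when the call began, along the tool's axes at that moment; what a row does not reach only later rows make up. A row lasts 1/8 s, in which the tool goes at most 62.5 mm and 10.7 degrees, less where a joint would pass 70% of its speed; a pose out of reach is approached as far as the arm can. A call with a number of a shift or a turn outside -1 to 1 is refused whole. A call with a gripper value outside its range is refused whole. The fingers move at their own pace and stop on an object; "newtons" is the grip in N (left out, the last holds). Time passes only in rows, so rows that repeat a pose let the fingers close, or fill a call up. It gives the time, the measured TCP pose, the force, the opening and the grip force at its end, in the units of the state.
- ctrl.get_state(): the state, without advancing time (a new reading comes with each control period).
- ctrl.get_image(name): name is "scene" or "top"; returns a dict with "pixels" (400x640x3 uint8, red, green, blue), "fx", "fy", "cx", "cy" (pixels), "xyz" and "rotation" of the camera in the world. Camera axes: x right, y up, looking along -z (the intrinsics and any distortion apply to the point x, -y, -z); pixel columns grow to the right and rows downward; lengths in m; the calibration is good to about 2 mm. A picture is of the moment at which its call begins. There is no depth.
- ctrl.close_job(): hands the job in; it is judged then, once.
The state is a dict: "time": time; "joint_positions": joint angles; "qd": joint speeds; "joint_torque": joint torques, N m; "position": TCP position; "tool_rot": TCP orientation; "ft_force": force on the tool from outside, world axes, zero at the start; "torque": the same for the moment, N m; "grip_width": opening from 0.0 (shut) to 1.0 (fully open); "grip_force": force on a finger pad.
Only numpy, scipy, OpenCV 4.12 (cv2) and the standard library are available. Lean on these libraries where they do the work, as an engineer would, in place of code of your own. Each camera call takes 0.05 s, during which the arm holds its last target. There are 200 camera calls.

## Task

Lay the wooden board on the full mould with the two thumb tabs side by side and let go, then pinch both together, turn them over onto the board's sloping stand, mould uppermost, and let go. Pull the spoon from its pot and tap the mould's back with it, lift the mould off by its tab, leaving the bonbons on the board, and put the empty mould back on its own stand against the ledge. Set every bonbon base down on the blue plate; at the end the spoon stands in its pot again, the board is still on its stand, and the jar, the salt and the cups have been left alone.

Things in the scene. Friction and masses are not known exactly. Their poses are not given: they have to be found in the camera images.
- mould_stand: fixed steel stand that holds the full mould, 120 x 112 mm. Origin on the table, z up; its bed, 112 wide, 4 thick, slopes down 40 degrees along +x. A point t up the slope and h out of the bed: x = 55 - 0.766 t + 0.643 h, z = 20 + 0.643 t + 0.766 h. Bed t = 0 to 104, open above that; at t = 0 a ledge of two lugs (y = -34, 34; 30 wide) stands 38 out of the bed and stops what slides down
- board_stand: fixed steel stand that holds the board; same make, sizes and frame as the mould's stand (the two may change places). Seats with the foot edge on the ledge, by origin (mm): board t = 70, h = 4; mould cavities up t = 70, h = 22.5; mould upside down on the board t = 70, h = 8, or on a bare bed h = 0
- mould: clear bluish mould, 0.16 to 0.25 kg. Origin on the cavity face; x to its foot edge, z out of the cavities. Panel x = -70 to 70, y = -50 to 50 mm: from x = -42 on 22.5 thick (z down to -22.5), with six cavities 27.5 square, 19.5 deep; x < -42 a flange 6 thick. Thumb tab to grip it alone: x = -98 to -70, y = 8 to 50, z = -6 to 0. Cavities up at first
- board: wooden board, 0.1 kg, alike on both faces; origin in the panel's middle, x to its foot edge, z up at first. Panel x, y as the mould's; head x = -70 to -40 and ribs at x = -4, 32, 68 are 8 mm thick, the rest 4. Thumb tab x = -98 to -70, y = -50 to -8, 8 thick. On the mould, frames alike: origin 4 mm over the mould's; head and flange pinch together. Ribs stop bonbons sliding
- spoon: steel sundae spoon, 187 mm long, 35 g, leaning some 16 degrees in the pot, handle up. Origin at mid-length; y along it to the handle's end at y = 93; bowl y = -93 to -39, 32 mm wide (x), 8 thick (z = 0 to 8); handle 12 mm wide (x), 6 thick (z = 2 to 8)
- spoon_pot: round steel spoon pot, fixed, 106 mm high, 63 mm across the rim, 55 mm inside at the mouth and 51 at the bottom, floor 4 mm thick. Origin under its middle. Between it and the stands is the square grey food warmer, 0.24 m high (x = 0.23 to 0.57, y = -0.26 to 0.08 m)
- plate: blue oblong china plate, loose, 0.4 kg; 130 (x) by 170 mm (y), rim 13 mm high and 5 thick, flat floor 5 mm above the table. Origin under its middle
- cherries: bystander: jar of cherries, 62 mm across, 95 mm high, origin under its middle
- salt: bystander: salt shaker, 44 mm across, 90 mm high, origin under its middle
- cups: bystander: stack of white portion cups, 61 mm across, 62 mm high, origin under its middle
- bonbon_1: square dark chocolate, 25 x 25 x 18 mm high, rounded edges, 15 g. Origin in the middle of its flat base, z to the striped top; in the mould it lies base out, z into the mould. Of the six 2 to 4 are there. Its cavity in the mould's frame: x = -22, y = -28 mm
- bonbon_2: bonbon like bonbon_1; its cavity: x = -22, y = 28 mm
- bonbon_3: bonbon like bonbon_1; its cavity: x = 14, y = -28 mm
- bonbon_4: bonbon like bonbon_1; its cavity: x = 14, y = 28 mm
- bonbon_5: bonbon like bonbon_1; its cavity: x = 50, y = -28 mm
- bonbon_6: bonbon like bonbon_1; its cavity: x = 50, y = 28 mm
There are look-alikes about, which are no part of the job. There is more than one size of the plate; the one meant has the size given above.

How it is judged:
On the way, in this order (a step that is already met when the one before it is completed fails the run):
1. the board lies on the full mould, covering all its cavities, and is let go (x of board in the frame of mould between -0.012 and 0.012 m and y of board in the frame of mould between -0.012 and 0.012 m and z of board in the frame of mould between -0.001 and 0.009 m and angle between the z axis of board and the z axis of mould, either way round below 0.1 rad and angle between mould's own z axis and vertical below 1 rad and horizontal distance between mould and mould_stand below 0.035 m and contact force between the fingers and mould below 0.3 N and contact force between the fingers and board below 0.3 N), for 0.2 s.
2. mould and board lie together, turned over, on the board's stand, with the mould uppermost, and are let go (x of board in the frame of mould between -0.012 and 0.012 m and y of board in the frame of mould between -0.012 and 0.012 m and z of board in the frame of mould between -0.001 and 0.009 m and angle between the z axis of board and the z axis of mould, either way round below 0.1 rad and angle between mould's own z axis and vertical above 2.15 rad and horizontal distance between each of mould, board and board_stand below 0.035 m and height (world z) of mould between 0.0551 and 0.0871 m and contact force between the fingers and mould below 0.3 N and contact force between the fingers and board below 0.3 N), for 0.2 s.
3. the upturned mould, still lying on the board, is tapped with the spoon (over 0.8 N) (x of board in the frame of mould between -0.012 and 0.012 m and y of board in the frame of mould between -0.012 and 0.012 m and z of board in the frame of mould between -0.001 and 0.009 m and angle between the z axis of board and the z axis of mould, either way round below 0.1 rad and angle between mould's own z axis and vertical above 2.15 rad and horizontal distance between each of mould, board and board_stand below 0.035 m and height (world z) of mould between 0.0551 and 0.0871 m and contact force between spoon and mould above 0.8 N), for 0.02 s.
4. the mould is off the board and every bonbon lies base down on the board (distance between mould and board above 0.09 m and horizontal distance between board and board_stand below 0.035 m and distance between each of bonbon_1, bonbon_2, bonbon_3, bonbon_4, bonbon_5, bonbon_6 and board below 0.085 m and angle between each of bonbon_1, bonbon_2, bonbon_3, bonbon_4, bonbon_5, bonbon_6's own z axis and vertical below 1 rad), for 0.2 s.
At the end, for the whole second after the job is handed in: every bonbon stands base down (within 0.2 rad) on the plate's floor, inside the rim; the empty mould lies on its own stand and the board on the board's stand (each within 35 to 40 mm of its seat); the spoon stands in its pot; all at rest (x of bonbon_1 in the frame of plate between -0.058 and 0.058 m and y of bonbon_1 in the frame of plate between -0.078 and 0.078 m and z of each of bonbon_1, bonbon_2, bonbon_3, bonbon_4, bonbon_5, bonbon_6 in the frame of plate below 0.012 m and angle between each of bonbon_1, bonbon_2, bonbon_3, bonbon_4, bonbon_5, bonbon_6's own z axis and vertical below 0.2 rad and linear speed of each of bonbon_1, bonbon_2, bonbon_3, bonbon_4, bonbon_5, bonbon_6, mould below 0.02 m/s and x of bonbon_2 in the frame of plate between -0.058 and 0.058 m and y of bonbon_2 in the frame of plate between -0.078 and 0.078 m and x of bonbon_3 in the frame of plate between -0.058 and 0.058 m and y of bonbon_3 in the frame of plate between -0.078 and 0.078 m and x of bonbon_4 in the frame of plate between -0.058 and 0.058 m and y of bonbon_4 in the frame of plate between -0.078 and 0.078 m and x of bonbon_5 in the frame of plate between -0.058 and 0.058 m and y of bonbon_5 in the frame of plate between -0.078 and 0.078 m and x of bonbon_6 in the frame of plate between -0.058 and 0.058 m and y of bonbon_6 in the frame of plate between -0.078 and 0.078 m and horizontal distance between mould and mould_stand below 0.04 m and height (world z) of mould between 0.0545 and 0.0985 m and horizontal distance between board and board_stand below 0.035 m and height (world z) of board between 0.054 and 0.082 m and horizontal distance between spoon and spoon_pot below 0.05 m and height (world z) of spoon between 0.077 and 0.109 m and angle between spoon's own y axis and vertical below 0.5 rad and linear speed of spoon below 0.03 m/s); the robot touches nothing.
It fails at once if the jar of cherries knocked away (over 3 cm) (distance of cherries from where it was at the start of the episode above 0.03 m).
It fails at once if the salt shaker knocked away (over 3 cm) (distance of salt from where it was at the start of the episode above 0.03 m).
It fails at once if the portion cups knocked away (over 3 cm) (distance of cups from where it was at the start of the episode above 0.03 m).
Of bonbon_1, bonbon_2, bonbon_3, bonbon_4, bonbon_5, bonbon_6 only 2 to 4 are there at a start; the rules pass over those that are not, and their reading is None.
At some moment in a run one of plate may be knocked a few centimetres aside while the robot is not near it.
It also fails if it takes over 210 s, if anything falls off the work surface, if the arm or the gripper's body presses on something with over 40 N, if the wrist force passes 120 N, or if a joint passes its speed limit or range.

## Working session

There is one attempt and no reset: what is moved stays moved. The work goes in short steps, Python scripts to look and compute and a tool call to move; the robot and the scene stay as the last step left them, time stands still between calls to the robot, and variables do not carry over. Pictures are saved under pics/ and viewed, at most 14 in all, crops included, and the job is handed in when it is done.

Besides the shell and the picture viewer there is one more tool, called after "Emit:" as name(argument=value, ...) on one line, values as JSON. jog_arm: Moves the arm, as the interface text tells. Its arguments: {"type":"object","properties":{"moves":{"type":"array"},"newtons":{"type":"number"}},"required":["moves"]}

```bash
mkdir -p pics; cat > h.py <<'E'
import numpy as np, cv2
from scipy.spatial.transform import Rotation as R
from bench import ctrl
def snap(name,f):
    im=ctrl.get_image(name); cv2.imwrite(f'pics/{f}.png',cv2.cvtColor(im['pixels'],cv2.COLOR_RGB2BGR)); np.savez(f'pics/{f}.npz',**{k:np.array(v) for k,v in im.items()}); return im
E
python3 - <<'E'
from h import *
s=ctrl.get_state(); print(s, ctrl.grasp_offset)
for n in('scene','top'):
    im=snap(n,n+'0'); print({k:v for k,v in im.items() if k!='pixels'})
E
```

```text
{'time': 0.0, 'joint_positions': array([-1.13389116,  0.32183701, -0.07006424,  1.45166687,  0.02259597,
        1.37077973, -0.05685199]), 'qd': array([-7.32474524e-05, -9.50475870e-04,  1.62433844e-03, -6.38066720e-05,
       -3.50945260e-04, -8.68747537e-04,  2.01182870e-03]), 'joint_torque': array([ 8.22711245e-04, -4.91286671e+01, -4.03750464e-01, -3.12522984e+01,
       -6.41619391e-02,  4.36263671e-02,  1.68750671e-04]), 'position': array([0.26652272, 0.59219498, 0.19605637]), 'tool_rot': array([-6.59052059e-01, -3.07137584e+00,  2.95327604e-03]), 'ft_force': array([ 0.15921279, -0.5825218 ,  1.86301665]), 'torque': array([ 0.00295078, -0.03659511,  0.02208422]), 'grip_force': 0.0, 'grip_width': 1.001762101078792} 0.0187
{'fx': 398.71460313843056, 'fy': 398.71460313843056, 'cx': 324.88951052383885, 'cy': 188.42482662266613, 'xyz': array([ 0.82828974, -1.01309324,  0.73680217]), 'rotation': array([1.03020315, 0.14752022, 0.27953593])}
{'fx': 447.98181742835845, 'fy': 447.98181742835845, 'cx': 319.31859047174277, 'cy': 194.88768408254126, 'xyz': array([0.28779322, 0.00474751, 1.50847821]), 'rotation': array([ 0.11764517, -0.11279504, -1.57269202])}
```

```bash
python3 - <<'E'
import cv2,numpy as np
t=cv2.imread('pics/top0.png');s=cv2.imread('pics/scene0.png')
a=cv2.resize(t[125:210,160:300],None,fx=5.7,fy=5.7,interpolation=cv2.INTER_CUBIC)[:,:798]
cv2.imwrite('pics/c1.png',cv2.convertScaleAbs(a,alpha=1.3,beta=20))
b=cv2.resize(s[95:215,320:440],None,fx=5,fy=5,interpolation=cv2.INTER_CUBIC)
cv2.imwrite('pics/c2.png',cv2.convertScaleAbs(b,alpha=1.2,beta=10))
E
cat >> h.py <<'E'
from scipy.optimize import least_squares
def cam(f):
    d=np.load(f'pics/{f}.npz'); return d
def proj(d,P):
    p=(np.asarray(P)-d['xyz'])@R.from_rotvec(d['rotation']).as_matrix()
    return np.stack([d['cx']+d['fx']*p[...,0]/-p[...,2], d['cy']-d['fy']*p[...,1]/-p[...,2]],-1)
def ray(d,uv):
    uv=np.atleast_2d(uv).astype(float)
    v=np.stack([(uv[:,0]-d['cx'])/d['fx'],-(uv[:,1]-d['cy'])/d['fy'],-np.ones(len(uv))],-1)
    return v@R.from_rotvec(d['rotation']).as_matrix().T
def onz(d,uv,z):
    v=ray(d,uv); return d['xyz']+v*((z-d['xyz'][2])/v[:,2])[:,None]
def tri(views):  # [(cam,uv)]
    A=np.zeros((3,3));b=np.zeros(3)
    for d,uv in views:
        v=ray(d,uv)[0];v/=np.linalg.norm(v);M=np.eye(3)-np.outer(v,v);A+=M;b+=M@d['xyz']
    return np.linalg.solve(A,b)
def Rz(a): return R.from_euler('z',a)
TILT=R.from_euler('y',40,degrees=True)  # mould frame in stand frame (x down-slope, z out of bed)
def seat(t,h): return np.array([.055-.766*t+.643*h,0,.020+.643*t+.766*h])
E
cat > fit.py <<'E'
from h import *
T=cam('top0');S=cam('scene0')
ft=lambda L:[(np.array(k,float)/1000,(np.array(p)+.5)/5.7-.5+[160,125]) for k,p in L]
fs=lambda L:[(np.array(k,float)/1000,(np.array(p)+.5)/5-.5+[320,95]) for k,p in L]
obj={'mould':(ft([((70,50,0),(285,178)),((70,-50,0),(385,297)),((-98,50,0),(42,287)),((-98,8,0),(85,340)),((-70,8,0),(125,325)),((-70,-50,0),(193,395))]),
 fs([((-98,50,0),(255,152)),((-98,8,0),(207,157)),((-70,8,0),(222,192)),((-70,-50,0),(155,203))]),seat(.07,.0225)),
'board':(ft([((70,50,4),(555,100)),((70,-50,4),(680,203)),((-70,50,4),(405,207)),((-70,-8,4),(472,268)),((-98,-8,4),(457,293)),((-98,-50,4),(508,338))]),
 fs([((-98,-50,4),(133,290)),((-98,-8,4),(185,277)),((-70,-8,4),(200,303)),((-70,50,4),(265,291)),((70,50,4),(342,455)),((70,-50,4),(240,497))]),seat(.07,.004))}
for n,(a,b,st) in obj.items():
    K=[np.array([k for k,_ in q]) for q in(a,b)];U=[np.array([u for _,u in q]) for q in(a,b)]
    def res(Rm,p): return np.concatenate([(proj(c,Rm.apply(k)+p)-u).ravel() for c,k,u in zip((T,S),K,U)])
    def f3(v): Q=Rz(v[2]); return res(Q*TILT,np.array([v[0],v[1],0])+Q.apply(st))
    r=least_squares(f3,[.6,.3,-1],loss='soft_l1'); print(n,'stand',r.x.round(4),'yaw deg',np.degrees(r.x[2]).round(2)); print(f3(r.x).reshape(-1,2).round(1).tolist())
    Q=Rz(r.x[2]);p0=np.array([r.x[0],r.x[1],0])+Q.apply(st)
    def f6(v): return res(R.from_rotvec(v[3:])*Q*TILT,v[:3])
    r6=least_squares(f6,[*p0,0,0,0],loss='soft_l1'); print(' seat p',p0.round(4),' free p',r6.x[:3].round(4),'drot deg',np.degrees(r6.x[3:]).round(1), 'cost',r.cost.round(1),r6.cost.round(1))
E
python3 fit.py
```

```text
mould stand [ 0.5588  0.4036 -0.8718] yaw deg -49.95
[[-1.5, -0.5], [-0.5, 0.9], [-0.1, -1.5], [0.6, -0.6], [0.8, -1.4], [0.3, 0.3], [-0.5, -0.4], [-0.2, 0.0], [-1.0, -0.8], [-0.8, -0.9]]
 seat p [0.5689 0.3915 0.0822]  free p [0.5691 0.3912 0.0815] drot deg [-3.9  0.7  1.1] cost 5.3 3.3
board stand [ 0.6114  0.2221 -0.6906] yaw deg -39.57
[[-0.6, -0.0], [-0.1, 0.1], [-0.2, -0.9], [1.9, -0.2], [-0.9, -0.5], [0.3, -0.0], [-0.0, -0.8], [-0.9, -0.8], [-0.5, 0.7], [-0.7, -0.6], [1.2, 0.7], [-0.6, 0.1]]
 seat p [0.6144 0.2196 0.0681]  free p [0.6146 0.2197 0.0673] drot deg [-1.3 -0.2  0.2] cost 4.8 4.4
```

```bash
cat > mask.py <<'E'
from h import *
from scipy.optimize import minimize
K=6
def polymask(d,polys,roi):
    x0,y0,x1,y1=roi; m=np.zeros(((y1-y0)*K,(x1-x0)*K),np.uint8)
    for P in polys:
        u=(proj(d,P)-[x0,y0]+.5)*K; cv2.fillPoly(m,[np.round(u*16).astype(np.int32)],1,shift=4)
    return cv2.resize(m.astype(np.float32),(x1-x0,y1-y0),interpolation=cv2.INTER_AREA)
def fitmask(items,model,v0,steps):
    def f(v):
        P=model(v); return sum(np.abs(polymask(d,P,roi)-m)[w].sum() for d,m,roi,w in items)
    sim=np.vstack([v0]+[np.array(v0)+np.eye(len(v0))[i]*s for i,s in enumerate(steps)])
    r=minimize(f,v0,method='Nelder-Mead',options=dict(initial_simplex=sim,maxiter=400,xatol=1e-4,fatol=.01)); return r.x,r.fun
E
cat > fit2.py <<'E'
from mask import *
T=cam('top0');S=cam('scene0')
def hsv(d): return cv2.cvtColor(d['pixels'],cv2.COLOR_RGB2HSV).astype(int)
def get(d,roi,cond):
    h=hsv(d)[roi[1]:roi[3],roi[0]:roi[2]]; m=cond(h).astype(np.uint8); n,l,s,_=cv2.connectedComponentsWithStats(m); 
    m=(l==1+np.argmax(s[1:,4])).astype(np.uint8); m=cv2.morphologyEx(m,cv2.MORPH_CLOSE,np.ones((5,5)));return m.astype(np.float32)
for n,(px,d) in {'board t':((257,160),T),'mould t':((190,180),T),'table t':((250,200),T),'plate t':((340,150),T),'board s':((370,175),S),'mould s':((362,143),S),'tbl s':((400,190),S),'plate s':((362,236),S)}.items(): print(n,hsv(d)[px[1],px[0]])
def outl(L,z): return np.array([(x,y,z) for x,y in L],float)/1000
BL=[(-98,-50),(70,-50),(70,50),(-70,50),(-70,-8),(-98,-8)]; ML=[(-98,50),(70,50),(70,-50),(-70,-50),(-70,8),(-98,8)]
def slab(L,z0,z1):
    a,b=outl(L,z0),outl(L,z1); return [a,b]+[np.array([a[i],a[i-1],b[i-1],b[i]]) for i in range(len(L))]
def stood(polys,st):
    def m(v):
        Q=Rz(v[2]);p=np.array([v[0],v[1],0])+Q.apply(st);A=Q*TILT
        return [A.apply(P)+p for P in polys]
    return m
bt=(225,130,290,190);bs=(330,140,400,205)
tan=lambda h:(h[...,0]>8)&(h[...,0]<25)&(h[...,1]>70)
w=lambda m:np.ones(m.shape,bool)
a=get(T,bt,tan);b=get(S,bs,tan)
M=stood(slab(BL,-4,4),seat(.07,.004))
for it in([(T,a,bt,w(a)),(S,b,bs,w(b))],[(T,a,bt,w(a))],[(S,b,bs,w(b))]):
    print('board',fitmask(it,M,[.6114,.2221,-.69],[.004,.004,.03]), a.sum(),b.sum())
mt=(160,145,236,202)
blue=lambda h:(h[...,0]>90)&(h[...,0]<125)&(h[...,1]>30)|((h[...,1]>90)&(h[...,2]<110))
a=get(T,mt,blue); cv2.imwrite('pics/m.png',np.hstack([cv2.resize(np.repeat(a[...,None]*255,3,2),None,fx=5,fy=5,interpolation=0),cv2.resize(T['pixels'][mt[1]:mt[3],mt[0]:mt[2],::-1].astype(np.float32),None,fx=5,fy=5)]))
M=stood([outl(ML,0)],seat(.07,.0225))
print('mould',fitmask([(T,a,mt,w(a))],M,[.5588,.4036,-.8718],[.004,.004,.03]),a.sum())
pt=(305,125,375,175);ps=(325,205,400,265)
pb=lambda h:(h[...,0]>90)&(h[...,0]<120)&(h[...,1]>110)
a=get(T,pt,pb);b=get(S,ps,pb)
def PM(v):
    L=[(-65,-85),(65,-85),(65,85),(-65,85)];return [Rz(v[2]).apply(P)+[v[0],v[1],0] for P in slab(L,0,13)]
for it in([(T,a,pt,w(a)),(S,b,ps,w(b))],[(T,a,pt,w(a))]): print('plate',fitmask(it,PM,[.55,-.05,0],[.01,.01,.05]),a.sum(),b.sum())
E
python3 fit2.py
```

```text
board t [ 21 103 119]
mould t [ 97  47 135]
table t [ 30   8 157]
plate t [104 120 117]
board s [ 17 109 157]
mould s [ 97  32 144]
tbl s [ 14  15 186]
plate s [106 116 139]
board (array([ 0.61288485,  0.22409378, -0.61090607]), np.float64(211.72222900390625)) 951.0 937.0
board (array([ 0.61306969,  0.2234395 , -0.6451636 ]), np.float64(124.0)) 951.0 937.0
board (array([ 0.61128957,  0.2260289 , -0.61405178]), np.float64(86.77777099609375)) 951.0 937.0
mould (array([ 0.55592299,  0.40255412, -0.86637833]), np.float64(94.5)) 1125.0
plate (array([ 0.6543024 , -0.05529375,  0.042703  ]), np.float64(801.5833129882812)) 1302.0 1449.0
plate (array([ 0.67220216, -0.05885596,  0.05764118]), np.float64(579.1944580078125)) 1302.0 1449.0[ WARN:0@2.942] global loadsave.cpp:1063 imwrite_ Unsupported depth image for selected encoder is fallbacked to CV_8U.
```

```bash
cat >> fit2.py <<'E'
def ov(d,roi,polys,k,cols):
    x0,y0,x1,y1=roi; im=cv2.resize(np.ascontiguousarray(d['pixels'][y0:y1,x0:x1,::-1]),None,fx=k,fy=k,interpolation=cv2.INTER_CUBIC)
    for P,c in zip(polys,cols): cv2.polylines(im,[np.round((proj(d,P)-[x0,y0]+.5)*k).astype(np.int32)],True,c,1)
    return im
import sys
mb=[M0(v)[0] for M0,v in ((stood([outl(BL,4)],seat(.07,.004)),[.6114,.2221,-.6906]),(stood([outl(ML,0)],seat(.07,.0225)),[.557,.403,-.87]))]
pl=PM([.66,-.057,.03])[1]
t=ov(T,(160,125,293,195),mb+[pl],6,[(0,0,255),(0,255,0),(255,0,255)])
s=ov(S,(335,115,405,180),mb,5,[(0,0,255),(0,255,0)]); p=ov(T,(300,120,385,180),[pl],5,[(255,0,255)]);
c=np.zeros((600,800,3),np.uint8); c[:t.shape[0],:t.shape[1]]=t[:600,:800]; 
y=t.shape[0]+2
s=cv2.resize(s,None,fx=.55,fy=.55);p=cv2.resize(p,None,fx=.55,fy=.55)
c[y:y+s.shape[0],:s.shape[1]]=s[:600-y]; c[y:y+p.shape[0],250:250+p.shape[1]]=p[:600-y]
mk=get(T,bt,tan); mk=cv2.resize((np.repeat(mk[...,None],3,2)*255).astype(np.uint8),None,fx=2.7,fy=2.7,interpolation=0); c[y:y+mk.shape[0],520:520+mk.shape[1]]=mk[:600-y]
cv2.imwrite('pics/ov.png',c)
E
python3 fit2.py >/dev/null 2>&1
python3 - <<'E'
from h import *
S=cam('scene0');T=cam('top0')
c=onz(S,[(349,218),(387,221),(379,256),(337,250)],.010);print(c.round(3), np.linalg.norm(np.diff(c,axis=0,append=c[:1]),axis=1).round(3))
c=onz(S,[(187,267),(228,266),(222,290),(179,292)],.010);print('small',c.round(3), np.linalg.norm(np.diff(c,axis=0,append=c[:1]),axis=1).round(3))
a=S['pixels'][200:300,325:405,::-1]; b=S['pixels'][215:315,225:275,::-1]
t1=T['pixels'][185:235,410:470,::-1]; t2=T['pixels'][110:180,395:450,::-1]
o=np.zeros((600,800,3),np.uint8)
def put(im,x,y,k):
    r=cv2.resize(np.ascontiguousarray(im),None,fx=k,fy=k,interpolation=cv2.INTER_CUBIC); o[y:y+r.shape[0],x:x+r.shape[1]]=r
put(a,0,0,3.6);put(b,300,0,5.9 if False else 5);put(t1,560,0,4);put(t2,560,210,4)
cv2.imwrite('pics/c3.png',cv2.convertScaleAbs(o,alpha=1.25,beta=10))
E
```

```text
[[ 0.598  0.01   0.01 ]
 [ 0.716  0.032  0.01 ]
 [ 0.723 -0.143  0.01 ]
 [ 0.605 -0.155  0.01 ]] [0.12  0.175 0.119 0.165]
small [[ 0.242 -0.347  0.01 ]
 [ 0.344 -0.31   0.01 ]
 [ 0.374 -0.393  0.01 ]
 [ 0.276 -0.432  0.01 ]] [0.109 0.089 0.105 0.091]
```

Emit:
jog_arm(moves=[0, 0, -0.3, 0, 0, 0, 1, 0, 0, -0.5, 0, 0, 0, 1, -0.2, -0.1, -0.5, 0, 0, 0, 1, -0.4, -0.25, -0.5, 0, 0, 0, 1, -0.5, -0.3, -0.5, 0, 0, -0.3, 1, -0.5, -0.3, -0.5, 0, 0, -0.5, 1, -0.5, -0.3, -0.5, 0, 0, -0.5, 1, -0.5, -0.3, -0.5, 0, 0, -0.5, 1])

```text
time: 1.1
position: [0.3665, 0.4489, 0.3468]
tool_rot: [0.155, -3.137, 0.001]
ft_force: [0.1, 0.1, 0.3]
grip_width: 1.0
grip_force: 0.0
```

```bash
cat >> h.py <<'E'
import json,os
def rec():
    s=ctrl.get_state(); d=dict(q=list(map(float,s['joint_positions'])),p=list(map(float,s['position'])),r=list(map(float,s['tool_rot'])))
    open('samples.jsonl','a').write(json.dumps(d)+'\n'); return s
E
python3 - <<'E'
from h import *
d=dict(q=[-1.13389116,0.32183701,-0.07006424,1.45166687,0.02259597,1.37077973,-0.05685199],p=[0.26652272,0.59219498,0.19605637],r=[-6.59052059e-01,-3.07137584e+00,2.95327604e-03])
open('samples.jsonl','a').write(json.dumps(d)+'\n')
s=rec(); print(s['time'],s['joint_positions'].round(3),s['position'].round(3)); print(R.from_rotvec(s['tool_rot']).as_matrix().round(3))
E
```

```text
1.1 [-0.919  0.144 -0.014  1.372  0.002  1.627  0.736] [0.367 0.449 0.347]
[[-0.995 -0.099 -0.   ]
 [-0.099  0.995 -0.001]
 [ 0.    -0.    -1.   ]]
```

Emit:
jog_arm(moves=[0, 0, 0, 0.15, 0, -0.1, 1, 0, 0, 0, 0.3, 0, -0.3, 1, 0, 0, 0, 0.4, 0, -0.4, 1, 0, 0, 0, 0.4, 0, -0.6, 1, 0, 0, 0, 0.4, 0, -0.6, 1, 0, 0, 0, 0.4, 0, -0.6, 1, 0, 0, 0, 0.4, 0, -0.6, 1, 0, 0, 0, 0.4, 0, -0.6, 1])

```text
time: 2.1
position: [0.3669, 0.449, 0.3472]
tool_rot: [-1.1, 2.85, -0.637]
ft_force: [0.1, 0.0, -0.5]
grip_width: 1.004
grip_force: 0.0
```

```bash
cat > kin.py <<'E'
from h import *
import itertools
def load(): return [json.loads(l) for l in open('samples.jsonl')]
def rot(q,s,c1,c7):
    return Rz(s[0]*q[0]+c1)*R.from_euler('y',q[1])*Rz(s[1]*q[2])*R.from_euler('y',q[3])*Rz(s[2]*q[4])*R.from_euler('y',q[5])*Rz(s[3]*q[6]+c7)
if __name__=='__main__':
    D=load()
    for s in itertools.product([1,-1],repeat=4):
        f=lambda v:np.concatenate([(R.from_rotvec(d['r']).inv()*rot(d['q'],s,*v)).as_rotvec() for d in D])
        b=min((least_squares(f,[a,c]) for a in(-2,0,2) for c in(-2.5,-1,.5,2)),key=lambda r:r.cost); print(s,b.cost.round(5),b.x.round(3))
E
python3 - <<'E'
from h import *
s=rec(); print(s['time'],s['joint_positions'].round(3),s['position'].round(3)); print(R.from_rotvec(s['tool_rot']).as_matrix().round(3))
E
python3 kin.py
```

```text
2.1 [-1.054  0.336 -0.119  1.203  0.353  1.878  1.197] [0.367 0.449 0.347]
[[-0.751 -0.639  0.163]
 [-0.648  0.668 -0.366]
 [ 0.125 -0.38  -0.916]]
(1, 1, 1, 1) 1.31706 [3.372 1.544]
(1, 1, 1, -1) 0.07583 [-2.331 -2.925]
(1, 1, -1, 1) 1.47141 [ 1.573 -0.288]
(1, 1, -1, -1) 0.08796 [2.155 1.524]
(1, -1, 1, 1) 1.20104 [3.305 1.61 ]
(1, -1, 1, -1) 0.05247 [3.886 3.423]
(1, -1, -1, 1) 1.34754 [ 1.509 -0.225]
(1, -1, -1, -1) 0.04697 [2.089 1.589]
(-1, 1, 1, 1) 1.52541 [1.283 1.526]
(-1, 1, 1, -1) 0.00349 [ 1.864 -2.943]
(-1, 1, -1, 1) 1.67763 [-0.516 -0.307]
(-1, 1, -1, -1) 0.01323 [0.066 1.506]
(-1, -1, 1, 1) 1.43739 [ 1.216 -4.691]
(-1, -1, 1, -1) 0.00792 [-4.486 -2.879]
(-1, -1, -1, 1) 1.58125 [-0.58  -0.244]
(-1, -1, -1, -1) 0.0 [-0.     1.571]
```

```bash
cat > kin.py <<'E'
from h import *
LO=np.array([-2.86,-.3,-1.38,.06,-1.56,.09,-2.69]);HI=np.array([2.86,2.09,1.24,2.45,4.7,2.05,2.69])
Y=lambda a:R.from_euler('y',a)
def fk(q,v):
    h,a1,a2,L1,a3,L2,a6,L3=v
    A=Rz(-q[0]);p=A.apply([a1,0,h]);A=A*Y(q[1])*Rz(-q[2]);p=p+A.apply([a2,0,L1]);A=A*Y(q[3])*Rz(-q[4]);p=p+A.apply([a3,0,L2]);A=A*Y(q[5]);p=p+A.apply([a6,0,L3])
    return p,A*Rz(-q[6]+np.pi/2)
def fitkin():
    D=[json.loads(l) for l in open('samples.jsonl')]
    f=lambda v:np.concatenate([(fk(d['q'],v)[0]-d['p'])*1000 for d in D]+[np.array([v[1],v[2],v[4],v[6]])*1.])
    r=least_squares(f,[.3,0,0,.4,0,.4,0,.3]); return r.x,np.sqrt(2*r.cost/len(D))
def ik(p,Rm,v,q0,n=12,seed=0):
    """best IK within limits, close to q0; returns q, pos+rot error, margin"""
    g=np.random.default_rng(seed);best=None
    for i in range(n):
        s=np.array(q0) if i==0 else np.clip(np.array(q0)+g.normal(0,.6,7),LO+.02,HI-.02)
        def f(q):
            a,A=fk(q,v);return np.concatenate([(a-p)*100,(A.inv()*Rm).as_rotvec()*30,.05*(q-np.array(q0))])
        r=least_squares(f,np.clip(s,LO+.02,HI-.02),bounds=(LO,HI),max_nfev=80)
        a,A=fk(r.x,v);e=np.linalg.norm(a-p)+.1*(A.inv()*Rm).magnitude()
        if best is None or r.cost<best[0]: best=(r.cost,r.x,e)
    return best[1],best[2]
if __name__=='__main__':
    v,e=fitkin();print(v.round(4),e)
E
python3 kin.py
```

```text
[ 0.3484  0.3752  1.1012  0.7652  0.0827 -0.2665  0.7336  0.5044] 12.406392462721758
```

```bash
python3 - <<'E'
from kin import *
D=[json.loads(l) for l in open('samples.jsonl')]
for idx in ([0,3,5,7],[0,3,5,7,1],[0,2,3,4,5,7],[0,3,5,6,7]):
    def V(w): v=np.zeros(8);v[idx]=w;return v
    f=lambda w:np.concatenate([(fk(d['q'],V(w))[0]-d['p'])*1000 for d in D])
    x0=np.array([.3,0,0,.4,0,.4,0,.3])[idx]
    r=least_squares(f,x0);print(idx,r.x.round(4),r.fun.round(1))
E
```

```text
[0, 3, 5, 7] [0.2312 0.5491 0.4964 0.4565] [-19.4  18.5   0.1 -24.1  11.8  -1.1  -6.8  -2.8   1. ]
[0, 3, 5, 7, 1] [0.2494 0.5157 0.4491 0.4439 0.0554] [-16.9  15.9   8.5 -21.5  14.1  -6.1  -5.5  -3.1  -2.5]
[0, 2, 3, 4, 5, 7] [0.2512 0.0046 0.5498 0.0417 0.4914 0.4348] [-22.4  10.4   1.1 -22.9  13.4  -1.3   1.8   0.9   0.2]
[0, 3, 5, 6, 7] [ 0.233   0.5471  0.4942 -0.0027  0.4561] [-19.4  18.5   0.7 -23.9  12.   -1.1  -6.7  -2.9   0.4]
```

```bash
cat > kin.py <<'E'
from h import *
LO=np.array([-2.86,-.3,-1.38,.06,-1.56,.09,-2.69]);HI=np.array([2.86,2.09,1.24,2.45,4.7,2.05,2.69])
Y=lambda a:R.from_euler('y',a)
def frames(q):
    A1=Rz(-q[0]);A3=A1*Y(q[1])*Rz(-q[2]);A5=A3*Y(q[3])*Rz(-q[4]);A6=A5*Y(q[5]);return [A.as_matrix() for A in(A1,A3,A5,A6)],A6*Rz(-q[6]+np.pi/2)
def J(q):
    F,_=frames(q);return np.hstack([F[0],F[1],F[2],F[3]])
def fitkin(lam=.02):
    D=[json.loads(l) for l in open('samples.jsonl')]
    M=np.vstack([J(d['q']) for d in D]);b=np.concatenate([d['p'] for d in D])
    pr=np.array([0,0,.24,0,0,.54,0,0,.49,0,0,.45]);w=np.diag([lam]*12)
    x=np.linalg.lstsq(np.vstack([M,w]),np.concatenate([b,w@pr]),rcond=None)[0]
    return x,(np.abs(M@x-b).max())
V,ERR=fitkin()
def fk(q): return J(q)@V,frames(q)[1]
def ik(p,Rm,q0,n=10,seed=0):
    g=np.random.default_rng(seed);best=None
    for i in range(n):
        s=np.clip(np.array(q0)+(0 if i==0 else g.normal(0,.6,7)),LO+.02,HI-.02)
        def f(q):
            a,A=fk(q);return np.concatenate([(a-p)*100,(A.inv()*Rm).as_rotvec()*30,.05*(q-np.array(q0))])
        r=least_squares(f,s,bounds=(LO,HI),max_nfev=60)
        a,A=fk(r.x);e=np.linalg.norm(a-p)+.1*(A.inv()*Rm).magnitude()
        if best is None or r.cost<best[0]: best=(r.cost,r.x,e)
    return best[1],best[2]
# --- scene
MS=np.array([.557,.403,-.87]);BS=np.array([.6114,.2221,-.6906])
def fr(stand,t,h):  # frame (R,p) on a stand: x down slope, z normal
    Q=Rz(stand[2]);return Q*TILT,np.array([stand[0],stand[1],0])+Q.apply(seat(t,h))
def along(F,x,y,z,sg,back=0):
    """tool pose: TCP at (x,y,z) mm of frame F, tool z=+x of F, tool x = sg*y of F"""
    A,p=F; m=A.as_matrix();T=np.stack([sg*m[:,1],sg*m[:,2]*1.0,m[:,0]],1)
    T[:,1]=np.cross(T[:,2],T[:,0]); return p+A.apply(np.array([x-back,y,z])/1000.),R.from_matrix(T)
def delta(p,Rm,base=None):
    if base is None: s=ctrl.get_state();base=(s['position'],R.from_rotvec(s['tool_rot']))
    bp,bR=base; return np.concatenate([bR.inv().apply(np.asarray(p)-bp)/.3,(bR.inv()*Rm).as_rotvec()/np.radians(60)]).round(3)
E
python3 - <<'E'
from kin import *
s=ctrl.get_state();q=s['joint_positions'];print(V.round(3),ERR)
B=fr(BS,.07,.004);M=fr(MS,.07,.0225);U=fr(BS,.07,.008)
for sg in(-1,1):
    p,Rm=along(B,-72,-29,0,sg);a,e=ik(p,Rm,q);print('board tab',sg,p.round(3),a.round(2),round(e,4))
    p,Rm=along(B,-72,-29,0,sg,120);a,e=ik(p,Rm,q);print(' pre',sg,p.round(3),a.round(2),round(e,4),delta(p,Rm))
    p,Rm=along(M,-46,0,1,sg);a2,e=ik(p,Rm,a);print('pinch',sg,p.round(3),a2.round(2),round(e,4))
    p,Rm=along(M,-46,0,1,sg,100);a2,e=ik(p,Rm,a);print(' pre',sg,p.round(3),a2.round(2),round(e,4))
    p,Rm=along(B,-46,0,1,-sg);a3,e=ik(p,Rm,a2);print('flip place',-sg,p.round(3),a3.round(2),round(e,4))
    p,Rm=along(B,-46,0,1,-sg,120);a3,e=ik(p,Rm,a2);print(' pre',-sg,p.round(3),a3.round(2),round(e,4))
E
```

```text
[-0.003 -0.021  0.247  0.023  0.002  0.479  0.003 -0.004  0.497  0.005
 -0.004  0.395] 0.0001310923086331739
board tab -1 [0.553 0.232 0.114] [-0.96  0.31 -0.02  2.    0.97  1.19  0.92] 0.0
 pre -1 [0.483 0.291 0.191] [-1.05  0.23 -0.1   1.91  0.87  1.41  0.96] 0.0 [-0.013 -0.401  0.731  0.466 -0.193 -0.06 ]
pinch -1 [0.545 0.417 0.113] [-1.07  0.66 -0.06  1.43  0.81  1.53  0.9 ] 0.0
 pre -1 [0.496 0.476 0.177] [-1.15  0.67 -0.08  1.28  0.78  1.7   0.94] 0.0
flip place 1 [0.588 0.242 0.098] [-1.28  0.4   0.4   1.95  0.86  1.05 -2.13] 0.0
 pre 1 [0.517 0.3   0.176] [-1.28  0.29  0.21  1.87  0.83  1.31 -2.12] 0.0
board tab 1 [0.553 0.232 0.114] [-1.21  0.31  0.26  2.01  0.9   1.13 -2.18] 0.0
 pre 1 [0.483 0.291 0.191] [-1.23  0.23  0.1   1.92  0.83  1.38 -2.16] 0.0 [-0.013 -0.401  0.731 -0.294 -0.71   2.839]
pinch 1 [0.545 0.417 0.113] [-1.19  0.66  0.11  1.44  0.72  1.48 -2.19] 0.0
 pre 1 [0.496 0.476 0.177] [-1.26  0.66  0.09  1.29  0.69  1.65 -2.16] 0.0
flip place -1 [0.588 0.242 0.098] [-0.85  0.38 -0.1   1.93  1.02  1.18  0.92] 0.0
 pre -1 [0.517 0.3   0.176] [-0.97  0.3  -0.14  1.86  0.91  1.38  0.97] 0.0
```

Emit:
jog_arm(moves=[-0.01, -0.3, 0.2, 0.2, -0.1, 0, 1, -0.01, -0.4, 0.4, 0.47, -0.19, -0.06, 1, -0.01, -0.4, 0.6, 0.47, -0.19, -0.06, 1, -0.01, -0.4, 0.73, 0.47, -0.19, -0.06, 1, -0.01, -0.4, 0.73, 0.47, -0.19, -0.06, 1, -0.01, -0.4, 0.73, 0.47, -0.19, -0.06, 1, -0.01, -0.4, 0.73, 0.47, -0.19, -0.06, 1, -0.01, -0.4, 0.73, 0.47, -0.19, -0.06, 1])

```text
time: 3.1
position: [0.4817, 0.2931, 0.1935]
tool_rot: [-1.091, 2.314, -1.083]
ft_force: [-0.0, -0.4, -0.5]
grip_width: 1.002
grip_force: 0.0
```

```bash
cat > go.py <<'E'
from kin import *
import sys
# usage: python3 go.py "expr returning (p,Rm)" ... chained deltas, each from previous target
B=fr(BS,.07,.004);M=fr(MS,.07,.0225);MB=fr(MS,.07,.0265);U=fr(BS,.07,.004)
if __name__=='__main__':
    s=rec();base=(s['position'],R.from_rotvec(s['tool_rot']));q=s['joint_positions']
    print('t',round(s['time'],2),'q',q.round(2),'p',base[0].round(4),'F',s['ft_force'].round(1),'grip',round(s['grip_width'],3),round(s['grip_force'],1))
    for e in sys.argv[1:]:
        p,Rm=eval(e);q,err=ik(p,Rm,q);print(e,'->',p.round(3),'d',delta(p,Rm,base).tolist(),'ik',q.round(2),round(err,4));base=(p,Rm)
E
python3 go.py "along(B,-72,-29,0,-1,120)" "along(B,-72,-29,0,-1)" "along(B,-72,-29,25,-1)" "along(MB,-72,-29,30,-1,20)" "along(MB,-72,-29,2,-1,4)"
python3 - <<'E'
from h import *
snap('scene','scene1');snap('top','top1')
o=np.zeros((600,800,3),np.uint8)
a=cam('scene1')['pixels'][80:210,330:430,::-1];b=cam('top1')['pixels'][125:215,160:300,::-1]
a=cv2.resize(np.ascontiguousarray(a),None,fx=4,fy=4,interpolation=2);b=cv2.resize(np.ascontiguousarray(b),None,fx=2.8,fy=2.8,interpolation=2)
o[:a.shape[0],:a.shape[1]]=a;o[:b.shape[0],400:400+b.shape[1]]=b
cv2.imwrite('pics/c4.png',o[:530])
E
```

```text
t 3.1 q [-1.08  0.22 -0.08  1.88  0.86  1.43  0.99] p [0.4817 0.2931 0.1935] F [-0.  -0.4 -0.5] grip 1.002 0.0
along(B,-72,-29,0,-1,120) -> [0.483 0.291 0.191] d [0.004, 0.001, 0.01, -0.003, 0.001, 0.001] ik [-1.08  0.23 -0.08  1.91  0.86  1.4   0.96] 0.0
along(B,-72,-29,0,-1) -> [0.553 0.232 0.114] d [0.0, -0.0, 0.4, 0.0, 0.0, 0.0] ik [-0.97  0.31 -0.    2.    0.97  1.19  0.92] 0.0
along(B,-72,-29,25,-1) -> [0.566 0.222 0.134] d [-0.0, -0.083, 0.0, 0.0, 0.0, 0.0] ik [-0.95  0.28  0.01  1.99  0.97  1.19  0.97] 0.0
along(MB,-72,-29,30,-1,20) -> [0.514 0.409 0.167] d [-0.37, 0.255, -0.48, 0.0, 0.131, 0.11] ik [-1.12  0.57 -0.04  1.46  0.78  1.59  0.93] 0.0
along(MB,-72,-29,2,-1,4) -> [0.51  0.414 0.136] d [-0.0, 0.093, 0.053, 0.0, 0.0, 0.0] ik [-1.12  0.6  -0.04  1.48  0.78  1.56  0.89] 0.0
```

```bash
python3 - <<'E'
from go import *
s=ctrl.get_state();T=cam('top1');S=cam('scene1')
p=s['position'];m=R.from_rotvec(s['tool_rot']).as_matrix()
P=[p,p-m[:,2]*.02+m[:,1]*.05,p-m[:,2]*.02-m[:,1]*.05,p-.07*m[:,2]]
for d,n,o,k in((T,'top',(160,125),2.8),(S,'scene',(330,80),4)):
    u=proj(d,np.array(P)); print(n,u.round(0).tolist(),((u-o)*k).round(0).tolist())
o=np.zeros((400,800,3),np.uint8)
for f,i in(('top1',0),):
    a=cam(f)['pixels'][120:280,140:360,::-1];o[:,:550]=cv2.resize(np.ascontiguousarray(a),(550,400),interpolation=2)
a=cam('scene1')['pixels'][20:180,250:350,::-1];o[:,550:]=cv2.resize(np.ascontiguousarray(a),(250,400),interpolation=2)
cv2.imwrite('pics/c5.png',cv2.convertScaleAbs(o,alpha=1.5,beta=20))
E
```

```text
top [[224.0, 196.0], [215.0, 209.0], [224.0, 189.0], [208.0, 208.0]] [[178.0, 198.0], [155.0, 235.0], [178.0, 178.0], [134.0, 232.0]]
scene [[339.0, 128.0], [332.0, 130.0], [342.0, 116.0], [331.0, 112.0]] [[37.0, 192.0], [7.0, 201.0], [50.0, 143.0], [5.0, 127.0]]
```

Emit:
jog_arm(moves=[0, 0, 0.1, 0, 0, 0, 1, 0, 0, 0.2, 0, 0, 0, 1, 0, 0, 0.3, 0, 0, 0, 1, 0, 0, 0.39, 0, 0, 0, 1, 0, 0, 0.39, 0, 0, 0, 1, 0, 0, 0.39, 0, 0, 0, -1, 0, 0, 0.39, 0, 0, 0, -1, 0, 0, 0.39, 0, 0, 0, -1], newtons=35)

```text
time: 4.2
position: [0.5504, 0.2347, 0.1175]
tool_rot: [-1.093, 2.314, -1.085]
ft_force: [0.5, -0.1, 0.6]
grip_width: 0.746
grip_force: 0.0
```

Emit:
jog_arm(moves=[0, 0, 0, 0, 0, 0, -1, 0, 0, 0, 0, 0, 0, -1, 0, 0, 0, 0, 0, 0, -1, 0, 0, 0, 0, 0, 0, -1, 0, -0.02, 0, 0, 0, 0, -1, 0, -0.05, 0, 0, 0, 0, -1, 0, -0.1, 0, 0, 0, 0, -1, 0, -0.1, 0, 0, 0, 0, -1])

```text
time: 5.2
position: [0.5667, 0.2205, 0.1416]
tool_rot: [-1.088, 2.315, -1.087]
ft_force: [-0.6, 0.7, -0.8]
grip_width: 0.006
grip_force: 0.0
```

```bash
python3 go.py "along(B,-75,-29,30,-1)"  "along(MB,-75,-29,30,-1,20)" "along(MB,-75,-29,2,-1,4)"
```

```text
t 5.2 q [-0.95  0.26  0.01  1.95  0.95  1.22  1.02] p [0.5667 0.2205 0.1416] F [-0.6  0.7 -0.8] grip 0.006 0.0
along(B,-75,-29,30,-1) -> [0.567 0.222 0.139] d [-0.002, 0.008, 0.003, -0.004, -0.002, -0.001] ik [-0.95  0.26  0.01  1.96  0.95  1.21  1.02] 0.0
along(MB,-75,-29,30,-1,20) -> [0.512 0.411 0.169] d [-0.372, 0.272, -0.48, 0.0, 0.131, 0.11] ik [-1.12  0.57 -0.03  1.45  0.78  1.6   0.94] 0.0
along(MB,-75,-29,2,-1,4) -> [0.509 0.415 0.138] d [-0.0, 0.093, 0.053, 0.0, 0.0, 0.0] ik [-1.13  0.6  -0.04  1.46  0.77  1.57  0.9 ] 0.0
```

```bash
python3 - <<'E'
from go import *
snap('scene','scene2');snap('top','top2')
o=np.zeros((600,800,3),np.uint8)
a=cam('scene2')['pixels'][90:210,330:430,::-1];b=cam('top2')['pixels'][125:215,190:300,::-1]
a=cv2.resize(np.ascontiguousarray(a),(500,600),interpolation=2);b=cv2.resize(np.ascontiguousarray(b),(300,245),interpolation=2)
o[:,:500]=a;o[:245,500:]=b
cv2.imwrite('pics/c6.png',cv2.convertScaleAbs(o,alpha=1.3,beta=20))
E
python3 - <<'E'
from go import *
s=ctrl.get_state();T=cam('top2');S=cam('scene2');p=s['position'];m=R.from_rotvec(s['tool_rot']).as_matrix()
A,bp=B
for n,P in (('tcp',p),('tcp at grip',along(B,-75,-29,0,-1)[0]),('tab out',bp+A.apply([-.098,-.05,.004])),('tab in',bp+A.apply([-.098,-.008,.004])),('foot-',bp+A.apply([.07,-.05,.004])),('foot+',bp+A.apply([.07,.05,.004])),('headR',bp+A.apply([-.07,.05,.004]))):
    u=proj(S,P);v=proj(T,P);print(n,((u-[330,90])*5).round(0),((v-[190,125])*2.73+[500,0]).round(0))
print(A.inv().apply(p-bp)*1000, s['grip_width'])
E
```

```text
tcp [133. 312.] [666. 126.]
tcp at grip [116. 333.] [658. 142.]
tab out [ 81. 309.] [661. 161.]
tab in [129. 296.] [633. 138.]
foot- [185. 521.] [743.  96.]
foot+ [296. 482.] [681.  47.]
headR [209. 311.] [610.  96.]
[-76.02065506 -29.90577362  30.38733897] 0.0003222017738832264
```

```bash
python3 - <<'E'
from go import *
s=ctrl.get_state();T=cam('top2');S=cam('scene2');p=s['position'];m=R.from_rotvec(s['tool_rot']).as_matrix()
for d,roi in((S,(336,125,372,160)),(T,(222,160,262,190))):
    g=d['pixels'].max(2)[roi[1]:roi[3],roi[0]:roi[2]]
    print(roi)
    for i,r in enumerate(g): print(roi[1]+i,''.join('#' if v<45 else '+' if v<90 else '-' if v<150 else '.' for v in r))
    print('axis pts 0,10,20,30,40,60mm behind',proj(d,np.array([p-m[:,2]*k/1000 for k in(0,10,20,30,40,60)])).round(1).tolist())
E
```

```text
(336, 125, 372, 160)
125 ################+++----------------#
126 ################..----------......-+
127 ################..--------........-+
128 +##############+..---------........-
129 ++#############...---------........-
130 ++##############..---------.........
131 ################..----------........
132 ################...---------........
133 #################..-----............
134 #################-..................
135 #####+###########+-................-
136 #################+-.................
137 ##################-.................
138 ########++########+-............--.-
139 ####+++-.-#########-............----
140 #++--....-+########+-...-......-----
141 -.........-+########------....------
142 ...........-########+++++--.........
143 ...........-+########++++--.........
144 ............-#########++++-.........
145 ............-+#######+++++-.........
146 .............-####++++++++--........
147 .............-+#++-.-+++++-........-
148 ..............-----.-------.......--
149 .........-.....-----...------....---
150 .........-.....----.---------.......
151 ........-
[... 1290 characters left out ...]
###############+++++++++++++
178 ##########################+++++++++++++-
179 ################+#########++++++--++++++
180 #######################+++++++------+-++
181 #####################++++++++------+++++
182 ####################++-------------+++++
183 ####################+--------------++++-
184 ###################+--...----.-----+++++
185 ###################+--.......------+++-+
186 ################+#++--......------++++++
187 ################+++++--....----+++++++++
188 ###############++++++--...----++++++++++
189 ################+++++--.------+++++++++-
axis pts 0,10,20,30,40,60mm behind [[250.9, 171.2], [249.0, 172.7], [247.0, 174.1], [245.0, 175.7], [243.0, 177.2], [239.0, 180.3]]
```

```bash
python3 - <<'E'
from go import *
D=[json.loads(l) for l in open('samples.jsonl')][0]
S=cam('scene0');p=np.array(D['p']);m=R.from_rotvec(D['r']).as_matrix()
d=S;roi=(284,50,336,98)
g=d['pixels'].max(2)[roi[1]:roi[3],roi[0]:roi[2]]
for i,r in enumerate(g): print(roi[1]+i,''.join('#' if v<45 else '+' if v<90 else '-' if v<150 else '.' for v in r))
for y in(0,.0435,-.0435): print(y,proj(d,np.array([p-m[:,2]*k/1000+m[:,1]*y for k in(0,20,40)])).round(1).tolist())
E
```

```text
50 -------------+#####################-----------------
51 -----------+#######################-----------------
52 -----------+#######################-----------------
53 -----------+#######################-----------------
54 -------------+##################--------------------
55 -------------+##################--------------------
56 -------------+##################--------------------
57 -------------+##################--------------------
58 -------------+##################--------------------
59 -------------+##################+-------------------
60 -------------+###################++++#--------------
61 --------------+###################++++++++#++++++---
62 --------------+########################++++++##+----
63 --------------+######################+##+######+----
64 -------------+###################+++###########+----
65 -------------+#################################+----
66 -------+#######################################+----
67 ----+++++###########################++########+-----
68 ----+#######################++++########++####+-----
69 ----+####################+++-+++#
[... 1042 characters left out ...]
-----+####+---------+####+---------------
89 ................-####-------------++----------------
90 ................-####.......------------------------
91 ................-####.................--------------
92 ................-####......................---------
93 ................-++++.......................--------
94 ...................-........................--------
95 ............................................--------
96 ...........................................---------
97 ...........................................---------
0 [[310.1, 96.7], [310.1, 92.1], [310.1, 87.6]]
0.0435 [[316.9, 94.5], [316.9, 90.0], [316.9, 85.5]]
-0.0435 [[303.2, 98.9], [303.1, 94.4], [303.0, 89.7]]
```

Emit:
jog_arm(moves=[0, 0, -0.1, 0, 0, 0, -1, 0, 0, -0.2, 0, 0, 0, 1, 0, 0.05, -0.2, 0, 0, 0, 1, 0, 0.1, -0.2, 0, 0, 0, 1, 0, 0.1, -0.2, 0, 0, 0, 1, 0, 0.1, -0.2, 0, 0, 0, 1, 0, 0.1, -0.2, 0, 0, 0, 1, 0, 0.1, -0.2, 0, 0, 0, 1])

```text
time: 6.3
position: [0.5155, 0.2627, 0.1556]
tool_rot: [-1.092, 2.315, -1.087]
ft_force: [0.1, -0.1, 0.5]
grip_width: 0.719
grip_force: 0.0
```

```bash
python3 go.py "along(B,-50,-29,0,-1)"  "along(B,-50,-29,35,-1)" "along(MB,-50,-29,35,-1,20)" "along(MB,-50,-29,2,-1,4)"
```

```text
t 6.3 q [-1.03  0.25 -0.04  1.93  0.9   1.32  0.98] p [0.5155 0.2627 0.1556] F [ 0.1 -0.1  0.5] grip 0.719 0.0
along(B,-50,-29,0,-1) -> [0.566 0.222 0.1  ] d [-0.004, 0.002, 0.286, -0.004, -0.002, 0.002] ik [-0.95  0.32  0.01  1.98  0.98  1.17  0.95] 0.0
along(B,-50,-29,35,-1) -> [0.584 0.207 0.127] d [-0.0, -0.117, -0.0, 0.0, 0.0, 0.0] ik [-0.93  0.28  0.03  1.96  0.97  1.17  1.02] 0.0
along(MB,-50,-29,35,-1,20) -> [0.527 0.394 0.157] d [-0.358, 0.272, -0.481, 0.0, 0.131, 0.11] ik [-1.1   0.56 -0.03  1.48  0.79  1.56  0.94] 0.0
along(MB,-50,-29,2,-1,4) -> [0.521 0.401 0.122] d [-0.0, 0.11, 0.053, 0.0, 0.0, 0.0] ik [-1.11  0.61 -0.03  1.49  0.79  1.53  0.9 ] 0.0
```

Emit:
jog_arm(moves=[0, 0, 0.1, 0, 0, 0, 0.2, 0, 0, 0.2, 0, 0, 0, 0.2, 0, 0, 0.28, 0, 0, 0, 0.2, 0, 0, 0.28, 0, 0, 0, -1, 0, 0, 0.28, 0, 0, 0, -1, 0, 0, 0.28, 0, 0, 0, -1, 0, 0, 0.28, 0, 0, 0, -1, 0, 0, 0.28, 0, 0, 0, -1])

```text
time: 7.3
position: [0.5647, 0.2223, 0.1018]
tool_rot: [-1.093, 2.314, -1.086]
ft_force: [0.3, -0.5, 0.4]
grip_width: 0.117
grip_force: 0.0
```

Emit:
jog_arm(moves=[0, 0, 0, 0, 0, 0, -1, 0, 0, 0, 0, 0, 0, -1, 0, 0, 0, 0, 0, 0, -1, 0, 0, 0, 0, 0, 0, -1, 0, 0, 0, 0, 0, 0, -1, 0, 0, 0, 0, 0, 0, -1, 0, 0, 0, 0, 0, 0, -1, 0, 0, 0, 0, 0, 0, -1])

```text
time: 8.3
position: [0.5647, 0.2221, 0.1018]
tool_rot: [-1.093, 2.314, -1.087]
ft_force: [-4.1, 1.2, 4.9]
grip_width: 0.085
grip_force: 35.0
```

```bash
python3 - <<'E'
from go import *
s=ctrl.get_state();A,bp=B
print(s['grip_width'],s['grip_force'],s['ft_force'],A.inv().apply(s['position']-bp)*1000)
snap('scene','scene3')
S=cam('scene3');p=s['position'];m=R.from_rotvec(s['tool_rot']).as_matrix()
d=S;roi=(332,125,372,185)
g=d['pixels'].max(2)[roi[1]:roi[3],roi[0]:roi[2]]
for i,r in enumerate(g): print(roi[1]+i,''.join('#' if v<45 else '+' if v<90 else '-' if v<150 else '.' for v in r))
print(proj(d,np.array([p-m[:,2]*k/1000 for k in(0,20,40)])).round(1).tolist())
E
```

```text
0.08451833828987892 34.993398785591125 [-4.09822842  1.17344578  4.9031382 ] [-52.22010989 -29.75299765   0.17136764]
125 #############+++##############+--------#
126 #########+##################++-.......-+
127 #######++-+#############++----........-+
128 #######+--+++#######++++-------........-
129 ######++++++########-+++-------........-
130 ######+++++#########--+++------.........
131 ######+-+++###########+++-------........
132 +#####--+++############+--------........
133 -#####+-+++###########+----.............
134 ########+++###########-.................
135 ###################++--.................
136 #++################-....................
137 ##++###############-....................
138 #+++###############-................----
139 #+++++#############-................----
140 ##++++#############+........-......-----
141 ###################+-..-------....------
142 ####################-----++++--.........
143 ####################+---+++++--.........
144 ####################+-.-++++++-.........
145 +++##################-..-+++++-.........
146 ...-++++++###########+-.-++++++-.
[... 1066 characters left out ...]
.-----...............
171 -++++++++++++........-.--..............-
172 -++-+-+++++++.........----..........---.
173 +-+++++++++-+.........----.......----...
174 +++++-++-++-+..........----....----.....
175 ++++++-++++++..........-.--.---.........
176 +++++-+++++-+..........-----............
177 +-+++++--++++-.........-----............
178 -++++++++++++-.........------...........
179 ++++-++--++++--........------...........
180 ++-++++++-+++--........-------..........
181 ++++++++++-+-----......----.--..........
182 -++-++++++++------....---------........-
183 ++++-++--+---------...---------....---..
184 +-++++++++++--------..---------.----....
[[355.9, 162.2], [353.5, 157.3], [351.1, 152.5]]
```

```bash
python3 go.py "along(B,-52,-30,60,-1,20)" "along(MB,-52,-30,50,-1,10)" "along(MB,-52,-30,8,-1,4)" "along(MB,-52,-30,0,-1,3)"
```

```text
t 8.35 q [-0.96  0.32  0.01  1.98  0.98  1.17  0.95] p [0.5647 0.222  0.1018] F [-4.2  1.5  5.8] grip 0.091 35.0
along(B,-52,-30,60,-1,20) -> [0.583 0.207 0.16 ] d [0.001, -0.2, -0.065, -0.004, -0.002, 0.003] ik [-0.93  0.23  0.03  1.94  0.95  1.21  1.08] 0.0
along(MB,-52,-30,50,-1,10) -> [0.536 0.381 0.163] d [-0.349, 0.307, -0.382, 0.0, 0.131, 0.11] ik [-1.09  0.55 -0.02  1.5   0.79  1.55  0.96] 0.0
along(MB,-52,-30,8,-1,4) -> [0.522 0.398 0.127] d [-0.0, 0.14, 0.02, 0.0, 0.0, 0.0] ik [-1.11  0.6  -0.03  1.49  0.78  1.53  0.9 ] 0.0
along(MB,-52,-30,0,-1,3) -> [0.519 0.402 0.121] d [-0.0, 0.027, 0.003, 0.0, 0.0, 0.0] ik [-1.11  0.61 -0.03  1.49  0.78  1.53  0.89] 0.0
```

Emit:
jog_arm(moves=[0, -0.05, 0, 0, 0, 0, -1, 0, -0.1, -0.02, 0, 0, 0, -1, 0, -0.15, -0.05, 0, 0, 0, -1, 0, -0.2, -0.065, 0, 0, 0, -1, 0, -0.2, -0.065, 0, 0, 0, -1, 0, -0.2, -0.065, 0, 0, 0, -1, 0, -0.2, -0.065, 0, 0, 0, -1, 0, -0.2, -0.065, 0, 0, 0, -1])

```text
time: 9.35
position: [0.5826, 0.207, 0.1595]
tool_rot: [-1.094, 2.315, -1.088]
ft_force: [0.3, -0.3, 0.2]
grip_width: 0.093
grip_force: 35.0
```

```bash
python3 go.py "along(MB,-52,-30,50,-1,10)"
python3 - <<'E'
from h import *
snap('scene','s4')
g=cam('s4')['pixels'];h=cv2.cvtColor(g,cv2.COLOR_RGB2HSV)[110:215:2,330:412]
for i,r in enumerate(h): print(110+2*i,''.join('#' if v[2]<45 else 'T' if 8<v[0]<25 and v[1]>80 else 'b' if 90<v[0]<125 and v[1]>25 else '.' for v in r))
E
```

```text
t 9.35 q [-0.93  0.24  0.03  1.94  0.96  1.21  1.08] p [0.5826 0.207  0.1595] F [ 0.3 -0.3  0.2] grip 0.093 35.0
along(MB,-52,-30,50,-1,10) -> [0.536 0.381 0.163] d [-0.349, 0.302, -0.386, -0.004, 0.129, 0.114] ik [-1.09  0.55 -0.02  1.5   0.79  1.55  0.96] 0.0
110 ...#################...###############..................#.........................
112 ....###########TT##################TTT..................#.........................
114 ....#########TTTT..########TT..TTTTTTT....T.............#.........................
116 .....#######TTT...########.TT.TTTTTTTT...T##.#####TT#.............................
118 ......######.TT..##############TTTTTTT...#####T######.............................
120 .......######.TTTT###########TTTTTTTTT..#############.............................
122 .....###T.################TTTTTTTTTTTT..#############.............................
124 ....####TT################TTTTTTTTTTT...############..............................
126 ..#####.T.TT.############TTTTTT......bbbb.##########..............................
128 ##########################TTTTT.....bbbbbb.########
[... 3072 characters left out ...]
....
200 ..................................................................................
202 ..................................................................................
204 ..................................................................................
206 ..................................................................................
208 ..................................................................................
210 ..................................................................................
212 ..................................................................................
214 ..................................................................................
```

Emit:
jog_arm(moves=[-0.06, 0.05, -0.07, 0, 0.02, 0.02, -1, -0.13, 0.11, -0.14, 0, 0.05, 0.04, -1, -0.2, 0.17, -0.22, 0, 0.08, 0.07, -1, -0.28, 0.24, -0.31, 0, 0.11, 0.1, -1, -0.349, 0.302, -0.386, -0.004, 0.129, 0.114, -1, -0.349, 0.302, -0.386, -0.004, 0.129, 0.114, -1, -0.349, 0.302, -0.386, -0.004, 0.129, 0.114, -1, -0.349, 0.302, -0.386, -0.004, 0.129, 0.114, -1])

```text
time: 10.4
position: [0.5369, 0.3796, 0.1644]
tool_rot: [-0.893, 2.453, -1.145]
ft_force: [-0.1, -0.5, -1.4]
grip_width: 0.089
grip_force: 35.0
```

Emit:
jog_arm(moves=[0, 0.03, 0.005, 0, 0, 0, -1, 0, 0.06, 0.01, 0, 0, 0, -1, 0, 0.09, 0.015, 0, 0, 0, -1, 0, 0.11, 0.02, 0, 0, 0, -1, 0, 0.13, 0.02, 0, 0, 0, -1, 0, 0.13, 0.02, 0, 0, 0, -1, 0, 0.13, 0.02, 0, 0, 0, -1, 0, 0.13, 0.02, 0, 0, 0, -1])

```text
time: 11.4
position: [0.5235, 0.3969, 0.1308]
tool_rot: [-0.894, 2.453, -1.142]
ft_force: [-0.6, -0.4, -1.8]
grip_width: 0.089
grip_force: 35.0
```

```bash
python3 go.py "along(MB,-52,-30,0,-1,3)"
python3 - <<'E'
from go import *
snap('scene','s5');snap('top','t5')
o=np.zeros((500,800,3),np.uint8)
s=ctrl.get_state();A=R.from_rotvec(s['tool_rot']);F,mb=MB
# board frame as carried: nominal grasp TCP at (-52,-30,0)
bR=A*along(B,0,0,0,-1)[1].inv()*B[0]; bp=s['position']-bR.apply([-.052,-.030,0])
print('board in mould frame mm',(M[0].inv().apply(bp-M[1])*1000).round(1))
BL=np.array([(-98,-50,4),(70,-50,4),(70,50,4),(-70,50,4),(-70,-8,4),(-98,-8,4)])/1000
ML=np.array([(-98,50,0),(70,50,0),(70,-50,0),(-70,-50,0),(-70,8,0),(-98,8,0)])/1000
def ov(f,roi,k):
    d=cam(f);x0,y0,x1,y1=roi;im=cv2.resize(np.ascontiguousarray(d['pixels'][y0:y1,x0:x1,::-1]),None,fx=k,fy=k,interpolation=2);im=cv2.convertScaleAbs(im,alpha=1.3,beta=15)
    for P,c in((bR.apply(BL)+bp,(0,0,255)),(M[0].apply(ML)+M[1],(0,255,0))): cv2.polylines(im,[np.round((proj(d,P)-[x0,y0]+.5)*k).astype(int)],True,c,1)
    return im
a=ov('t5',(150,135,240,215),5);b=ov('s5',(335,100,405,185),5)
o[:a.shape[0],:a.shape[1]]=a;o[:b.shape[0],450:450+b.shape[1]]=b;cv2.imwrite('pics/c7.png',o)
E
```

```text
t 11.4 q [-1.1   0.59 -0.04  1.49  0.79  1.54  0.9 ] p [0.5235 0.3969 0.1308] F [-0.6 -0.4 -1.8] grip 0.089 35.0
along(MB,-52,-30,0,-1,3) -> [0.519 0.402 0.121] d [0.001, 0.04, 0.005, 0.0, 0.0, -0.002] ik [-1.1   0.61 -0.04  1.49  0.79  1.53  0.89] 0.0
board in mould frame mm [-4.4  0.4 16.1]
```

Emit:
jog_arm(moves=[0, 0.01, 0.001, 0, 0, 0, -1, 0, 0.02, 0.003, 0, 0, 0, -1, 0, 0.03, 0.005, 0, 0, 0, -1, 0, 0.04, 0.005, 0, 0, 0, -1, 0, 0.042, 0.005, 0, 0, 0, -1, 0, 0.042, 0.005, 0, 0, 0, -1, 0, 0.042, 0.005, 0, 0, 0, -1, 0, 0.042, 0.005, 0, 0, 0, -1])

```text
time: 12.5
position: [0.5189, 0.402, 0.1201]
tool_rot: [-0.894, 2.453, -1.143]
ft_force: [-0.3, -1.3, 0.6]
grip_width: 0.09
grip_force: 35.0
```

```bash
python3 go.py "along(MB,-52,-30,0,-1,3)"
```

```text
t 12.5 q [-1.11  0.61 -0.04  1.49  0.79  1.53  0.89] p [0.5189 0.402  0.1201] F [-0.3 -1.3  0.6] grip 0.09 35.0
along(MB,-52,-30,0,-1,3) -> [0.519 0.402 0.121] d [0.001, -0.002, -0.001, -0.0, -0.0, -0.002] ik [-1.1   0.61 -0.04  1.49  0.79  1.53  0.89] 0.0
```

Emit:
jog_arm(moves=[0, 0.006, 0, 0, 0, 0, -1, 0, 0.006, 0, 0, 0, 0, 0.2, 0, 0.006, 0, 0, 0, 0, 0.2, 0, 0.006, 0, 0, 0, 0, 0.2, 0, 0.006, 0, 0, 0, 0, 0.2, 0, 0.006, 0, 0, 0, 0, 0.2, 0, 0, -0.1, 0, 0, 0, 0.2, 0, 0, -0.2, 0, 0, 0, 0.2])

```text
time: 13.5
position: [0.489, 0.4373, 0.1589]
tool_rot: [-0.894, 2.453, -1.143]
ft_force: [0.1, 0.8, -0.4]
grip_width: 0.595
grip_force: 0.0
```

```bash
python3 go.py "along(M,-28,0,1,-1,82)" "along(M,-28,0,1,-1)" 
python3 - <<'E'
from go import *
snap('top','t6');snap('scene','s6')
from mask import *
BL=[(-98,-50),(70,-50),(70,50),(-70,50),(-70,-8),(-98,-8)]
def slab(L,z0,z1):
    a,b=[np.array([(x,y,z) for x,y in L])/1000. for z in(z0,z1)];return [a,b]+[np.array([a[i],a[i-1],b[i-1],b[i]]) for i in range(len(L))]
BP=slab(BL,-4,4)
items=[]
for f,roi in(('t6',(150,135,240,215)),('s6',(335,100,400,185))):
    d=cam(f);h=cv2.cvtColor(d['pixels'],cv2.COLOR_RGB2HSV).astype(int)[roi[1]:roi[3],roi[0]:roi[2]]
    m=((h[...,0]>8)&(h[...,0]<25)&(h[...,1]>75)).astype(np.uint8);n,l,st,_=cv2.connectedComponentsWithStats(m);m=(l==1+np.argmax(st[1:,4])).astype(np.uint8)
    m=cv2.morphologyEx(m,cv2.MORPH_CLOSE,np.ones((3,3)));dark=cv2.dilate((h[...,2]<60).astype(np.uint8),np.ones((3,3)))>0
    items.append((d,m.astype(np.float32),roi,~dark))
def model(v):
    return [MB[0].apply(Rz(v[2]).apply(P)+[v[0],v[1],0])+MB[1] for P in BP]
for it in (items,items[:1],items[1:]): print(fitmask(it,model,[0,0,0],[.004,.004,.03]))
E
```

```text
t 13.5 q [-1.15  0.61 -0.06  1.41  0.77  1.63  0.9 ] p [0.489  0.4373 0.1589] F [ 0.1  0.8 -0.4] grip 0.595 0.0
along(M,-28,0,1,-1,82) -> [0.513 0.455 0.154] d [-0.1, 0.008, 0.017, -0.0, -0.001, -0.002] ik [-1.14  0.66 -0.05  1.33  0.78  1.64  0.94] 0.0
along(M,-28,0,1,-1) -> [0.554 0.407 0.101] d [0.0, 0.0, 0.273, 0.0, 0.0, 0.0] ik [-1.07  0.67 -0.03  1.44  0.8   1.5   0.91] 0.0
(array([-0.00138162,  0.00328051, -0.00522762]), np.float64(406.611083984375))
(array([-0.00030536,  0.00244928,  0.00836736]), np.float64(163.61111450195312))
(array([-0.00368131,  0.00369688, -0.02180561]), np.float64(229.1944580078125))
```

Emit:
jog_arm(moves=[-0.05, 0.008, 0.017, 0, 0, 0, 0.2, -0.1, 0.008, 0.05, 0, 0, 0, 0.2, -0.1, 0.008, 0.15, 0, 0, 0, 0.2, -0.1, 0.008, 0.25, 0, 0, 0, 0.2, -0.1, 0.008, 0.29, 0, 0, 0, 0.2, -0.1, 0.008, 0.29, 0, 0, 0, -1, -0.1, 0.008, 0.29, 0, 0, 0, -1, -0.1, 0.008, 0.29, 0, 0, 0, -1], newtons=58)

```text
time: 14.6
position: [0.5535, 0.4086, 0.1013]
tool_rot: [-0.896, 2.452, -1.14]
ft_force: [0.5, -0.3, -0.4]
grip_width: 0.343
grip_force: 0.0
```

Emit:
jog_arm(moves=[0, 0, 0, 0, 0, 0, -1, 0, 0, 0, 0, 0, 0, -1, 0, 0, 0, 0, 0, 0, -1, 0, 0, 0, 0, 0, 0, -1, 0, 0, 0, 0, 0, 0, -1, 0, 0, 0, 0, 0, 0, -1, 0, 0, 0, 0, 0, 0, -1, 0, 0, 0, 0, 0, 0, -1])

```text
time: 15.6
position: [0.5536, 0.4078, 0.1009]
tool_rot: [-0.895, 2.452, -1.141]
ft_force: [-4.0, 4.1, 3.5]
grip_width: 0.159
grip_force: 58.0
```

```bash
cat >> go.py <<'E'
def down(x,y,z,az):  # tool down, tool x azimuth az (rad)
    X=np.array([np.cos(az),np.sin(az),0]);Z=np.array([0,0,-1.]);return np.array([x,y,z]),R.from_matrix(np.stack([X,np.cross(Z,X),Z],1))
E
python3 - <<'E'
from go import *
s=rec();q=s['joint_positions'];print(s['grip_width'],s['grip_force'],s['ft_force'],(M[0].inv().apply(s['position']-M[1])*1000).round(1),q.round(2))
base=(s['position'],R.from_rotvec(s['tool_rot']))
a0=np.arctan2(*(-M[0].as_matrix()[:2,1])[::-1]);print(a0)
for n,(p,Rm) in (('lift',along(M,-28,0,61,-1,30)),('hang',down(.50,.36,.30,a0)),('h60',down(.50,.36,.30,a0-np.pi/3)),('h120',down(.5,.34,.3,a0-2*np.pi/3)),('h180',down(.50,.32,.30,a0-np.pi+.18)),('pre',along(U,-28,0,61,1,30)),('put',along(U,-28,0,3,1,3))):
    q,e=ik(p,Rm,q);print(n,p.round(3),delta(p,Rm,base).tolist(),q.round(2),round(e,4));base=(p,Rm)
E
```

```text
0.1586899130517067 57.97685978701338 [-4.04204291  4.13585278  3.50835643] [-28.6   0.5   0.3] [-1.08  0.67 -0.03  1.44  0.8   1.5   0.91]
-2.4407963267948967
lift [0.564 0.395 0.166] [0.001, -0.202, -0.098, 0.001, 0.001, -0.001] [-1.06  0.59 -0.02  1.42  0.8   1.56  1.  ] 0.0
hang [0.5  0.36 0.3 ] [0.238, -0.31, -0.324, -0.833, 0.0, 0.0] [-0.68  0.22  0.01  1.37 -0.    1.55  1.61] 0.0
h60 [0.5  0.36 0.3 ] [0.0, 0.0, 0.0, 0.0, 0.0, 1.0] [-0.76  0.22  0.11  1.38 -0.02  1.55  0.58] 0.0
h120 [0.5  0.34 0.3 ] [-0.023, -0.063, 0.0, 0.0, 0.0, 1.0] [-0.82  0.19  0.21  1.41 -0.04  1.54 -0.43] 0.0
h180 [0.5  0.32 0.3 ] [-0.066, -0.012, 0.0, 0.0, 0.0, 0.828] [-0.86  0.17  0.29  1.44 -0.05  1.54 -1.27] 0.0
pre [0.61  0.223 0.152] [-0.015, 0.49, 0.493, -0.833, -0.0, 0.001] [-1.15  0.31  0.31  1.88  0.89  1.14 -2.01] 0.0
put [0.598 0.233 0.09 ] [0.0, -0.193, 0.09, 0.0, 0.0, 0.0] [-1.16  0.39  0.29  1.92  0.9   1.07 -2.13] 0.0
```

Emit:
jog_arm(moves=[0, -0.02, 0, 0, 0, 0, -1, 0, -0.06, -0.02, 0, 0, 0, -1, 0, -0.1, -0.04, 0, 0, 0, -1, 0, -0.15, -0.07, 0, 0, 0, -1, 0, -0.2, -0.1, 0, 0, 0, -1, 0, -0.2, -0.1, 0, 0, 0, -1, 0, -0.2, -0.1, 0, 0, 0, -1, 0, -0.2, -0.1, 0, 0, 0, -1])

```text
time: 16.6
position: [0.5635, 0.395, 0.1649]
tool_rot: [-0.896, 2.453, -1.144]
ft_force: [-0.7, 0.1, -3.4]
grip_width: 0.152
grip_force: 58.0
```

Emit:
jog_arm(moves=[0.02, -0.05, -0.05, -0.1, 0, 0, -1, 0.06, -0.1, -0.12, -0.22, 0, 0, -1, 0.1, -0.16, -0.18, -0.36, 0, 0, -1, 0.15, -0.22, -0.24, -0.5, 0, 0, -1, 0.2, -0.27, -0.29, -0.65, 0, 0, -1, 0.238, -0.31, -0.324, -0.78, 0, 0, -1, 0.238, -0.31, -0.324, -0.833, 0, 0, -1, 0.238, -0.31, -0.324, -0.833, 0, 0, -1])

```text
time: 17.6
position: [0.5012, 0.3573, 0.2991]
tool_rot: [-1.071, 2.953, -0.004]
ft_force: [-0.2, 1.4, -3.1]
grip_width: 0.161
grip_force: 58.0
```

```bash
python3 go.py "down(.50,.36,.30,-2.4408)"
python3 - <<'E'
from h import *
snap('scene','s7')
g=cam('s7')['pixels'];h=cv2.cvtColor(g,cv2.COLOR_RGB2HSV)[60:165:2,310:380]
for i,r in enumerate(h): print(60+2*i,''.join('#' if v[2]<45 else 'T' if 8<v[0]<25 and v[1]>80 else 'b' if 90<v[0]<125 and v[1]>25 else '.' for v in r))
E
```

```text
t 17.6 q [-0.6   0.22 -0.07  1.37  0.02  1.55  1.59] p [0.5012 0.3573 0.2991] F [-0.2  1.4 -3.1] grip 0.161 58.0
60 .......................##...##.##TTTTTT##################...b..#......
62 .......................########TTT.###TTTT######################......
64 ............................##.T.######.########################......
66 ................................#####TT.TT#####################.......
68 ..................................###TT...#####################.......
70 ....................................#########.#################.......
72 .....................................##########################.......
74 .....................................###########bbbbbb................
76 ...............................TTTTTTTTT######bbbbbbbb................
78 .............................TTTTTTTTTTT######bbbbbbbb................
80 .............................TTTTTTTTTTT######bbbbbbbb................
82 .............................TTTTTTTTTTT#####....TTTTT................
84 .............................TTTTTTTTTTT#####.TTTTTTTT................
86 ......................
[... 2561 characters left out ...]
...............................
156 ......................................................................
158 ......................................................................
160 ......................................................................
162 ......................................................................
164 .......................................................#..............Traceback (most recent call last):
  File "go.py", line 9, in <module>
    p,Rm=eval(e);q,err=ik(p,Rm,q);print(e,'->',p.round(3),'d',delta(p,Rm,base).tolist(),'ik',q.round(2),round(err,4));base=(p,Rm)
         ~~~~^^^
  File "<string>", line 1, in <module>
NameError: name 'down' is not defined
```

Emit:
jog_arm(moves=[0, 0, 0, 0, 0, 0.1, -1, 0, 0, 0, 0, 0, 0.25, -1, 0, 0, 0, 0, 0, 0.4, -1, 0, 0, 0, 0, 0, 0.55, -1, 0, 0, 0, 0, 0, 0.7, -1, 0, 0, 0, 0, 0, 0.85, -1, 0, 0, 0, 0, 0, 1, -1, 0, 0, 0, 0, 0, 1, -1])

```text
time: 18.65
position: [0.4984, 0.3613, 0.2984]
tool_rot: [-0.535, -3.096, 0.002]
ft_force: [0.9, -0.5, -2.2]
grip_width: 0.156
grip_force: 58.0
```

Emit:
jog_arm(moves=[0, 0, 0, 0, 0, 0.15, -1, 0, 0, 0, 0, 0, 0.3, -1, -0.01, -0.02, 0, 0, 0, 0.45, -1, -0.02, -0.04, 0, 0, 0, 0.6, -1, -0.02, -0.06, 0, 0, 0, 0.75, -1, -0.02, -0.06, 0, 0, 0, 0.9, -1, -0.02, -0.06, 0, 0, 0, 1, -1, -0.02, -0.06, 0, 0, 0, 1, -1])

```text
time: 19.65
position: [0.4986, 0.3418, 0.299]
tool_rot: [2.01, 2.413, -0.0]
ft_force: [-0.8, 0.5, -2.9]
grip_width: 0.155
grip_force: 58.0
```

Emit:
jog_arm(moves=[0, 0, 0, 0, 0, 0.15, -1, -0.02, 0, 0, 0, 0, 0.3, -1, -0.04, -0.01, 0, 0, 0, 0.45, -1, -0.06, -0.01, 0, 0, 0, 0.6, -1, -0.07, -0.01, 0, 0, 0, 0.75, -1, -0.07, -0.01, 0, 0, 0, 0.83, -1, -0.07, -0.01, 0, 0, 0, 0.83, -1, -0.07, -0.01, 0, 0, 0, 0.83, -1])

```text
time: 20.65
position: [0.4998, 0.3203, 0.2994]
tool_rot: [-2.841, -1.341, -0.001]
ft_force: [0.4, -0.5, -3.1]
grip_width: 0.157
grip_force: 58.0
```

```bash
python3 - <<'E'
s=open('go.py').read();i=s.index("def down");d=s[i:];s=s[:i].replace("if __name__",d+"if __name__");open('go.py','w').write(s)
E
python3 go.py "along(U,-28.6,-.5,64,1,30)" "along(U,-28.6,-.5,14,1,5)" "along(U,-28.6,-.5,4.5,1,3)"
```

```text
t 20.65 q [-0.79  0.17  0.2   1.44 -0.03  1.54 -1.28] p [0.4998 0.3203 0.2994] F [ 0.4 -0.5 -3.1] grip 0.157 58.0
along(U,-28.6,-.5,64,1,30) -> [0.611 0.222 0.155] d [-0.018, 0.496, 0.482, -0.833, -0.001, 0.001] ik [-1.07  0.3   0.22  1.88  0.91  1.15 -2.02] 0.0
along(U,-28.6,-.5,14,1,5) -> [0.601 0.23  0.1  ] d [0.0, -0.167, 0.083, 0.0, 0.0, 0.0] ik [-1.08  0.37  0.21  1.91  0.93  1.1  -2.12] 0.0
along(U,-28.6,-.5,4.5,1,3) -> [0.598 0.233 0.092] d [-0.0, -0.032, 0.007, 0.0, 0.0, 0.0] ik [-1.09  0.39  0.21  1.92  0.93  1.1  -2.14] 0.0
```

Emit:
jog_arm(moves=[0, 0.08, 0, -0.14, 0, 0, -1, -0.01, 0.18, 0.03, -0.28, 0, 0, -1, -0.01, 0.28, 0.08, -0.42, 0, 0, -1, -0.02, 0.38, 0.15, -0.56, 0, 0, -1, -0.02, 0.46, 0.25, -0.7, 0, 0, -1, -0.02, 0.496, 0.36, -0.83, 0, 0, -1, -0.018, 0.496, 0.45, -0.833, 0, 0, -1, -0.018, 0.496, 0.482, -0.833, 0, 0, -1])

```text
time: 21.65
position: [0.6101, 0.2212, 0.1525]
tool_rot: [2.092, 0.987, 0.455]
ft_force: [-0.3, -0.5, -2.9]
grip_width: 0.152
grip_force: 58.0
```

Emit:
jog_arm(moves=[0, 0, 0, 0, 0, 0, -1, 0, -0.03, 0.015, 0, 0, 0, -1, 0, -0.06, 0.03, 0, 0, 0, -1, 0, -0.09, 0.045, 0, 0, 0, -1, 0, -0.12, 0.06, 0, 0, 0, -1, 0, -0.14, 0.075, 0, 0, 0, -1, 0, -0.14, 0.075, 0, 0, 0, -1, 0, -0.14, 0.075, 0, 0, 0, -1])

```text
time: 22.65
position: [0.6041, 0.2271, 0.1086]
tool_rot: [2.093, 0.982, 0.46]
ft_force: [0.3, -0.3, -2.7]
grip_width: 0.157
grip_force: 58.0
```

```bash
python3 go.py "along(U,-28.6,-.5,14,1,5)" "along(U,-28.6,-.5,4.5,1,3)"
python3 - <<'E'
from go import *
snap('scene','s8');snap('top','t8')
o=np.zeros((500,800,3),np.uint8)
s=ctrl.get_state();A=R.from_rotvec(s['tool_rot'])
q=along(U,0,0,0,1)[1];cR=A*q.inv()*U[0]; cp=s['position']-cR.apply([-.0286,-.0005,.0037])  # carried board frame (stand-like axes)
BL=np.array([(-98,50,0),(70,50,0),(70,-50,0),(-70,-50,0),(-70,8,0),(-98,8,0)])/1000
LG=[np.array([(70,y-15,-8),(70,y+15,-8),(70,y+15,34),(70,y-15,34)])/1000 for y in(-34,34)]
def ov(f,roi,k):
    d=cam(f);x0,y0,x1,y1=roi;im=cv2.resize(np.ascontiguousarray(d['pixels'][y0:y1,x0:x1,::-1]),None,fx=k,fy=k,interpolation=2);im=cv2.convertScaleAbs(im,alpha=1.3,beta=15)
    for P,c in((cR.apply(BL)+cp,(0,0,255)),)+tuple((U[0].apply(L)+U[1],(0,255,0)) for L in LG): cv2.polylines(im,[np.round((proj(d,P)-[x0,y0]+.5)*k).astype(int)],True,c,1)
    return im
a=ov('t8',(210,125,300,205),5);b=ov('s8',(335,110,405,205),5)
o[:a.shape[0],:a.shape[1]]=a;o[:b.shape[0],450:450+b.shape[1]]=b;cv2.imwrite('pics/c8.png',o)
E
```

```text
t 22.65 q [-1.04  0.36  0.17  1.91  0.94  1.12 -2.11] p [0.6041 0.2271 0.1086] F [ 0.3 -0.3 -2.7] grip 0.157 58.0
along(U,-28.6,-.5,14,1,5) -> [0.601 0.23  0.1  ] d [0.001, -0.029, 0.008, 0.0, 0.001, -0.002] ik [-1.05  0.37  0.17  1.91  0.94  1.11 -2.13] 0.0
along(U,-28.6,-.5,4.5,1,3) -> [0.598 0.233 0.092] d [-0.0, -0.032, 0.007, 0.0, 0.0, 0.0] ik [-1.05  0.38  0.17  1.92  0.94  1.11 -2.15] 0.0
```

Emit:
jog_arm(moves=[0, -0.01, 0.002, 0, 0, 0, -1, 0, -0.02, 0.005, 0, 0, 0, -1, 0, -0.03, 0.008, 0, 0, 0, -1, 0, -0.04, 0.01, 0, 0, 0, -1, 0, -0.05, 0.012, 0, 0, 0, -1, 0, -0.058, 0.014, 0, 0, 0, -1, 0, -0.058, 0.014, 0, 0, 0, -1, 0, -0.058, 0.014, 0, 0, 0, -1])

```text
time: 23.75
position: [0.5978, 0.2322, 0.0924]
tool_rot: [2.093, 0.982, 0.46]
ft_force: [-0.3, 0.6, -3.0]
grip_width: 0.156
grip_force: 58.0
```

```bash
python3 go.py "along(U,-28.6,-.5,3.7,1,0)"
```

```text
t 23.75 q [-1.05  0.38  0.17  1.92  0.94  1.11 -2.15] p [0.5978 0.2322 0.0924] F [-0.3  0.6 -3. ] grip 0.156 58.0
along(U,-28.6,-.5,3.7,1,0) -> [0.599 0.232 0.089] d [0.001, -0.005, 0.01, 0.0, 0.001, -0.002] ik [-1.05  0.39  0.17  1.92  0.95  1.1  -2.15] 0.0
```

Emit:
jog_arm(moves=[0, -0.003, 0, 0, 0, 0, -1, 0, -0.006, 0, 0, 0, 0, -1, 0, -0.009, 0, 0, 0, 0, -1, 0, -0.012, 0, 0, 0, 0, -1, 0, -0.015, 0, 0, 0, 0, -1, 0, -0.015, 0, 0, 0, 0, -1, 0, -0.015, 0, 0, 0, 0, -1, 0, -0.015, 0, 0, 0, 0, -1])

```text
time: 24.75
position: [0.5969, 0.2332, 0.0909]
tool_rot: [2.09, 0.98, 0.461]
ft_force: [3.1, -2.5, 5.3]
grip_width: 0.156
grip_force: 58.0
```

```bash
python3 go.py "along(U,-28.6,-.5,3.7,1,0)"
```

```text
t 24.75 q [-1.06  0.39  0.17  1.92  0.95  1.11 -2.16] p [0.5969 0.2332 0.0909] F [ 3.1 -2.5  5.3] grip 0.156 58.0
along(U,-28.6,-.5,3.7,1,0) -> [0.599 0.232 0.089] d [0.001, 0.002, 0.01, 0.003, 0.001, -0.003] ik [-1.05  0.39  0.17  1.92  0.95  1.1  -2.15] 0.0
```

Emit:
jog_arm(moves=[0, 0.006, 0, 0, 0, 0, -1, 0, 0.006, 0, 0, 0, 0, 0.2, 0, 0.006, 0, 0, 0, 0, 0.2, 0, 0.006, 0, 0, 0, 0, 0.2, 0, 0.006, 0, 0, 0, 0, 0.2, 0, 0.006, 0, 0, 0, 0, 0.2, 0, 0.006, -0.15, 0, 0, 0, 0.2, 0, 0.006, -0.3, 0, 0, 0, 0.2])

```text
time: 25.75
position: [0.5426, 0.2772, 0.1485]
tool_rot: [2.093, 0.981, 0.458]
ft_force: [0.3, 1.4, -0.2]
grip_width: 0.6
grip_force: 0.0
```

```bash
python3 go.py "down(.50,.2,.35,1.0)" "down(.45,-.1,.45,1.0)" "down(.45,-.35,.4,1.0)"
python3 - <<'E'
from go import *
S=snap('scene','s9');T=snap('top','t9')
o=np.zeros((600,800,3),np.uint8)
MI=np.array([(-42,50,26.5),(70,50,26.5),(70,-50,26.5),(-42,-50,26.5)])/1000 # mould back, U frame
def ov(f,roi,k,pol=True):
    d=cam(f);x0,y0,x1,y1=roi;im=cv2.resize(np.ascontiguousarray(d['pixels'][y0:y1,x0:x1,::-1]),None,fx=k,fy=k,interpolation=2);im=cv2.convertScaleAbs(im,alpha=1.3,beta=15)
    if pol: cv2.polylines(im,[np.round((proj(d,U[0].apply(MI)+U[1])-[x0,y0]+.5)*k).astype(int)],True,(0,0,255),1)
    return im
a=ov('t9',(215,130,295,190),5);b=ov('s9',(335,125,405,205),5);c=ov('t9',(415,185,465,235),6,False);e=ov('s9',(235,215,275,275),4.5,False)
o[:300,:400]=a;o[:400,410:760]=b;o[300:600,:300]=c; o[410:410+190,310:310+180]=e[:190]
cv2.imwrite('pics/c9.png',o)
E
```

```text
t 25.75 q [-1.14  0.31  0.12  1.88  0.88  1.27 -2.13] p [0.5426 0.2772 0.1485] F [ 0.3  1.4 -0.2] grip 0.6 0.0
down(.50,.2,.35,1.0) -> [0.5  0.2  0.35] d [-0.288, 0.55, -0.389, 0.832, 0.051, -0.11] ik [-0.79  0.05  0.38  1.47 -0.02  1.62 -0.98] 0.0
down(.45,-.1,.45,1.0) -> [ 0.45 -0.1   0.45] d [-0.932, 0.4, -0.333, 0.0, 0.0, 0.0] ik [-0.59 -0.13  0.66  1.42  0.09  1.83 -0.49] 0.0
down(.45,-.35,.4,1.0) -> [ 0.45 -0.35  0.4 ] d [-0.701, 0.45, 0.167, 0.0, 0.0, 0.0] ik [-0.1   0.16  0.85  1.3  -0.12  1.73  0.15] 0.0
```

```bash
python3 - <<'E'
from h import *
S=cam('s9');T=cam('t9')
c=onz(S,[(249.4,266.8),(236.6,267.4),(262.2,265)],.106);print('rim',c.round(4),np.linalg.norm(c[1]-c[2]))
print('base',onz(S,[(249.5,303)],0).round(3))
P=c[0];print('top proj rim',proj(T,P).round(1),'base',proj(T,[P[0],P[1],0]).round(1))
h=cv2.cvtColor(T['pixels'],cv2.COLOR_RGB2HSV)[195:225,424:460]
print('top V from (424,195)')
for r in h: print(' '.join('%3d'%v[2] for v in r))
h=cv2.cvtColor(S['pixels'],cv2.COLOR_RGB2HSV)[224:285,236:266]
print('scene V from (236,224)')
for i,r in enumerate(h[::2]): print(224+2*i,' '.join('%3d'%v[2] for v in r))
E
```

```text
rim [[ 0.4567 -0.3896  0.106 ]
 [ 0.4294 -0.4006  0.106 ]
 [ 0.4823 -0.3748  0.106 ]] 0.05885105598539997
base [[ 0.453 -0.402  0.   ]]
top proj rim [445.8 206.2] base [437.2 210. ]
top V from (424,195)
160 155 157 157 158 157 155 159 157 157 157 158 157 158 156 158 155 156 156 157 156 156 156 159 156 156 157 156 157 157 156 158 156 157 156 153
157 158 156 155 157 158 159 157 158 157 160 157 159 158 157 159 156 158 155 155 152 154 155 156 154 156 156 158 157 153 156 157 156 155 154 158
156 155 157 157 157 155 158 157 159 158 158 158 157 159 156 156 156 154 151 149 142 143 150 150 153 153 156 157 158 156 156 156 155 153 154 155
157 157 157 159 158 157 156 157 156 158 157 158 157 156 156 156 152 148 143 136 125 129 134 137 144 145 151 153 156 155 157 154 154 151 154 155
155 158 157 160 157 158 159 159 156 157 158 157 159 157 152 150 143 134 121 115 106 105 111 115 125 134 144 152 156 156 156 156 154 152 153 153
157 157 159 157 160 157 156 159 158 157 158 157 152 150 144 137 122 108  97  88  88  85  89  93 100 112 123 143 151 154 158 157 155 154 156 155
159 159 159 159 159 159 158 157 1
[... 6589 characters left out ...]
 103 106 105 105 112 116 155 168 124  94  92  93  91  90  91  93 141 186 199 198
276 178 127  92  95  93  97  95  92  96  98  99  97  99  96  98  99  99  99  98  97  95  93  92  90  92  89 123 176 198 198
278 194 143  93  94  92  96  98  96  98 102 102  97  98 101  96  96 101  97  99  97  97  93  92  93  90  87 105 172 200 198
280 190 164 114  98  96  95  99 100 100  99 101  98 100 100  99  98  96  97  98  98  97  92  93  91  92  90 104 171 199 195
282 190 179 130  95  96  95 101 101 101  98 101 101 101 100  99  99 102  99  97  98  96  94  92  93  91  92  88 165 197 196
284 190 194 146  95  96  95  97  97 100  99 103 100 101 101  99  97 101  98  99 100  96  94  93  94  92  90  86 161 197 198
```

```bash
python3 - <<'E'
from h import *
S=cam('s9');T=cam('t9')
print('top rim est',onz(T,[(444,208.5)],.106).round(4))
for z in(.17,.18,.185,.19): 
    p=onz(S,[(255.6,227.3)],z)[0]; print(z,p.round(4),'top px',proj(T,p).round(1))
for z in(.08,.1,.11,.12): 
    p=onz(S,[(252.6,272)],z)[0]; print('low',z,p.round(4),'top px',proj(T,p).round(1))
b=[onz(S,[(x,y)],.106)[0].round(4).tolist() for x,y in((247,258.5),(252.5,274.5))];print('rim back/front',b)
d=T['pixels'].max(2).astype(int)
E
```

```text
top rim est [[ 0.4496 -0.3836  0.106 ]]
0.17 [ 0.4455 -0.3223  0.17  ] top px [429.4 207.5]
0.18 [ 0.4523 -0.3345  0.18  ] top px [434.2 204.8]
0.185 [ 0.4556 -0.3406  0.185 ] top px [436.7 203.5]
0.19 [ 0.459  -0.3467  0.19  ] top px [439.1 202.1]
low 0.08 [ 0.4569 -0.3781  0.08  ] top px [440.  207.2]
low 0.1 [ 0.4682 -0.3975  0.1   ] top px [447.6 202.9]
low 0.11 [ 0.4738 -0.4071  0.11  ] top px [451.5 200.6]
low 0.12 [ 0.4795 -0.4168  0.12  ] top px [455.4 198.4]
rim back/front [[0.438, -0.3649, 0.106], [0.475, -0.4108, 0.106]]
```

```bash
cat >> go.py <<'E'
E
python3 - <<'E'
s=open('go.py').read()
s=s.replace("if __name__","""E=np.array([.4556,-.3406,.185]);u=np.array([.017,.276,.961]);u/=np.linalg.norm(u);POT=np.array([.454,-.388])
def sp(back,sg=1,lift=0):  # tool along spoon, y_t=sg*world x-ish; TCP back mm below the handle end
    Z=-u;X=np.cross([sg,0,0],Z);X/=np.linalg.norm(X);return E-u*(back-lift)/1000,R.from_matrix(np.stack([X,np.cross(Z,X),Z],1))
def tap(x,y,h,az=0,l=.127):  # bowl end at (x,y,h mm) of board-stand U frame, tool z=-n turned az about n
    A,p=U;m=A.as_matrix();Z=-m[:,2];X=(A*Rz(az)).as_matrix()[:,0];return p+A.apply(np.array([x,y,h])/1000)+m[:,2]*l,R.from_matrix(np.stack([X,np.cross(Z,X),Z],1))
if __name__""",1);open('go.py','w').write(s)
E
python3 - <<'E'
from go import *
s=ctrl.get_state();q0=s['joint_positions']
for sg in(1,-1):
    q=q0;az=sg*np.pi/2
    print('sg',sg)
    for n,(p,Rm) in (('c',along(U,-28,0,50,1,160)),('a',down(.5,.2,.42,az)),('b',down(.48,-.1,.42,az)),('c',down(.455,-.33,.36,az)),('pre',sp(60,sg,120)),('grip',sp(60,sg)),('vert',down(POT[0],POT[1],.19,az)),('up',down(POT[0],POT[1],.42,az))):
        q,e=ik(p,Rm,q);print(n,p.round(3),q.round(2),round(e,4))
    for a in np.arange(-180,180,45):
        p,Rm=tap(0,0,40,np.radians(a));qq,e=ik(p,Rm,q);print('tap',a,p.round(3),qq.round(2),round(e,3))
E
```

```text
sg 1
c [0.528 0.291 0.227] [-1.16  0.22  0.1   1.8   0.85  1.4  -2.03] 0.0
a [0.5  0.2  0.42] [-0.75  0.07  0.34  1.32 -0.02  1.76 -0.41] 0.0
b [ 0.48 -0.1   0.42] [-0.51 -0.06  0.63  1.43  0.04  1.76  0.12] 0.0
c [ 0.455 -0.33   0.36 ] [-0.15  0.12  0.82  1.41 -0.09  1.65  0.66] 0.0
pre [ 0.457 -0.324  0.243] [-0.28 -0.01  0.66  1.77  0.28  1.3   0.32] 0.0
grip [ 0.455 -0.357  0.127] [-0.2   0.13  0.69  1.89  0.2   1.04  0.39] 0.0
vert [ 0.454 -0.388  0.19 ] [ 0.08  0.25  0.69  1.62 -0.16  1.33  0.79] 0.0
up [ 0.454 -0.388  0.42 ] [ 0.11  0.23  0.72  1.18 -0.16  1.78  0.78] 0.0
tap -180 [0.697 0.151 0.196] [-0.06  0.95  0.11  0.68 -0.56  2.05  0.78] 0.0
tap -135 [0.697 0.151 0.196] [-0.06  0.95  0.11  0.68 -0.56  2.05  1.57] 0.0
tap -90 [0.697 0.151 0.196] [-0.02  0.95  0.01  0.67 -0.5   2.04  2.33] 0.0
tap -45 [0.697 0.151 0.196] [ 0.35  1.2  -1.38  0.67  0.53  2.05  2.69] 0.003
tap 0 [0.697 0.151 0.196] [-0.06  0.95  0.11  0.68 -0.56  2.05 -2.36] 0.0
tap 45 [0.697 0.151 0.196] [-0.06  0.95  0.11  0.68 -0.56  2.05 -1.57] 0.0
tap 90 [0.697 0.151 0.196] [-0.06  0.95  0.11  0.68 -0.56
[... 607 characters left out ...]
  2.69] 0.1121
up [ 0.454 -0.388  0.42 ] [ 1.2   0.6  -1.38  1.08  0.71  2.04  2.69] 0.145
tap -180 [0.697 0.151 0.196] [ 0.29  1.11 -1.05  0.64  0.27  2.03  0.44] 0.0
tap -135 [0.697 0.151 0.196] [ 0.31  1.14 -1.17  0.64  0.36  2.04  1.19] 0.0
tap -90 [0.697 0.151 0.196] [ 0.32  1.16 -1.23  0.64  0.41  2.05  1.96] 0.0
tap -45 [0.697 0.151 0.196] [ 0.35  1.2  -1.38  0.67  0.53  2.05  2.69] 0.003
tap 0 [0.697 0.151 0.196] [ 0.39  1.11 -1.38  0.88  0.46  1.93  2.69] 0.145
tap 45 [0.697 0.151 0.196] [ 0.21  1.02 -0.7   0.65  0.    2.01 -1.81] 0.0
tap 90 [0.697 0.151 0.196] [ 0.24  1.05 -0.82  0.65  0.09  2.01 -1.06] 0.0
tap 135 [0.697 0.151 0.196] [ 0.27  1.08 -0.94  0.65  0.18  2.02 -0.31] 0.0
```

```bash
python3 go.py "down(.5,.2,.42,np.pi/2)" "down(.48,-.1,.42,np.pi/2)" "down(.455,-.33,.36,np.pi/2)" "sp(60,1,120)" "sp(60,1)"
```

```text
t 25.85 q [-1.14  0.3   0.11  1.87  0.88  1.27 -2.13] p [0.5419 0.2835 0.1506] F [0.9 1.5 0.3] grip 0.6 0.0
down(.5,.2,.42,np.pi/2) -> [0.5  0.2  0.42] d [-0.297, 0.732, -0.529, 0.799, 0.278, -0.615] ik [-0.74  0.07  0.34  1.32 -0.02  1.76 -0.41] 0.0
down(.48,-.1,.42,np.pi/2) -> [ 0.48 -0.1   0.42] d [-1.0, -0.067, 0.0, 0.0, 0.0, 0.0] ik [-0.5  -0.06  0.62  1.43  0.04  1.76  0.12] 0.0
down(.455,-.33,.36,np.pi/2) -> [ 0.455 -0.33   0.36 ] d [-0.767, -0.083, 0.2, 0.0, 0.0, 0.0] ik [-0.14  0.12  0.82  1.41 -0.09  1.65  0.66] 0.0
sp(60,1,120) -> [ 0.457 -0.324  0.243] d [0.02, 0.005, 0.391, 0.016, -0.267, 0.002] ik [-0.27 -0.01  0.66  1.77  0.28  1.3   0.32] 0.0
sp(60,1) -> [ 0.455 -0.357  0.127] d [-0.0, -0.0, 0.4, 0.0, 0.0, 0.0] ik [-0.19  0.13  0.69  1.89  0.2   1.04  0.39] 0.0
```

Emit:
jog_arm(moves=[0, 0.05, -0.15, 0.05, 0, 0, 0.2, -0.05, 0.25, -0.3, 0.2, 0.05, -0.1, 0.2, -0.15, 0.45, -0.45, 0.35, 0.1, -0.2, 0.2, -0.297, 0.65, -0.529, 0.5, 0.16, -0.35, 0.2, -0.297, 0.732, -0.529, 0.65, 0.22, -0.5, 0.2, -0.297, 0.732, -0.529, 0.8, 0.278, -0.615, 0.2, -0.297, 0.732, -0.529, 0.8, 0.278, -0.615, 0.2, -0.297, 0.732, -0.529, 0.8, 0.278, -0.615, 0.2])

```text
time: 26.85
position: [0.5035, 0.1927, 0.4182]
tool_rot: [2.234, 2.205, -0.011]
ft_force: [0.2, 0.8, 0.6]
grip_width: 0.602
grip_force: 0.0
```

Emit:
jog_arm(moves=[-0.15, -0.01, 0, 0, 0, 0, 0, -0.35, -0.03, 0, 0, 0, 0, 0, -0.55, -0.05, 0, 0, 0, 0, 0, -0.75, -0.06, 0, 0, 0, 0, 0, -0.95, -0.067, 0, 0, 0, 0, 0, -1, -0.067, 0, 0, 0, 0, 0, -1, -0.067, 0, 0, 0, 0, 0, -1, -0.067, 0, 0, 0, 0, 0])

```text
time: 27.85
position: [0.4792, -0.1018, 0.4197]
tool_rot: [2.225, 2.215, -0.011]
ft_force: [-0.2, 0.4, 0.1]
grip_width: 0.497
grip_force: 0.0
```

```bash
python3 go.py "down(.455,-.33,.36,np.pi/2)" "sp(60,1,120)"
```

```text
t 27.85 q [-0.58 -0.07  0.69  1.43  0.05  1.77  0.11] p [ 0.4792 -0.1018  0.4197] F [-0.2  0.4  0.1] grip 0.497 0.0
down(.455,-.33,.36,np.pi/2) -> [ 0.455 -0.33   0.36 ] d [-0.76, -0.077, 0.204, -0.003, 0.006, -0.004] ik [-0.2   0.13  0.88  1.41 -0.1   1.65  0.67] 0.0
sp(60,1,120) -> [ 0.457 -0.324  0.243] d [0.02, 0.005, 0.391, 0.016, -0.267, 0.002] ik [-0.33 -0.01  0.71  1.77  0.28  1.3   0.32] 0.0
```

Emit:
jog_arm(moves=[-0.15, -0.01, 0, 0, 0, 0, 0, -0.35, -0.03, 0, 0, 0, 0, 0, -0.55, -0.05, 0.1, 0, 0, 0, 0, -0.75, -0.075, 0.2, 0, 0, 0, 0, -0.76, -0.077, 0.3, 0, 0, 0, 0, -0.75, -0.075, 0.4, 0, -0.1, 0, 0, -0.74, -0.072, 0.5, 0.01, -0.26, 0, 0, -0.74, -0.072, 0.59, 0.01, -0.26, 0, 0])

```text
time: 28.85
position: [0.4583, -0.3192, 0.2421]
tool_rot: [2.071, 2.086, -0.304]
ft_force: [0.2, -0.1, 0.2]
grip_width: 0.501
grip_force: 0.0
```

```bash
python3 go.py "sp(60,1,120)" "sp(60,1)" "sp(60,1,25)"
```

```text
t 28.85 q [-0.52 -0.03  0.89  1.78  0.29  1.3   0.31] p [ 0.4583 -0.3192  0.2421] F [ 0.2 -0.1  0.2] grip 0.501 0.0
sp(60,1,120) -> [ 0.457 -0.324  0.243] d [-0.016, -0.006, 0.003, 0.005, -0.002, 0.008] ik [-0.51 -0.02  0.9   1.77  0.29  1.3   0.31] 0.0
sp(60,1) -> [ 0.455 -0.357  0.127] d [-0.0, -0.0, 0.4, 0.0, 0.0, 0.0] ik [-0.39  0.15  0.91  1.9   0.16  1.04  0.43] 0.0
sp(60,1,25) -> [ 0.455 -0.35   0.151] d [0.0, 0.0, -0.083, 0.0, 0.0, 0.0] ik [-0.41  0.11  0.9   1.88  0.19  1.09  0.4 ] 0.0
```

Emit:
jog_arm(moves=[-0.016, -0.006, 0.08, 0, 0, 0, 0, -0.016, -0.006, 0.16, 0, 0, 0, 0, -0.016, -0.006, 0.25, 0, 0, 0, 0, -0.016, -0.006, 0.33, 0, 0, 0, 0, -0.016, -0.006, 0.4, 0, 0, 0, 0, -0.016, -0.006, 0.4, 0, 0, 0, -1, -0.016, -0.006, 0.4, 0, 0, 0, -1, -0.016, -0.006, 0.4, 0, 0, 0, -1], newtons=40)

```text
time: 29.85
position: [0.4528, -0.364, 0.1316]
tool_rot: [2.084, 2.071, -0.304]
ft_force: [0.3, 0.7, 0.2]
grip_width: 0.242
grip_force: 0.0
```

Emit:
jog_arm(moves=[0, 0, 0, 0, 0, 0, -1, 0, 0, 0, 0, 0, 0, -1, 0, 0, 0, 0, 0, 0, -1, 0, 0, 0, 0, 0, 0, -1, 0, 0, 0, 0, 0, 0, -1, 0, 0, 0, 0, 0, 0, -1, 0, 0, -0.04, 0, 0, 0, -1, 0, 0, -0.08, 0, 0, 0, -1])

```text
time: 30.85
position: [0.452, -0.3577, 0.1546]
tool_rot: [2.086, 2.07, -0.306]
ft_force: [-0.4, 0.9, -0.3]
grip_width: 0.006
grip_force: 2.8
```

```bash
python3 go.py "down(POT[0],POT[1],.17,np.pi/2)" "down(POT[0],POT[1],.43,np.pi/2)"
```

```text
t 30.85 q [-0.45  0.11  0.96  1.87  0.18  1.09  0.42] p [ 0.452  -0.3577  0.1546] F [-0.4  0.9 -0.3] grip 0.006 2.8
down(POT[0],POT[1],.17,np.pi/2) -> [ 0.454 -0.388  0.17 ] d [-0.111, 0.007, -0.022, -0.013, 0.266, -0.007] ik [-0.07  0.3   0.88  1.65 -0.24  1.3   0.86] 0.0
down(POT[0],POT[1],.43,np.pi/2) -> [ 0.454 -0.388  0.43 ] d [0.0, 0.0, -0.867, 0.0, 0.0, 0.0] ik [-0.02  0.27  0.92  1.16 -0.22  1.81  0.83] 0.0
```

```bash
python3 - <<'E'
from go import *
snap('scene','s10');snap('top','t10')
s=ctrl.get_state();p=s['position'];m=R.from_rotvec(s['tool_rot']).as_matrix()
S=cam('s10');T=cam('t10')
print('tcp,22,40 behind scene',proj(S,np.array([p-m[:,2]*k/1000 for k in(0,22,40)])).round(1).tolist(),'top',proj(T,np.array([p-m[:,2]*k/1000 for k in(0,22,40)])).round(1).tolist())
h=cv2.cvtColor(S['pixels'],cv2.COLOR_RGB2HSV)[216:280,236:268]
for i,r in enumerate(h): print(216+i,' '.join('%3d'%v[2] for v in r))
E
```

```text
tcp,22,40 behind scene [[252.5, 241.5], [253.0, 232.7], [253.4, 225.5]] top [[439.8, 205.4], [439.7, 204.5], [439.5, 203.7]]
216 103 100 103 103 103 101  99 101 104 106  85  50  24  30  31  31  37  27  27  26  28  18  28  22  54  89 101 102 104 101 101 101
217 101 102 100  99 103 101 104 102 103 103 104  73  22  22  21  35  35  30  25  18  27  25  28  26  56  92 103 102 103 103 102 101
218 102 104 101 102 100 104 104 101 102 101 102  73  26  24  31  34  29  32  32  22  23  21  21  19  86 102 103 102 102 103 102 102
219 103 100 103 100 104 101 104 103 105 103 101  69  28  27  32  38  30  23  23  25  22  31  18  29  83 102 100 104 103 102 102 101
220 101 102 101 100 104 103 103 103 101  99 102  68  25  28  32  25  32  32  23  17  27  16  23  57  92 103 102 102 104 102 105 102
221 100 103 100 104 102 102 101 104 103 102 104  70  24  29  32  37  35  33  23  24  21  25  23  85 101 106 102 104 104 100 102 102
222 104 101 102 105 104 103 105 105 102 102 102  75  31  33  33  33  34  36  30  24  19  19  22  86 103 102  99 100 101  99 105 101
223 102 102 103 101 100 102 103 103 102 100 104  86
[... 6772 characters left out ...]
  96  95  96  94 145 192 205 207 207 208
275  98  94  96  99  99 104 116 132 142 161 159 158 165 165 158 126 102 102 105  99  99  99  99  95  94  92  90 171 204 207 206 206
276 100  98  98  97 101 102 104 104 102 102 105 103 106 102 103 103 104 105 103 101 101 100  97  97  92  92  89 101 170 206 209 207
277  99  97  98  97 100 102 102 101 103 105 103 103 101 106 104 104 105 103 105 101 100 100  97  93  96  95  91 101 101 174 202 206
278 103 101  98  97  99  99 103 104 103 105 105 104 103 103 103 105 105 103 101 101 101 102  97 100  96  95  91  99 101 101 104 170
279  99  98  99  99 102 101 103 104 101 103 107 107 106 106 102 104 102 104 105 102 103  99  96  98  94  94  90  97 102 101 102 100
```

Emit:
jog_arm(moves=[0, 0, -0.08, 0, 0, 0, 0, 0, 0, -0.16, 0, 0, 0, 0, 0.03, 0, -0.2, 0, 0, 0, 0, 0.03, 0, -0.2, 0, 0, 0, 0, 0.03, 0, -0.2, 0, 0, 0, 0, 0.03, 0, -0.2, 0, 0, 0, 0, 0.03, 0, -0.2, 0, 0, 0, 0, 0.03, 0, -0.2, 0, 0, 0, 0])

```text
time: 31.95
position: [0.4527, -0.3328, 0.2087]
tool_rot: [2.086, 2.07, -0.307]
ft_force: [-0.5, 0.4, -0.4]
grip_width: 0.499
grip_force: 0.0
```

```bash
sed -i 's/-.3406,.185/-.3385,.185/' go.py; python3 go.py "sp(60,1,80)" "sp(60,1)"
```

```text
t 31.95 q [-0.51  0.    0.93  1.82  0.27  1.23  0.33] p [ 0.4527 -0.3328  0.2087] F [-0.5  0.4 -0.4] grip 0.499 0.0
sp(60,1,80) -> [ 0.456 -0.333  0.204] d [0.003, 0.011, 0.014, 0.002, -0.001, -0.005] ik [-0.51  0.02  0.93  1.82  0.26  1.22  0.34] 0.0
sp(60,1) -> [ 0.455 -0.355  0.127] d [-0.0, -0.0, 0.267, 0.0, 0.0, 0.0] ik [-0.42  0.15  0.93  1.9   0.15  1.04  0.43] 0.0
```

Emit:
jog_arm(moves=[0.005, 0.01, 0.07, 0, 0, 0, 0, 0.005, 0.01, 0.14, 0, 0, 0, 0, 0.005, 0.01, 0.21, 0, 0, 0, 0, 0.005, 0.01, 0.28, 0, 0, 0, 0, 0.005, 0.01, 0.28, 0, 0, 0, 0, 0.005, 0.01, 0.28, 0, 0, 0, -1, 0.005, 0.01, 0.28, 0, 0, 0, -1, 0.005, 0.01, 0.28, 0, 0, 0, -1])

```text
time: 32.95
position: [0.4553, -0.3542, 0.1283]
tool_rot: [2.085, 2.07, -0.304]
ft_force: [0.2, 0.2, -0.1]
grip_width: 0.242
grip_force: 0.0
```

Emit:
jog_arm(moves=[0, 0, 0, 0, 0, 0, -1, 0, 0, 0, 0, 0, 0, -1, 0, 0, 0, 0, 0, 0, -1, 0, 0, 0, 0, 0, 0, -1, 0, 0, 0, 0, 0, 0, -1, 0, 0, 0, 0, 0, 0, -1, 0, 0, 0, 0, 0, 0, -1, 0, 0, 0, 0, 0, 0, -1])

```text
time: 33.95
position: [0.4548, -0.3543, 0.1277]
tool_rot: [2.085, 2.071, -0.306]
ft_force: [-0.1, -0.0, 1.1]
grip_width: 0.112
grip_force: 40.0
```

```bash
python3 go.py "sp(60,1,25)" "down(POT[0],POT[1],.17,np.pi/2)" "down(POT[0],POT[1],.43,np.pi/2)" 
```

```text
t 33.95 q [-0.44  0.15  0.96  1.9   0.15  1.03  0.43] p [ 0.4548 -0.3543  0.1277] F [-0.1 -0.   1.1] grip 0.112 40.0
sp(60,1,25) -> [ 0.455 -0.348  0.151] d [-0.002, -0.0, -0.081, 0.002, -0.001, -0.005] ik [-0.47  0.11  0.96  1.88  0.19  1.09  0.4 ] 0.0
down(POT[0],POT[1],.17,np.pi/2) -> [ 0.454 -0.388  0.17 ] d [-0.145, -0.004, -0.023, -0.016, 0.267, -0.002] ik [-0.07  0.3   0.88  1.65 -0.24  1.3   0.86] 0.0
down(POT[0],POT[1],.43,np.pi/2) -> [ 0.454 -0.388  0.43 ] d [0.0, 0.0, -0.867, 0.0, 0.0, 0.0] ik [-0.02  0.27  0.92  1.16 -0.22  1.81  0.83] 0.0
```

Emit:
jog_arm(moves=[0, 0, -0.04, 0, 0, 0, -1, 0, 0, -0.08, 0, 0, 0, -1, 0, 0, -0.08, 0, 0, 0, -1, -0.03, 0, -0.08, 0, 0.05, 0, -1, -0.06, 0, -0.09, 0, 0.12, 0, -1, -0.1, 0, -0.1, -0.01, 0.19, 0, -1, -0.14, 0, -0.105, -0.016, 0.267, 0, -1, -0.14, 0, -0.105, -0.016, 0.267, 0, -1])

```text
time: 34.95
position: [0.4531, -0.3896, 0.1698]
tool_rot: [2.233, 2.205, 0.001]
ft_force: [-0.9, 0.8, -1.1]
grip_width: 0.109
grip_force: 40.0
```

Emit:
jog_arm(moves=[0, 0, 0, 0, 0, 0, -1, 0, 0, 0, 0, 0, 0, -1, 0, 0, -0.15, 0, 0, 0, -1, 0, 0, -0.3, 0, 0, 0, -1, 0, 0, -0.5, 0, 0, 0, -1, 0, 0, -0.7, 0, 0, 0, -1, 0, 0, -0.87, 0, 0, 0, -1, 0, 0, -0.87, 0, 0, 0, -1])

```text
time: 35.95
position: [0.4552, -0.3865, 0.4346]
tool_rot: [2.22, 2.21, 0.006]
ft_force: [0.7, 0.7, -0.5]
grip_width: 0.111
grip_force: 40.0
```

```bash
python3 go.py "down(POT[0],POT[1],.43,np.pi/2)"
python3 - <<'E'
from go import *
S=snap('scene','s11');T=snap('top','t11')
s=ctrl.get_state();p=s['position'];m=R.from_rotvec(s['tool_rot']).as_matrix()
for n,k in(('tip',-22),('bowl',127),('mid',33)): print(n,proj(S,p+m[:,2]*k/1000).round(1),proj(T,p+m[:,2]*k/1000).round(1))
a=cam('s11')['pixels'];u0=proj(S,p).astype(int);y0=max(u0[1]-40,0);x0=u0[0]-60
im=cv2.resize(np.ascontiguousarray(a[y0:y0+150,x0:x0+120,::-1]),None,fx=4,fy=4,interpolation=2);cv2.imwrite('pics/c11.png',cv2.convertScaleAbs(im,alpha=1.3,beta=15));print(x0,y0)
E
```

```text
t 35.95 q [-0.07  0.28  1.    1.16 -0.25  1.81  0.84] p [ 0.4552 -0.3865  0.4346] F [ 0.7  0.7 -0.5] grip 0.111 40.0
down(POT[0],POT[1],.43,np.pi/2) -> [ 0.454 -0.388  0.43 ] d [-0.005, -0.004, 0.015, 0.009, 0.003, -0.005] ik [-0.06  0.29  1.    1.16 -0.25  1.81  0.85] 0.0
tip [233.5 126. ] [484.2 189.7]
bowl [241.4 193.3] [464.3 198.1]
mid [236.6 152.4] [476.2 193. ]
174 96
```

```bash
python3 - <<'E'
s=open('go.py').read()
s=s.replace("if __name__","""def vtap(x,y,gap,az=np.pi/2,l=.127):
    A,p=U;b=p+A.apply(np.array([x,y,26.5])/1000)+[0,0,gap/1000+l];return down(*b,az)
if __name__""",1);open('go.py','w').write(s)
E
python3 go.py "down(.47,-.1,.435,np.pi/2)" "down(.58,.15,.40,np.pi/2)" "vtap(10,0,60)" "vtap(10,0,10)" "vtap(10,0,0)"
```

```text
t 36.05 q [-0.07  0.28  1.    1.17 -0.25  1.81  0.84] p [ 0.4544 -0.3854  0.4304] F [-0.6 -0.3 -0.7] grip 0.11 40.0
down(.47,-.1,.435,np.pi/2) -> [ 0.47  -0.1    0.435] d [0.952, 0.047, -0.014, 0.004, -0.001, -0.005] ik [-0.39 -0.07  0.51  1.41  0.04  1.79  0.12] 0.0
down(.58,.15,.40,np.pi/2) -> [0.58 0.15 0.4 ] d [0.833, 0.367, 0.117, 0.0, 0.0, 0.0] ik [-0.6   0.2   0.38  1.22 -0.08  1.74 -0.24] 0.0
vtap(10,0,60) -> [0.633 0.204 0.269] d [0.18, 0.178, 0.437, 0.0, 0.0, 0.0] ik [-0.61  0.34  0.35  1.31 -0.12  1.52 -0.27] 0.0
vtap(10,0,10) -> [0.633 0.204 0.219] d [0.0, 0.0, 0.167, 0.0, 0.0, 0.0] ik [-0.61  0.35  0.35  1.39 -0.12  1.42 -0.27] 0.0
vtap(10,0,0) -> [0.633 0.204 0.209] d [0.0, 0.0, 0.033, 0.0, 0.0, 0.0] ik [-0.61  0.36  0.35  1.4  -0.12  1.4  -0.27] 0.0
```

Emit:
jog_arm(moves=[0.1, 0, -0.02, 0, 0, 0, -1, 0.28, 0, -0.02, 0, 0, 0, -1, 0.46, 0.01, -0.02, 0, 0, 0, -1, 0.64, 0.02, -0.02, 0, 0, 0, -1, 0.82, 0.04, -0.02, 0, 0, 0, -1, 0.95, 0.05, -0.02, 0, 0, 0, -1, 0.95, 0.05, -0.02, 0, 0, 0, -1, 0.95, 0.05, -0.02, 0, 0, 0, -1])

```text
time: 37.05
position: [0.4702, -0.1015, 0.4357]
tool_rot: [2.227, 2.214, 0.003]
ft_force: [0.0, 0.4, 0.6]
grip_width: 0.111
grip_force: 40.0
```

Emit:
jog_arm(moves=[0.15, 0.06, 0, 0, 0, 0, -1, 0.32, 0.14, 0, 0, 0, 0, -1, 0.5, 0.22, 0, 0, 0, 0, -1, 0.68, 0.3, 0.03, 0, 0, 0, -1, 0.83, 0.37, 0.1, 0, 0, 0, -1, 0.83, 0.37, 0.12, 0, 0, 0, -1, 0.83, 0.37, 0.12, 0, 0, 0, -1, 0.83, 0.37, 0.12, 0, 0, 0, -1])

```text
time: 38.05
position: [0.5838, 0.1444, 0.4027]
tool_rot: [2.231, 2.208, 0.007]
ft_force: [0.2, -0.4, 0.4]
grip_width: 0.112
grip_force: 40.0
```

Emit:
jog_arm(moves=[0.06, 0.06, 0.05, 0, 0, 0, -1, 0.12, 0.12, 0.1, 0, 0, 0, -1, 0.18, 0.178, 0.2, 0, 0, 0, -1, 0.18, 0.178, 0.3, 0, 0, 0, -1, 0.18, 0.178, 0.4, 0, 0, 0, -1, 0.18, 0.178, 0.437, 0, 0, 0, -1, 0.18, 0.178, 0.437, 0, 0, 0, -1, 0.18, 0.178, 0.437, 0, 0, 0, -1])

```text
time: 39.05
position: [0.6387, 0.2005, 0.2727]
tool_rot: [2.227, 2.211, 0.01]
ft_force: [-0.7, 0.3, -0.4]
grip_width: 0.112
grip_force: 40.0
```

```bash
python3 go.py "vtap(10,0,8)"
```

```text
t 39.05 q [-0.76  0.37  0.57  1.3  -0.2   1.52 -0.22] p [0.6387 0.2005 0.2727] F [-0.7  0.3 -0.4] grip 0.112 40.0
vtap(10,0,8) -> [0.633 0.204 0.217] d [0.011, -0.019, 0.186, 0.006, -0.002, -0.007] ik [-0.77  0.38  0.56  1.4  -0.2   1.42 -0.21] 0.0
```

Emit:
jog_arm(moves=[0.01, -0.02, 0.05, 0, 0, 0, -1, 0.01, -0.02, 0.1, 0, 0, 0, -1, 0.01, -0.02, 0.14, 0, 0, 0, -1, 0.01, -0.02, 0.17, 0, 0, 0, -1, 0.01, -0.02, 0.19, 0, 0, 0, -1, 0.01, -0.02, 0.195, 0, 0, 0, -1, 0.01, -0.02, 0.2, 0, 0, 0, -1, 0.01, -0.02, 0.2, 0, 0, 0, -1])

```text
time: 40.05
position: [0.6324, 0.2037, 0.2111]
tool_rot: [2.227, 2.212, 0.006]
ft_force: [0.4, -1.0, -0.5]
grip_width: 0.111
grip_force: 40.0
```

Emit:
jog_arm(moves=[0, 0, 0.003, 0, 0, 0, -1, 0, 0, 0.006, 0, 0, 0, -1, 0, 0, 0.009, 0, 0, 0, -1, 0, 0, 0.012, 0, 0, 0, -1, 0, 0, 0.015, 0, 0, 0, -1, 0, 0, 0.017, 0, 0, 0, -1, 0, 0, 0.017, 0, 0, 0, -1, 0, 0, 0.017, 0, 0, 0, -1])

```text
time: 41.05
position: [0.6335, 0.2036, 0.2073]
tool_rot: [2.226, 2.211, 0.01]
ft_force: [1.2, -0.1, 6.8]
grip_width: 0.111
grip_force: 40.0
```

Emit:
jog_arm(moves=[0, 0, -0.03, 0, 0, 0, -1, 0, 0, -0.03, 0, 0, 0, -1, 0, 0, 0, 0, 0, 0, -1, 0, 0, 0, 0, 0, 0, -1, 0, 0, -0.1, 0, 0, 0, -1, 0, 0, -0.3, 0, 0, 0, -1, 0, 0, -0.5, 0, 0, 0, -1, 0, 0, -0.7, 0, 0, 0, -1])

```text
time: 42.05
position: [0.6304, 0.2039, 0.4165]
tool_rot: [2.228, 2.214, 0.003]
ft_force: [1.5, 1.1, 0.9]
grip_width: 0.108
grip_force: 40.0
```

Emit:
jog_arm(moves=[0, 0, -0.06, 0, 0, 0, -1, -0.1, -0.05, -0.06, 0, 0, 0, -1, -0.28, -0.15, -0.06, 0, 0, 0, -1, -0.46, -0.25, -0.06, 0, 0, 0, -1, -0.64, -0.35, -0.06, 0, 0, 0, -1, -0.82, -0.45, -0.06, 0, 0, 0, -1, -1, -0.54, -0.06, 0, 0, 0, -1, -1, -0.54, -0.06, 0, 0, 0, -1])

```text
time: 43.05
position: [0.4646, -0.1008, 0.4332]
tool_rot: [2.238, 2.203, 0.009]
ft_force: [0.1, 0.4, 0.3]
grip_width: 0.111
grip_force: 40.0
```

```bash
python3 go.py "down(POT[0],POT[1],.44,np.pi/2)" "down(POT[0],POT[1],.136,np.pi/2)"
python3 - <<'E'
from go import *
snap('top','t12');snap('scene','s12')
for f in('t9','t12'):
    d=cam(f)['pixels'][125:190:3,205:295:2]; h=cv2.cvtColor(np.ascontiguousarray(d),cv2.COLOR_RGB2HSV)
    for r in h: print(''.join('#' if v[2]<60 else 'T' if 8<v[0]<25 and v[1]>80 else 'b' if 90<v[0]<125 and v[1]>25 else '.' for v in r))
E
```

```text
t 43.05 q [-0.64 -0.12  0.71  1.43  0.07  1.79  0.08] p [ 0.4646 -0.1008  0.4332] F [0.1 0.4 0.3] grip 0.111 40.0
down(POT[0],POT[1],.44,np.pi/2) -> [ 0.454 -0.388  0.44 ] d [-0.958, -0.02, -0.026, 0.004, -0.003, -0.015] ik [ 0.05  0.26  0.84  1.13 -0.2   1.83  0.81] 0.0
down(POT[0],POT[1],.136,np.pi/2) -> [ 0.454 -0.388  0.136] d [0.0, 0.0, 1.013, 0.0, 0.0, 0.0] ik [ 0.    0.31  0.79  1.69 -0.23  1.24  0.85] 0.0
.............................................
.............................................
.............................................
...TTTT......................................
..TTTTTTT....................................
..TTTTTTT..................bb................
...TTTTTT................bbbbbb..............
.......................bbbbbbbbb.............
.....................bbbbbbbbbbbbb...........
...................bbbbbbbbbbbbbbbbbb........
.................bbbbbbbbbbbbbbbbbbbbb.......
................bbbbbbbbbbbbbbbbbbbbbbb......
...............bbbbbbbbbbbbbbbbbbbbbbb.......
............TTT..bbbbbbbbbbbbbbbbbb..........
............TTTT...bbbbbbbbbbbbbbb.....
[... 640 characters left out ...]
..........
......TT...............bbbbbbbbb.............
.....................bbbbbbbbbbbbb...........
...................bbbbbbbbbbbbbbbbbb........
.................bbbbbbbbbbbbbb.bbbbbb.......
................bbbbbbbbbbbbbbbbbbbbbbb......
...............b.bbbbbbbbbbbbbbbbbbbbb.......
............TTT..bbbbbbbbbbbbbbbbbbbb........
............TTTT...bbbbbbbbbbbbbb............
.............TTTT....bbbbbbbbbbb.............
...........#.........bbbbbbbbb...............
...................bbbbbbbbbbb...............
....................bbbbbbb..................
.......................b.....................
.............................................
.............................................
```

Emit:
jog_arm(moves=[-0.1, 0, -0.03, 0, 0, 0, -1, -0.28, 0, -0.03, 0, 0, 0, -1, -0.46, 0, -0.03, 0, 0, 0, -1, -0.64, -0.01, -0.03, 0, 0, 0, -1, -0.82, -0.02, -0.03, 0, 0, 0, -1, -0.958, -0.02, -0.03, 0, 0, -0.01, -1, -0.958, -0.02, -0.03, 0, 0, -0.015, -1, -0.958, -0.02, -0.03, 0, 0, -0.015, -1])

```text
time: 44.15
position: [0.4608, -0.3811, 0.4401]
tool_rot: [-2.209, -2.234, -0.005]
ft_force: [-0.3, -0.4, -0.2]
grip_width: 0.107
grip_force: 40.0
```

Emit:
jog_arm(moves=[0, 0, 0.1, 0, 0, 0, -1, 0, 0, 0.25, 0, 0, 0, -1, 0, 0, 0.4, 0, 0, 0, -1, 0, 0, 0.55, 0, 0, 0, -1, 0, 0, 0.6, 0, 0, 0, -1, 0, 0, 0.6, 0, 0, 0, -1, 0, 0, 0.6, 0, 0, 0, -1, 0, 0, 0.6, 0, 0, 0, -1])

```text
time: 45.15
position: [0.4606, -0.3833, 0.263]
tool_rot: [2.208, 2.228, 0.006]
ft_force: [-0.5, -0.5, 0.0]
grip_width: 0.104
grip_force: 40.0
```

```bash
python3 go.py "down(POT[0],POT[1],.25,np.pi/2)" "down(POT[0],POT[1],.138,np.pi/2)"
python3 - <<'E'
from go import *
S=snap('scene','s13')
s=ctrl.get_state();p=s['position'];m=R.from_rotvec(s['tool_rot']).as_matrix();b=proj(S,p+m[:,2]*.127);print('bowl px',b.round(1))
h=cv2.cvtColor(cam('s13')['pixels'],cv2.COLOR_RGB2HSV)[225:282,232:268]
for i,r in enumerate(h[::2]): print(225+2*i,' '.join('%3d'%v[2] for v in r))
E
```

```text
t 45.15 q [-0.21  0.29  1.07  1.52 -0.26  1.48  0.87] p [ 0.4606 -0.3833  0.263 ] F [-0.5 -0.5  0. ] grip 0.104 40.0
down(POT[0],POT[1],.25,np.pi/2) -> [ 0.454 -0.388  0.25 ] d [-0.016, -0.023, 0.043, 0.006, 0.001, 0.009] ik [-0.2   0.3   1.07  1.54 -0.26  1.46  0.88] 0.0
down(POT[0],POT[1],.138,np.pi/2) -> [ 0.454 -0.388  0.138] d [0.0, 0.0, 0.373, 0.0, 0.0, 0.0] ik [-0.16  0.37  1.02  1.7  -0.33  1.26  0.93] 0.0
bowl px [251.3 255.6]
225 102 103 103 103 104 104 105 103 101 100 102 104 101 113 118 117 113 106 105 104 105 101 105 103 104 101 104 104 105 104 102 103 104 103 103 103
227 103 103 104 102 105 105 102 102 103 105 104 102 103 139 132 117 116 107 104 105 103 107 105 106 104 104 105 105 106 105 103 104 103 102 105 105
229 101 102 100 104 101 102 102 100 103 102 101 105 102  99 111 114 115 109 102 102 102 105 104 105 101 104 103 104 101 106 105 105 106 104 103 103
231 107 106 103 103 104 103 104 104 102 102 104 104 103 100 110 115 115 111 107 103 105 105 103 102 101 104 106 104 105 103 102 102 103 102 102 101
233 100 102 104 102 102 100 102 104 103 105 101 104 102 105 112 117 
[... 2931 characters left out ...]
  98  99 103 102 104 104 102 103 101 106 102 103 103 101  95  94  97  98  97  94  94 154 197 206 208 208 210
275 205 201 202 203 175 121  99  97 100 104 106 103 104 102 103 107 105 103 104 102 102 106 106 102 101 100  97  94  95  92 130 189 208 206 208 209
277 200 201 201 200 201 149  98 102  99 101 105 102 105 106 108 103 103 104 103 103 107 102 105 102 102  99 100  96  97  93 130 188 208 212 208 211
279 203 203 203 201 202 161 108 100 101 103 105 106 102 108 106 107 107 105 109 102 106 103 104 103 103 101  98  96  97  94 111 181 210 209 205 210
281 201 201 199 203 205 170 123 101 102 103 104 105 103 104 107 107 108 103 105 103 107 106 105 103 100 101 100 102  97  94  94 176 210 210 210 210
```

Emit:
jog_arm(moves=[-0.016, -0.02, 0.02, 0, 0, 0, -1, -0.016, -0.02, 0.04, 0, 0, 0, -1, -0.016, -0.02, 0.04, 0, 0, 0, -1, -0.016, -0.02, 0.04, 0, 0, 0, -1, -0.016, -0.02, 0.04, 0, 0, 0, -1, -0.016, -0.02, 0.04, 0, 0, 0, -1, -0.016, -0.02, 0.04, 0, 0, 0, -1, -0.016, -0.02, 0.04, 0, 0, 0, -1])

```text
time: 46.2
position: [0.4541, -0.3874, 0.2494]
tool_rot: [2.21, 2.23, 0.005]
ft_force: [-0.7, -0.1, -0.6]
grip_width: 0.111
grip_force: 40.0
```

```bash
python3 go.py "down(POT[0],POT[1],.25,np.pi/2)" "down(POT[0],POT[1],.138,np.pi/2)"
```

```text
t 46.2 q [-0.2   0.29  1.07  1.54 -0.26  1.46  0.89] p [ 0.4541 -0.3874  0.2494] F [-0.7 -0.1 -0.6] grip 0.111 40.0
down(POT[0],POT[1],.25,np.pi/2) -> [ 0.454 -0.388  0.25 ] d [-0.002, -0.0, -0.002, 0.004, -0.001, 0.009] ik [-0.2   0.3   1.07  1.54 -0.26  1.46  0.88] 0.0
down(POT[0],POT[1],.138,np.pi/2) -> [ 0.454 -0.388  0.138] d [0.0, 0.0, 0.373, 0.0, 0.0, 0.0] ik [-0.16  0.37  1.02  1.7  -0.33  1.26  0.93] 0.0
```

Emit:
jog_arm(moves=[0, 0, 0.06, 0, 0, 0, -1, 0, 0, 0.12, 0, 0, 0, -1, 0, 0, 0.18, 0, 0, 0, -1, 0, 0, 0.24, 0, 0, 0, -1, 0, 0, 0.3, 0, 0, 0, -1, 0, 0, 0.36, 0, 0, 0, -1, 0, 0, 0.36, 0, 0, 0, -1, 0, 0, 0.36, 0, 0, 0, -1])

```text
time: 47.2
position: [0.4548, -0.3877, 0.1418]
tool_rot: [2.209, 2.229, 0.005]
ft_force: [-0.3, 0.5, 0.1]
grip_width: 0.11
grip_force: 40.0
```

Emit:
jog_arm(moves=[0, 0, 0.017, 0, 0, 0, -1, 0, 0, 0.017, 0, 0, 0, -1, 0, 0, 0.017, 0, 0, 0, 0.4, 0, 0, 0.017, 0, 0, 0, 0.4, 0, 0, 0.017, 0, 0, 0, 0.4, 0, 0, 0.017, 0, 0, 0, 0.4, 0, 0, 0.017, 0, 0, 0, 0.4, 0, 0, 0.017, 0, 0, 0, 0.4])

```text
time: 48.2
position: [0.4545, -0.3873, 0.1362]
tool_rot: [2.21, 2.23, 0.005]
ft_force: [-0.3, 0.6, 0.2]
grip_width: 0.669
grip_force: 0.0
```

Emit:
jog_arm(moves=[0, 0, -0.05, 0, 0, 0, 0.4, 0, 0, -0.12, 0, 0, 0, 0.4, 0, 0, -0.25, 0, 0, 0, 0.4, 0, 0, -0.4, 0, 0, 0, 0.4, 0, 0, -0.6, 0, 0, 0, 0.4, 0, 0, -0.8, 0, 0, 0, 0.4, 0, 0, -1, 0, 0, 0, 0.4, 0, 0, -1, 0, 0, 0, 0.4])

```text
time: 49.2
position: [0.4535, -0.3896, 0.4428]
tool_rot: [2.204, 2.222, 0.005]
ft_force: [0.4, -1.1, -0.1]
grip_width: 0.699
grip_force: 0.0
```

```bash
python3 go.py "down(.47,-.1,.44,np.pi/2)" "down(.5,.2,.42,np.pi/2)" "along(U,-70,-29,7,1,130)"
python3 - <<'E'
from go import *
S=snap('scene','s14');T=snap('top','t14')
h=cv2.cvtColor(cam('s14')['pixels'],cv2.COLOR_RGB2HSV)[215:282,228:272]
for i,r in enumerate(h[::2]): print(215+2*i,''.join('#' if v[2]>180 else '+' if v[2]>110 else '.' for v in r))
E
```

```text
t 49.2 q [-0.11  0.31  1.09  1.14 -0.29  1.83  0.89] p [ 0.4535 -0.3896  0.4428] F [ 0.4 -1.1 -0.1] grip 0.699 0.0
down(.47,-.1,.44,np.pi/2) -> [ 0.47 -0.1   0.44] d [0.965, 0.063, 0.004, 0.01, 0.006, 0.008] ik [-0.45 -0.07  0.56  1.4   0.04  1.8   0.12] 0.0
down(.5,.2,.42,np.pi/2) -> [0.5  0.2  0.42] d [1.0, 0.1, 0.067, 0.0, 0.0, 0.0] ik [-0.73  0.07  0.33  1.32 -0.02  1.76 -0.41] 0.0
along(U,-70,-29,7,1,130) -> [0.481 0.292 0.202] d [0.307, -0.062, 0.727, -0.799, -0.287, 0.616] ik [-1.25  0.21  0.12  1.88  0.83  1.41 -2.11] 0.0
215 ............................................
217 ............................................
219 ............................................
221 ............................................
223 ............................................
225 ............................................
227 .....................++++...................
229 .....................++++++.................
231 .....................++++++.................
233 .....................++++++.................
235 .....................++++++.................
237 .....................
[... 401 characters left out ...]
.++++++.......
255 ##############+++.....+++++.............++++
257 #####################++++++.................
259 ################+++++.+++.+++++#++++........
261 ############+++.......+++.....+++########+..
263 #########+++..........+++.......++##########
265 ########++.............++........+##########
267 ########++.............++.......++##########
269 ########++............++++.....++++#########
271 ########++............++++....++..+#########
273 ########+++++..........+++.++.....+#########
275 ########++....++++++++++..........+#########
277 #########+........................++########
279 #########+.........................+########
281 #########++........................+#######+
```

Emit:
jog_arm(moves=[0.15, 0.01, 0, 0, 0, 0, 0.2, 0.33, 0.02, 0, 0, 0, 0, 0.2, 0.51, 0.03, 0, 0, 0, 0, 0.2, 0.7, 0.04, 0, 0, 0, 0, 0.2, 0.88, 0.05, 0, 0, 0, 0, 0.2, 0.965, 0.06, 0, 0, 0, 0, 0.2, 0.965, 0.06, 0, 0, 0, 0, 0.2, 0.965, 0.06, 0, 0, 0, 0, 0.2])

```text
time: 50.3
position: [0.4682, -0.0993, 0.436]
tool_rot: [2.212, 2.228, 0.004]
ft_force: [0.5, -0.4, 0.7]
grip_width: 0.599
grip_force: 0.0
```

Emit:
jog_arm(moves=[0.15, 0.01, 0, 0, 0, 0, 0.2, 0.35, 0.03, 0, 0, 0, 0, 0.2, 0.55, 0.05, 0, 0, 0, 0, 0.2, 0.75, 0.07, 0, 0, 0, 0, 0.2, 0.95, 0.09, 0.03, 0, 0, 0, 0.2, 1, 0.1, 0.06, 0, 0, 0, 0.2, 1, 0.1, 0.06, 0, 0, 0, 0.2, 1, 0.1, 0.06, 0, 0, 0, 0.2])

```text
time: 51.3
position: [0.497, 0.1992, 0.4197]
tool_rot: [2.214, 2.224, 0.006]
ft_force: [0.6, -0.4, 0.2]
grip_width: 0.598
grip_force: 0.0
```

```bash
python3 go.py "along(U,-52,-29,7,1,140)" "along(U,-52,-29,7,1)"
```

```text
t 51.3 q [-0.96  0.05  0.57  1.34 -0.03  1.76 -0.4 ] p [0.497  0.1992 0.4197] F [ 0.6 -0.4  0.2] grip 0.598 0.0
along(U,-52,-29,7,1,140) -> [0.486 0.288 0.197] d [0.296, -0.039, 0.743, -0.794, -0.291, 0.619] ik [-1.48  0.22  0.39  1.9   0.79  1.36 -2.08] 0.0
along(U,-52,-29,7,1) -> [0.569 0.22  0.107] d [-0.0, 0.0, 0.467, 0.0, 0.0, 0.0] ik [-1.34  0.33  0.46  1.99  0.86  1.07 -2.11] 0.0
```

Emit:
jog_arm(moves=[0.06, 0, 0, -0.13, -0.05, 0.1, 0.2, 0.14, -0.01, 0.1, -0.27, -0.1, 0.21, 0.2, 0.22, -0.02, 0.25, -0.4, -0.15, 0.31, 0.2, 0.296, -0.03, 0.4, -0.54, -0.2, 0.42, 0.2, 0.296, -0.04, 0.55, -0.67, -0.25, 0.52, 0.2, 0.296, -0.04, 0.7, -0.794, -0.291, 0.619, 0.2, 0.296, -0.04, 0.743, -0.794, -0.291, 0.619, 0.2, 0.296, -0.04, 0.743, -0.794, -0.291, 0.619, 0.2])

```text
time: 52.3
position: [0.4843, 0.2897, 0.1951]
tool_rot: [2.088, 0.991, 0.457]
ft_force: [0.8, -0.5, 0.5]
grip_width: 0.601
grip_force: 0.0
```

Emit:
jog_arm(moves=[0, 0, 0, 0, 0, 0, 0.2, 0, 0, 0, 0, 0, 0, 0.2, 0, 0, 0.05, 0, 0, 0, 0.2, 0, 0, 0.1, 0, 0, 0, 0.2, 0, 0, 0.15, 0, 0, 0, 0.2, 0, 0, 0.15, 0, 0, 0, 0.2, 0, 0, 0.15, 0, 0, 0, 0.2, 0, 0, 0.15, 0, 0, 0, 0.2])

```text
time: 53.3
position: [0.5107, 0.2702, 0.1673]
tool_rot: [2.091, 0.992, 0.462]
ft_force: [-0.5, -0.5, 0.1]
grip_width: 0.597
grip_force: 0.0
```

```bash
python3 go.py "along(U,-52,-29,7,1)"
python3 - <<'E'
from go import *
from mask import *
snap('top','t15')
# refine mould pose in stand frame from top view: outline of back (block) + flange
d=cam('t15');roi=(205,125,295,190)
h=cv2.cvtColor(d['pixels'],cv2.COLOR_RGB2HSV).astype(int)[roi[1]:roi[3],roi[0]:roi[2]]
m=((h[...,0]>90)&(h[...,0]<125)&(h[...,1]>28)&(h[...,2]>90)).astype(np.uint8);n,l,st,_=cv2.connectedComponentsWithStats(m);m=(l==1+np.argmax(st[1:,4])).astype(np.uint8);m=cv2.morphologyEx(m,cv2.MORPH_CLOSE,np.ones((3,3))).astype(np.float32)
dark=cv2.dilate((h[...,2]<60).astype(np.uint8),np.ones((3,3)))>0
def slab(L,z0,z1):
    a,b=[np.array([(x,y,z) for x,y in L])/1000. for z in(z0,z1)];return [a,b]+[np.array([a[i],a[i-1],b[i-1],b[i]]) for i in range(len(L))]
MP=slab([(-98,-50),(70,-50),(70,50),(-70,50),(-70,-8),(-98,-8)],4,10)+slab([(-42,-50),(70,-50),(70,50),(-42,50)],4,26.5)
print(fitmask([(d,m,roi,~dark)],lambda v:[U[0].apply(Rz(v[2]).apply(P)+[v[0],v[1],0])+U[1] for P in MP],[0,0,0],[.004,.004,.03]),m.sum())
E
```

```text
t 53.3 q [-1.27  0.24  0.21  1.93  0.84  1.3  -2.12] p [0.5107 0.2702 0.1673] F [-0.5 -0.5  0.1] grip 0.597 0.0
along(U,-52,-29,7,1) -> [0.569 0.22  0.107] d [-0.008, 0.011, 0.326, -0.002, -0.004, 0.004] ik [-1.17  0.31  0.27  1.98  0.91  1.12 -2.14] 0.0
(array([ 0.00567095, -0.00496388,  0.02352407]), np.float64(122.75)) 1087.0
```

Emit:
jog_arm(moves=[-0.008, 0.011, 0.08, 0, 0, 0, 0.2, -0.008, 0.011, 0.16, 0, 0, 0, 0.2, -0.008, 0.011, 0.24, 0, 0, 0, 0.2, -0.008, 0.011, 0.32, 0, 0, 0, 0.2, -0.008, 0.011, 0.32, 0, 0, 0, 0.2, -0.008, 0.011, 0.32, 0, 0, 0, -1, -0.008, 0.011, 0.32, 0, 0, 0, -1, -0.008, 0.011, 0.32, 0, 0, 0, -1], newtons=55)

```text
time: 54.35
position: [0.5676, 0.2208, 0.1083]
tool_rot: [2.091, 0.992, 0.462]
ft_force: [-0.0, 0.4, -0.3]
grip_width: 0.34
grip_force: 0.0
```

Emit:
jog_arm(moves=[0, 0, 0, 0, 0, 0, -1, 0, 0, 0, 0, 0, 0, -1, 0, 0, 0, 0, 0, 0, -1, 0, 0, 0, 0, 0, 0, -1, 0, 0, 0, 0, 0, 0, -1, 0, 0, 0, 0, 0, 0, -1, 0, 0, 0, 0, 0, 0, -1, 0, 0, 0, 0, 0, 0, -1])

```text
time: 55.35
position: [0.5678, 0.2197, 0.108]
tool_rot: [2.09, 0.991, 0.461]
ft_force: [-0.3, -0.3, 3.1]
grip_width: 0.063
grip_force: 55.0
```

```bash
python3 go.py "along(U,-52,-29,7,1)" "along(U,-52,-29,67,1)"; python3 - <<'E'
from go import *
s=ctrl.get_state();print((U[0].inv().apply(s['position']-U[1])*1000).round(1))
E
```

```text
t 55.35 q [-1.18  0.31  0.27  1.99  0.91  1.11 -2.14] p [0.5678 0.2197 0.108 ] F [-0.3 -0.3  3.1] grip 0.063 55.0
along(U,-52,-29,7,1) -> [0.569 0.22  0.107] d [0.002, -0.002, 0.004, -0.001, -0.003, 0.003] ik [-1.18  0.31  0.27  1.98  0.91  1.12 -2.14] 0.0
along(U,-52,-29,67,1) -> [0.598 0.195 0.153] d [0.0, 0.2, 0.0, 0.0, 0.0, 0.0] ik [-1.13  0.25  0.3   1.95  0.92  1.13 -2.03] 0.0
[-53.3 -29.6   7.5]
```

Emit:
jog_arm(moves=[0, 0.01, 0, 0, 0, 0, -1, 0, 0.02, 0, 0, 0, 0, -1, 0, 0.035, 0, 0, 0, 0, -1, 0, 0.05, 0, 0, 0, 0, -1, 0, 0.07, 0, 0, 0, 0, -1, 0, 0.09, 0, 0, 0, 0, -1, 0, 0.12, 0, 0, 0, 0, -1, 0, 0.15, 0, 0, 0, 0, -1])

```text
time: 56.35
position: [0.591, 0.2004, 0.1431]
tool_rot: [2.09, 0.989, 0.461]
ft_force: [-0.2, -0.3, -1.8]
grip_width: 0.066
grip_force: 55.0
```

Emit:
jog_arm(moves=[0, 0.05, 0, 0, 0, 0, -1, 0, 0.1, -0.02, 0, 0, 0, -1, 0, 0.18, -0.06, 0, 0, 0, -1, 0, 0.24, -0.1, 0, 0, 0, -1, 0, 0.3, -0.15, 0, 0, 0, -1, 0, 0.3, -0.15, 0, 0, 0, -1, 0, 0.3, -0.15, 0, 0, 0, -1, 0, 0.3, -0.15, 0, 0, 0, -1])

```text
time: 57.35
position: [0.6079, 0.1864, 0.2389]
tool_rot: [2.09, 0.992, 0.458]
ft_force: [-0.8, 0.1, -2.3]
grip_width: 0.069
grip_force: 55.0
```

```bash
cat >> go.py <<'E'
E
python3 - <<'E'
s=open('go.py').read()
s=s.replace("if __name__","""MU=fr(MS,.07,.0)   # mould upside down on its own bare bed; tab centre at z=+3
if __name__""",1);open('go.py','w').write(s)
E
python3 go.py "along(MU,-53,-30,70,1,40)" "along(MU,-53,-30,20,1,8)" "along(MU,-53,-30,3.5,1,3)"
python3 - <<'E'
from go import *
snap('scene','s16');snap('top','t16')
for f,(x0,y0,x1,y1) in (('s16',(325,120,410,200)),('t16',(205,125,295,190))):
    h=cv2.cvtColor(cam(f)['pixels'],cv2.COLOR_RGB2HSV).astype(int)[y0:y1,x0:x1]
    print(f)
    for i,r in enumerate(h[::2]): print(y0+2*i,''.join('C' if 28<v[2]<85 and v[1]>75 and (v[0]<18 or v[0]>165) else '#' if v[2]<60 else 'T' if 8<v[0]<25 and v[1]>80 else 'b' if 90<v[0]<125 and v[1]>25 else '.' for v in r))
E
```

```text
t 57.35 q [-1.12  0.14  0.31  1.88  0.89  1.23 -1.87] p [0.6079 0.1864 0.2389] F [-0.8  0.1 -2.3] grip 0.069 55.0
along(MU,-53,-30,70,1,40) -> [0.518 0.403 0.178] d [0.369, -0.597, -0.397, -0.001, -0.133, 0.115] ik [-1.29  0.56  0.22  1.46  0.68  1.54 -2.12] 0.0
along(MU,-53,-30,20,1,8) -> [0.513 0.408 0.12 ] d [-0.0, -0.167, 0.107, 0.0, 0.0, 0.0] ik [-1.3   0.62  0.21  1.49  0.67  1.48 -2.19] 0.0
along(MU,-53,-30,3.5,1,3) -> [0.509 0.414 0.104] d [0.0, -0.055, 0.017, 0.0, 0.0, 0.0] ik [-1.3   0.65  0.21  1.49  0.66  1.46 -2.21] 0.0
s16
120 ...........#######.............T.bbbb######..CCCCCCCCCCCCC...........................
122 ...............................T.bbbbb#######CCCCCCCCC###............................
124 ..............................TTT.bbbbb#bbbbb.###..bbbbbbbbb.........................
126 ..............................TTTT.bbbbbbbbbbbbbbbbbbbbbbbbbb........................
128 ..............................TTTTT.bbbb..bbbbbbbbbbbbbbbbbbbbbbbbbbb................
130 ..............................TTTTT..bbb..bbbbbbbbbbbbbbbbbbbbbbbbbbbb.bb............
132 .............
[... 5481 characters left out ...]
TT.................................
177 ####.......##########################TTT.....TTTTTTTTT....................................
179 #######.....###########################..........TT.......................................
181 ...#######....########################....................................................
183 .....######...###############....###......................................................
185 ......#######..#############..............................................................
187 .......#######################............................................................
189 ..#....#########################..........................................................
```

Emit:
jog_arm(moves=[0.06, 0, -0.06, 0, 0, 0, -1, 0.14, 0, -0.15, 0, -0.03, 0.03, -1, 0.22, -0.05, -0.25, 0, -0.07, 0.06, -1, 0.3, -0.15, -0.35, 0, -0.1, 0.09, -1, 0.369, -0.28, -0.397, 0, -0.133, 0.115, -1, 0.369, -0.42, -0.397, 0, -0.133, 0.115, -1, 0.369, -0.54, -0.397, 0, -0.133, 0.115, -1, 0.369, -0.597, -0.397, 0, -0.133, 0.115, -1])

```text
time: 58.45
position: [0.5169, 0.404, 0.1769]
tool_rot: [2.156, 0.793, 0.367]
ft_force: [0.7, -0.5, -0.7]
grip_width: 0.061
grip_force: 55.0
```

Emit:
jog_arm(moves=[0, 0, 0, 0, 0, 0, -1, 0, -0.04, 0.02, 0, 0, 0, -1, 0, -0.08, 0.05, 0, 0, 0, -1, 0, -0.12, 0.08, 0, 0, 0, -1, 0, -0.15, 0.1, 0, 0, 0, -1, 0, -0.15, 0.1, 0, 0, 0, -1, 0, -0.15, 0.1, 0, 0, 0, -1, 0, -0.15, 0.1, 0, 0, 0, -1])

```text
time: 59.45
position: [0.5152, 0.4078, 0.1267]
tool_rot: [2.159, 0.787, 0.371]
ft_force: [0.1, -0.2, -1.1]
grip_width: 0.068
grip_force: 55.0
```

```bash
python3 go.py "along(MU,-53,-30,4.5,1,3)"
```

```text
t 59.45 q [-1.29  0.61  0.21  1.49  0.67  1.48 -2.18] p [0.5152 0.4078 0.1267] F [ 0.1 -0.2 -1.1] grip 0.068 55.0
along(MU,-53,-30,4.5,1,3) -> [0.509 0.413 0.104] d [-0.004, -0.074, 0.027, -0.002, -0.002, -0.002] ik [-1.3   0.64  0.2   1.49  0.66  1.47 -2.21] 0.0
```

Emit:
jog_arm(moves=[0, -0.015, 0.005, 0, 0, 0, -1, 0, -0.03, 0.01, 0, 0, 0, -1, 0, -0.045, 0.015, 0, 0, 0, -1, 0, -0.06, 0.02, 0, 0, 0, -1, 0, -0.07, 0.024, 0, 0, 0, -1, 0, -0.078, 0.027, 0, 0, 0, -1, 0, -0.078, 0.027, 0, 0, 0, -1, 0, -0.078, 0.027, 0, 0, 0, -1])

```text
time: 60.45
position: [0.5094, 0.4142, 0.103]
tool_rot: [2.159, 0.787, 0.369]
ft_force: [1.1, -0.4, -1.4]
grip_width: 0.063
grip_force: 55.0
```

Emit:
jog_arm(moves=[0, -0.003, 0, 0, 0, 0, -1, 0, -0.006, 0, 0, 0, 0, -1, 0, -0.006, 0, 0, 0, 0, -1, 0, -0.006, 0, 0, 0, 0, -1, 0, -0.006, 0, 0, 0, 0, -1, 0, -0.006, 0, 0, 0, 0, -1, 0, -0.006, 0, 0, 0, 0, -1, 0, -0.006, 0, 0, 0, 0, -1])

```text
time: 61.45
position: [0.509, 0.4149, 0.1021]
tool_rot: [2.158, 0.787, 0.37]
ft_force: [2.3, -3.2, 5.5]
grip_width: 0.064
grip_force: 55.0
```

```bash
python3 go.py "along(MU,-53,-30,3.5,1,0)"; python3 - <<'E'
from go import *
snap('scene','s17');snap('top','t17')
for f,(x0,y0,x1,y1) in (('t17',(150,135,245,205)),):
    h=cv2.cvtColor(cam(f)['pixels'],cv2.COLOR_RGB2HSV).astype(int)[y0:y1,x0:x1]
    for i,r in enumerate(h[::2]): print(y0+2*i,''.join('#' if v[2]<60 else 'T' if 8<v[0]<25 and v[1]>80 else 'b' if 90<v[0]<125 and v[1]>25 else '.' for v in r))
P=np.array([(-42,50,22.5),(70,50,22.5),(70,-50,22.5),(-42,-50,22.5)])/1000;print(proj(cam('t17'),MU[0].apply(P)+MU[1]).round(0).tolist())
E
```

```text
t 61.45 q [-1.3   0.65  0.2   1.49  0.66  1.46 -2.21] p [0.509  0.4149 0.1021] F [ 2.3 -3.2  5.5] grip 0.064 55.0
along(MU,-53,-30,3.5,1,0) -> [0.51  0.412 0.102] d [-0.003, 0.006, 0.008, -0.0, -0.001, -0.002] ik [-1.29  0.65  0.2   1.49  0.66  1.46 -2.21] 0.0
135 .TT.........................................................TTTTTTTTTT.........................
137 ...........................................................TTTTTTTTTTTTT.......................
139 ..........................................................TTTTTTTTTTTTTTT......................
141 ...........................................................TTTTTTTTTTTTT.......................
143 ............................................................TTTTTTTTTTTT.......................
145 ................................................................TTTTTTT........................
147 ...............................................................................................
149 ...............................................................................................
151 ...................................
[... 2025 characters left out ...]
b..................................
193 ......######################...#####bbbbbbbbbbbbbbbbbbbbb......................................
195 ......###############################bbbbbbbbbbbbbb..bb........................................
197 .....##############################bbbbbbbbbbbbbbb.............................................
199 ...#############################bbbbbbbbbbbbb..................................................
201 ###############################...bbbbbb.......................................................
203 ###########################....................................................................
[[181.0, 168.0], [208.0, 156.0], [227.0, 178.0], [201.0, 191.0]]
```

Emit:
jog_arm(moves=[0, 0.005, 0, 0, 0, 0, -1, 0, 0.005, 0, 0, 0, 0, 0.2, 0, 0.005, 0, 0, 0, 0, 0.2, 0, 0.005, 0, 0, 0, 0, 0.2, 0, 0.005, 0, 0, 0, 0, 0.2, 0, 0.005, 0, 0, 0, 0, 0.2, 0, 0.005, -0.1, 0, 0, 0, 0.2, 0, 0.005, -0.25, 0, 0, 0, 0.2])

```text
time: 62.55
position: [0.4723, 0.4569, 0.1509]
tool_rot: [2.157, 0.785, 0.367]
ft_force: [0.4, -1.1, -0.0]
grip_width: 0.595
grip_force: 0.0
```

Emit:
jog_arm(moves=[0, 0, -0.15, 0, 0, 0, 0.2, 0, 0.1, -0.35, 0, 0, 0, 0.2, 0, 0.1, -0.5, 0, 0, 0, 0.2, 0, 0.1, -0.5, 0.1, 0, 0, 0.2, 0, 0.1, -0.5, 0.1, 0, 0, 0.2, 0, 0.1, -0.5, 0.1, 0, 0, 0.2, 0, 0.1, -0.5, 0.1, 0, 0, 0.2, 0, 0.1, -0.5, 0.1, 0, 0, 0.2])

```text
time: 63.55
position: [0.4099, 0.531, 0.2693]
tool_rot: [2.254, 0.824, 0.333]
ft_force: [0.6, 0.7, 0.6]
grip_width: 0.6
grip_force: 0.0
```

```bash
python3 - <<'E'
from go import *
s=ctrl.get_state();print(s['time'],s['position'])
snap('scene','s18');snap('top','t18')
for f,(x0,y0,x1,y1),w in (('s18',(345,150,395,198),1),('t18',(225,135,285,185),1)):
    h=cv2.cvtColor(cam(f)['pixels'],cv2.COLOR_RGB2HSV).astype(int)[y0:y1,x0:x1]
    print(f,x0,y0)
    for i,r in enumerate(h): print(y0+i,''.join('C' if v[2]<95 and v[1]>75 and (v[0]<18 or v[0]>165) else '#' if v[2]<60 else 'T' if 8<v[0]<25 and v[1]>80 else 'b' if 90<v[0]<125 and v[1]>25 else '.' for v in r))
for x,y in((-22,28),(50,28)):
    P=U[0].apply(np.array([(x,y,11),(x,y,2),(x-12.5,y-12.5,20),(x+12.5,y+12.5,20)])/1000)+U[1];print((x,y),proj(cam('s18'),P).round(1).tolist(),proj(cam('t18'),P).round(1).tolist())
E
```

```text
63.55 [0.40993574 0.53101349 0.26932377]
s18 345 150
150 .......bbbbbb.TTTTTTTTTT..bbbbbbb.................
151 .......bbbbbb..TTTTTTTTTT.bbbbbbb.................
152 ........bbbbbb.TTTTTTTTTT..bbbbbb.................
153 ........bbbbbb..TTTTTTTTTT..bbbbbb................
154 ........bbbbbbb.TTTTTTTTTT..bbbbbb................
155 ........bbbbbbb..TTTTTTTTTT..bbbbbb...............
156 ........bbbb...TTTTTTTTTTTT..bbbbbb...............
157 ...........TTTTTTTTTTTTTTTTT..bbbbb...............
158 .......TTTTTTTTTTTTTTTTTTTTTT.bbbbbb..............
159 ....TTTTTTTTTTTTTTTTTTTTTTTTT..bbbbb..............
160 ....TTTTTTTTTTTTTTTTTTTTTTTTTT.bbbbb....#......TTT
161 .....TTTTTTTTTTTTTTTTTTTTTTTTT.bbbb######......TTT
162 .....TTTTTTTTTTTTTTTTTTTTTTTTC...bb####.......TTTT
163 .....TTTTTTTTTTTTTTTTTTTTCCTTCC................TTT
164 ......TTTTTTTTTTTTTTTTTTCCCCTTT................TTT
165 .......TTTTTTTTTTTTTTTTTCCCCCCCC...............TTT
166 .......TTTTTTTTTTTTTTTTTTCCCCCCC...............TTT
167 ........TTTTTTTTTTTTTTTTTC#CCCCCC..............TTT
168 ........TTTTTTTTTTTTTTTTTCCCCCCCTT..............TT
16
[... 4433 characters left out ...]
TTTTT..........................
179 bbb........................TTTT.............................
180 bbb.........................................................
181 bb..........................................................
182 bb..........................................................
183 ............................................................
184 ............................................................
(-22, 28) [[373.8, 164.4], [372.7, 165.5], [370.7, 161.1], [379.3, 165.5]] [[245.5, 156.4], [244.7, 158.2], [246.9, 158.6], [245.7, 150.5]]
(50, 28) [[382.8, 182.2], [381.6, 183.2], [379.7, 179.0], [388.4, 183.4]] [[258.5, 147.1], [257.7, 148.9], [260.0, 149.2], [258.7, 141.5]]
```

```bash
python3 - <<'E'
from go import *
S=cam('s18');T=cam('t18')
cs=[]
for f,roi in(('s18',(345,150,395,198)),('t18',(225,135,285,185))):
    x0,y0,x1,y1=roi;h=cv2.cvtColor(cam(f)['pixels'],cv2.COLOR_RGB2HSV).astype(int)[y0:y1,x0:x1]
    m=((h[...,2]<98)&(h[...,1]>70)&((h[...,0]<18)|(h[...,0]>165))).astype(np.uint8)
    n,l,st,c=cv2.connectedComponentsWithStats(m);i=np.argsort(-st[1:,4])[:2]+1;cc=c[i]+[x0,y0];print(f,st[i,4],cc.round(1).tolist());cs.append(cc[np.argsort(cc[:,0])])
for k in range(2):
    p=tri([(S,cs[0][k]),(T,cs[1][k])]);print('tri',p.round(4),'U mm',(U[0].inv().apply(p-U[1])*1000).round(1),'resid',(proj(S,p)-cs[0][k]).round(1),(proj(T,p)-cs[1][k]).round(1))
# board pose refit
from mask import *
def slab(L,z0,z1):
    a,b=[np.array([(x,y,z) for x,y in L])/1000. for z in(z0,z1)];return [a,b]+[np.array([a[i],a[i-1],b[i-1],b[i]]) for i in range(len(L))]
BP=slab([(-98,50),(70,50),(70,-50),(-70,-50),(-70,8),(-98,8)],-4,4)
items=[]
for d,roi in((T,(225,135,285,185)),(S,(340,125,395,198))):
    h=cv2.cvtColor(d['pixels'],cv2.COLOR_RGB2HSV).astype(int)[roi[1]:roi[3],roi[0]:roi[2]]
    m=((h[...,0]>5)&(h[...,0]<25)&(h[...,1]>70)).astype(np.uint8);n,l,st,_=cv2.connectedComponentsWithStats(m);m=(l==1+np.argmax(st[1:,4])).astype(np.uint8);m=cv2.morphologyEx(m,cv2.MORPH_CLOSE,np.ones((9,9)))
    items.append((d,m.astype(np.float32),roi,np.ones(m.shape,bool)));print(m.sum())
for it in(items,items[:1],items[1:]):print(fitmask(it,lambda v:[U[0].apply(Rz(v[2]).apply(P)+[v[0],v[1],0])+U[1] for P in BP],[0,0,0],[.004,.004,.03]))
E
```

```text
s18 [48 43] [[381.7, 184.2], [372.6, 166.6]]
t18 [44 40] [[247.1, 157.2], [259.9, 147.4]]
tri [0.6226 0.243  0.0839] U mm [-16.8  23.2   6.6] resid [ 0.3 -0.1] [0.1 0.3]
tri [0.666  0.2078 0.0388] U mm [55.  23.8  7.9] resid [ 0.5 -0.1] [0.2 0.5]
1033
973
(array([-0.00127133, -0.00351333,  0.0140401 ]), np.float64(210.47222900390625))
(array([-0.00068853, -0.00317207,  0.01576196]), np.float64(103.41667175292969))
(array([-0.00153167, -0.00367938,  0.01601705]), np.float64(105.83333587646484))
```

```bash
python3 - <<'E'
s=open('go.py').read()
s=s.replace("MU=fr","""def nrm(x,y,z,sg,tilt=0):  # tool along -n of board stand (tilted by tilt deg toward vertical), y_t=sg*by
    A,p=U;m=(A*R.from_euler('y',-tilt,degrees=True)).as_matrix();Z=-m[:,2];Y=sg*m[:,1];return p+A.apply(np.array([x,y,z])/1000),R.from_matrix(np.stack([np.cross(Y,Z),Y,Z],1))
MU=fr""",1);open('go.py','w').write(s)
E
python3 - <<'E'
from go import *
from mask import *
S=cam('s18');T=cam('t18')
q0=ctrl.get_state()['joint_positions'];print(q0.round(2))
for sg in(-1,1):
  for tilt in(0,15,25):
    q=q0
    for n,(p,Rm) in (('pre',nrm(-18,24,80,sg,tilt)),('b1',nrm(-18,24,-18,sg,tilt)),('b5',nrm(54,24,-18,sg,tilt)),('up',nrm(-18,24,160,sg,tilt)),('pl',down(.67,-.06,.1,0 if sg<0 else np.pi)),('pl',down(.67,-.06,-.01,0 if sg<0 else np.pi))):
        q,e=ik(p,Rm,q,6);print(sg,tilt,n,p.round(3),q.round(2),round(e,4))
def slab(L,z0,z1):
    a,b=[np.array([(x,y,z) for x,y in L])/1000. for z in(z0,z1)];return [a,b]+[np.array([a[i],a[i-1],b[i-1],b[i]]) for i in range(len(L))]
PP=slab([(-65,-85),(65,-85),(65,85),(-65,85)],0,13)
def it(d,roi,w=None):
    h=cv2.cvtColor(d['pixels'],cv2.COLOR_RGB2HSV).astype(int)[roi[1]:roi[3],roi[0]:roi[2]]
    m=((h[...,0]>95)&(h[...,0]<120)&(h[...,1]>80)).astype(np.uint8);n,l,st,_=cv2.connectedComponentsWithStats(m);m=(l==1+np.argmax(st[1:,4])).astype(np.uint8)
    ww=np.ones(m.shape,bool)
    if w: ww[w:]=False
    return (d,m.astype(np.float32),roi,ww)
a=it(T,(300,115,380,175),40);b=it(S,(325,205,400,265))
f=lambda v:[Rz(v[2]).apply(P)+[v[0],v[1],0] for P in PP]
for I in([a,b],[a],[b]):print('plate',fitmask(I,f,[.66,-.06,.0],[.01,.01,.05]),a[1].sum(),b[1].sum())
E
```

```text
[-1.39  0.61  0.15  1.12  0.57  1.82 -2.09]
-1 0 pre [0.659 0.214 0.141] [-0.15  0.86  0.12  0.93 -0.57  1.87 -2.33] 0.0
-1 0 b1 [0.61  0.254 0.066] [-0.21  0.81  0.1   1.17 -0.56  1.68 -2.29] 0.0
-1 0 b5 [0.653 0.219 0.02 ] [-0.16  0.94  0.11  1.04 -0.55  1.7  -2.25] 0.0
-1 0 up [0.698 0.181 0.202] [-0.09  0.95  0.12  0.66 -0.59  2.05 -2.4 ] 0.0
-1 0 pl [ 0.67 -0.06  0.1 ] [-0.03  0.42  0.11  1.51 -0.05  1.21 -1.49] 0.0
-1 0 pl [ 0.67 -0.06 -0.01] [-0.02  0.53  0.1   1.6  -0.06  1.02 -1.48] 0.0
-1 15 pre [0.659 0.214 0.141] [-0.33  0.69  0.27  1.13 -0.48  1.67 -2.32] 0.0
-1 15 b1 [0.61  0.254 0.066] [-0.4   0.65  0.25  1.34 -0.48  1.48 -2.32] 0.0
-1 15 b5 [0.653 0.219 0.02 ] [-0.33  0.77  0.25  1.25 -0.49  1.48 -2.25] 0.0
-1 15 up [0.698 0.181 0.202] [-0.26  0.76  0.28  0.9  -0.49  1.83 -2.33] 0.0
-1 15 pl [ 0.67 -0.06  0.1 ] [-0.15  0.43  0.26  1.52 -0.12  1.21 -1.44] 0.0
-1 15 pl [ 0.67 -0.06 -0.01] [-0.13  0.54  0.24  1.6  -0.14  1.02 -1.42] 0.0
-1 25 pre [0.659 0.214 0.141] [-0.46  0.59  0.36  1.25 -0.39  1.52 -2.35] 0.0
-1 25 b1 [0.61  0.254 0.066] [-0.54  0.56  0.33  1.44 -0.3
[... 1280 characters left out ...]
25  1.23 -0.08  1.49  0.6 ] 0.0
1 25 b1 [0.61  0.254 0.066] [-0.11  0.56 -0.27  1.42 -0.09  1.31  0.55] 0.0
1 25 b5 [0.653 0.219 0.02 ] [-0.08  0.67 -0.25  1.36 -0.07  1.28  0.62] 0.0
1 25 up [0.698 0.181 0.202] [-0.05  0.64 -0.23  1.03 -0.07  1.65  0.63] 0.0
1 25 pl [ 0.67 -0.06  0.1 ] [ 0.25  0.44 -0.26  1.5   0.12  1.22  1.54] 0.0
1 25 pl [ 0.67 -0.06 -0.01] [ 0.24  0.54 -0.25  1.59  0.15  1.03  1.52] 0.0
plate (array([ 0.64788048, -0.10224175,  0.0732279 ]), np.float64(208.55555725097656)) 1292.0 1667.0
plate (array([ 0.64457631, -0.10164067,  0.07301707]), np.float64(50.77777862548828)) 1292.0 1667.0
plate (array([ 0.64966949, -0.10242659,  0.0913512 ]), np.float64(118.0)) 1292.0 1667.0
```

```bash
python3 go.py "down(.47,.36,.36,.87)" "down(.53,.30,.36,1.7)" "down(.58,.25,.36,2.45)" "nrm(-18,24,70,1)" "nrm(-18,24,-17,1)"
```

```text
t 63.65 q [-1.39  0.61  0.15  1.12  0.57  1.82 -2.09] p [0.4101 0.5311 0.2698] F [ 0.  -0.7  0.3] grip 0.602 0.0
down(.47,.36,.36,.87) -> [0.47 0.36 0.36] d [-0.215, 0.615, 0.175, 0.731, 0.061, -0.153] ik [-0.96  0.17  0.31  1.32 -0.05  1.65 -1.36] 0.0
down(.53,.30,.36,1.7) -> [0.53 0.3  0.36] d [-0.024, 0.282, 0.0, 0.0, 0.0, -0.793] ik [-0.79  0.21  0.29  1.28 -0.06  1.66 -0.38] 0.0
down(.58,.25,.36,2.45) -> [0.58 0.25 0.36] d [-0.187, 0.144, 0.0, 0.0, 0.0, -0.716] ik [-0.64  0.26  0.25  1.22 -0.06  1.67  0.47] 0.0
nrm(-18,24,70,1) -> [0.654 0.218 0.133] d [-0.257, 0.075, 0.756, 0.0, 0.667, -0.001] ik [-0.13  0.85  0.07  0.96 -0.54  1.84  0.8 ] 0.0
nrm(-18,24,-17,1) -> [0.611 0.254 0.067] d [0.0, 0.0, 0.29, 0.0, 0.0, 0.0] ik [-0.18  0.81  0.06  1.17 -0.54  1.67  0.84] 0.0
```

Emit:
jog_arm(moves=[-0.03, 0.12, 0.0, 0.12, 0, -0.02, 0.1, -0.07, 0.25, 0.0, 0.27, 0.02, -0.05, 0.1, -0.11, 0.37, 0.03, 0.43, 0.03, -0.08, 0.1, -0.16, 0.48, 0.1, 0.58, 0.05, -0.12, 0.1, -0.215, 0.58, 0.15, 0.731, 0.061, -0.153, 0.1, -0.215, 0.615, 0.175, 0.731, 0.061, -0.153, 0.1, -0.215, 0.615, 0.175, 0.731, 0.061, -0.153, 0.1, -0.215, 0.615, 0.175, 0.731, 0.061, -0.153, 0.1])

```text
time: 64.65
position: [0.4682, 0.3624, 0.3595]
tool_rot: [-2.845, -1.329, 0.001]
ft_force: [-0.1, -0.1, 0.0]
grip_width: 0.552
grip_force: 0.0
```

Emit:
jog_arm(moves=[0, 0.05, 0, 0, 0, -0.13, 0.1, -0.01, 0.12, 0, 0, 0, -0.28, 0.1, -0.02, 0.2, 0, 0, 0, -0.43, 0.1, -0.024, 0.28, 0, 0, 0, -0.58, 0.1, -0.024, 0.282, 0, 0, 0, -0.73, 0.1, -0.024, 0.282, 0, 0, 0, -0.793, 0.1, -0.024, 0.282, 0, 0, 0, -0.793, 0.1, -0.024, 0.282, 0, 0, 0, -0.793, 0.1])

```text
time: 65.65
position: [0.5292, 0.3015, 0.3598]
tool_rot: [-2.071, -2.361, -0.001]
ft_force: [0.4, -0.1, 0.8]
grip_width: 0.55
grip_force: 0.0
```

Emit:
jog_arm(moves=[-0.03, 0.03, 0, 0, 0, -0.14, 0.1, -0.08, 0.06, 0, 0, 0, -0.28, 0.1, -0.13, 0.1, 0, 0, 0, -0.43, 0.1, -0.18, 0.14, 0, 0, 0, -0.58, 0.1, -0.187, 0.144, 0, 0, 0, -0.716, 0.1, -0.187, 0.144, 0, 0, 0, -0.716, 0.1, -0.187, 0.144, 0, 0, 0, -0.716, 0.1, -0.187, 0.144, 0, 0, 0, -0.716, 0.1])

```text
time: 66.65
position: [0.5798, 0.2504, 0.3604]
tool_rot: [-1.066, -2.955, -0.003]
ft_force: [0.7, 0.0, 0.1]
grip_width: 0.553
grip_force: 0.0
```

```bash
python3 go.py "nrm(-18,24,70,1)" "nrm(-18,24,-17,1)"
```

```text
t 66.65 q [-0.57  0.26  0.15  1.21 -0.04  1.67  0.46] p [0.5798 0.2504 0.3604] F [0.7 0.  0.1] grip 0.553 0.0
nrm(-18,24,70,1) -> [0.654 0.218 0.133] d [-0.259, 0.074, 0.757, 0.002, 0.666, -0.001] ik [-0.1   0.85  0.    0.96 -0.49  1.83  0.78] 0.0
nrm(-18,24,-17,1) -> [0.611 0.254 0.067] d [0.0, 0.0, 0.29, 0.0, 0.0, 0.0] ik [-0.14  0.81 -0.01  1.16 -0.49  1.66  0.81] 0.0
```

Emit:
jog_arm(moves=[-0.06, 0.02, 0.05, 0, 0.12, 0, 0.1, -0.13, 0.04, 0.15, 0, 0.28, 0, 0.1, -0.2, 0.06, 0.3, 0, 0.43, 0, 0.1, -0.259, 0.074, 0.45, 0, 0.58, 0, 0.1, -0.259, 0.074, 0.6, 0, 0.666, 0, 0.1, -0.259, 0.074, 0.757, 0, 0.666, 0, 0.1, -0.259, 0.074, 0.757, 0, 0.666, 0, 0.1, -0.259, 0.074, 0.757, 0, 0.666, 0, 0.1])

```text
time: 67.65
position: [0.6547, 0.2187, 0.136]
tool_rot: [-0.835, -2.325, -0.308]
ft_force: [0.2, -1.0, 0.5]
grip_width: 0.548
grip_force: 0.0
```

Emit:
jog_arm(moves=[0, 0, 0, 0, 0, 0, 0.1, 0, 0, 0.04, 0, 0, 0, 0.1, 0, 0, 0.08, 0, 0, 0, 0.1, 0, 0, 0.12, 0, 0, 0, 0.1, 0, 0, 0.14, 0, 0, 0, 0.1, 0, 0, 0.14, 0, 0, 0, 0.1, 0, 0, 0.14, 0, 0, 0, 0.1, 0, 0, 0.14, 0, 0, 0, 0.1])

```text
time: 68.65
position: [0.6339, 0.2346, 0.1013]
tool_rot: [-0.837, -2.323, -0.307]
ft_force: [0.8, -1.1, 0.3]
grip_width: 0.55
grip_force: 0.0
```

```bash
python3 go.py "nrm(-18,24,-17,1)"
python3 - <<'E'
from go import *
snap('scene','s19');snap('top','t19')
s=ctrl.get_state();p=s['position'];m=R.from_rotvec(s['tool_rot']).as_matrix()
S=cam('s19');T=cam('t19')
for nm,y in(('f+',.03),('f-',-.03)): print(nm,proj(S,p-m[:,2]*.022+m[:,1]*y).round(1),proj(T,p-m[:,2]*.022+m[:,1]*y).round(1))
x0,y0,x1,y1=(345,135,400,195);h=cv2.cvtColor(S['pixels'],cv2.COLOR_RGB2HSV).astype(int)[y0:y1,x0:x1]
for i,r in enumerate(h): print(y0+i,''.join('#' if v[2]<45 and v[1]<110 else 'C' if v[2]<95 and v[1]>75 and (v[0]<18 or v[0]>165)  else 'T' if 8<v[0]<25 and v[1]>80 else 'b' if 90<v[0]<125 and v[1]>25 else '.' for v in r))
E
```

```text
t 68.65 q [-0.18  0.83  0.12  1.07 -0.57  1.77  0.84] p [0.6339 0.2346 0.1013] F [ 0.8 -1.1  0.3] grip 0.55 0.0
nrm(-18,24,-17,1) -> [0.611 0.254 0.067] d [0.003, -0.0, 0.153, 0.002, 0.001, -0.0] ik [-0.21  0.81  0.11  1.17 -0.57  1.68  0.85] 0.0
f+ [385.5 158.8] [243.9 142.4]
f- [372.1 163. ] [258.2 154.1]
135 ..bbbbbbbbbb.........bbbb.C####C#CCC........##########.
136 ..bbbbbbbbbb.........bbbbb.C#CC#CCC#.......#######b####
137 ..bbbbbbbb......b...bbbbbb...CCCCC##......#############
138 ...bbbbbbb........bbbbbbbbbbbC#C#CCC.....##############
139 ...bbbbbbbbbbbbbbbbbbbbbbbbbb.CC#C#C....###############
140 ...bbbbbbbbbbbbbbbbbbbbbbbbbb.##C###...################
141 ....bbbbbbbbbbbbbb.bbbbbbb.....##...###################
142 ....bbbbbbbbbbb....bbbbbb.....b.bb.b###################
143 ....bbbbbbbbbbbbbbbbbbb#b....b.b.b.b###################
144 .....bbbbbbbbbbbbbbbbb##bb....bb.b..####b##############
145 .....bbbbbbbbbbbbbbbbb###..bb....b#####################
146 .....bbbbbbbbbbbbbbbb#####...b..b.b.b##################
147 ......bbbbbbbbbbbb..######...#.bb...###################
148 ......b
[... 2108 characters left out ...]
.TTTTTTTTTTTTTTTTTTCCCCCCT.......#......
184 ................TTTTTTTTTTTTTTTTTTCCCCCCCC...###.......
185 ................TTTTTTTTTTTTTTTTTTCCCCCCCCC###.........
186 .................TTTTTTTTTTTTTTTTTCCCCCCC..............
187 ..................TTTTTTTTTTTTTTTTTCCCCT...............
188 ..................TTTTTTTTTTTTTTTCCCTTT................
189 ...................TTTTTTTTTTTT####....................
190 ...................TTTTTTTTC.####......................
191 ............b.......TTTTTTT..##........................
192 ....................TTTTTT.............................
193 .....................TTT...............................
194 .......................................................
```

Emit:
jog_arm(moves=[0.003, 0, 0.04, 0, 0, 0, 0.1, 0.003, 0, 0.08, 0, 0, 0, 0.1, 0.003, 0, 0.11, 0, 0, 0, 0.1, 0.003, 0, 0.137, 0, 0, 0, 0.1, 0.003, 0, 0.137, 0, 0, 0, 0.1, 0.003, 0, 0.137, 0, 0, 0, -1, 0.003, 0, 0.137, 0, 0, 0, -1, 0.003, 0, 0.137, 0, 0, 0, -1], newtons=12)

```text
time: 69.75
position: [0.6129, 0.252, 0.0703]
tool_rot: [-0.837, -2.322, -0.307]
ft_force: [-1.2, -1.1, 0.2]
grip_width: 0.293
grip_force: 0.0
```

Emit:
jog_arm(moves=[0, 0, 0, 0, 0, 0, -1, 0, 0, 0, 0, 0, 0, -1, 0, 0, 0, 0, 0, 0, -1, 0, 0, 0, 0, 0, 0, -1, 0, 0, 0, 0, 0, 0, -1, 0, 0, 0, 0, 0, 0, -1, 0, 0, 0, 0, 0, 0, -1, 0, 0, 0, 0, 0, 0, -1])

```text
time: 70.75
position: [0.6127, 0.2523, 0.0703]
tool_rot: [-0.836, -2.322, -0.307]
ft_force: [1.3, -0.3, 3.2]
grip_width: 0.283
grip_force: 12.0
```

```bash
python3 go.py "nrm(-18,24,-12,1)" "nrm(-18,24,70,1)" "down(.63,.2,.2,2.45)" "down(.665,.05,.2,3.2)" "down(.665,-.135,.1,3.2)" "down(.665,-.135,0,3.2)"
```

```text
t 70.75 q [-0.21  0.81  0.11  1.16 -0.57  1.69  0.85] p [0.6127 0.2523 0.0703] F [ 1.3 -0.3  3.2] grip 0.283 12.0
nrm(-18,24,-12,1) -> [0.613 0.252 0.07 ] d [-0.001, -0.0, -0.002, 0.002, 0.0, -0.0] ik [-0.21  0.81  0.11  1.16 -0.57  1.69  0.85] 0.0
nrm(-18,24,70,1) -> [0.654 0.218 0.133] d [-0.0, -0.0, -0.273, 0.0, 0.0, 0.0] ik [-0.16  0.85  0.12  0.96 -0.57  1.85  0.82] 0.0
down(.63,.2,.2,2.45) -> [0.63 0.2  0.2 ] d [0.16, -0.097, -0.156, -0.0, -0.667, 0.001] ik [-0.45  0.34  0.13  1.42 -0.04  1.38  0.56] 0.0
down(.665,.05,.2,3.2) -> [0.665 0.05  0.2  ] d [-0.409, -0.311, 0.0, 0.0, 0.0, -0.716] ik [-0.19  0.35  0.1   1.41 -0.03  1.39  1.54] 0.0
down(.665,-.135,.1,3.2) -> [ 0.665 -0.135  0.1  ] d [0.036, -0.616, 0.333, 0.0, 0.0, 0.0] ik [ 0.04  0.44  0.15  1.5  -0.07  1.21  1.84] 0.0
down(.665,-.135,0,3.2) -> [ 0.665 -0.135  0.   ] d [0.0, 0.0, 0.333, 0.0, 0.0, 0.0] ik [ 0.05  0.53  0.14  1.58 -0.08  1.04  1.85] 0.0
```

Emit:
jog_arm(moves=[0, 0, -0.03, 0, 0, 0, -1, 0, 0, -0.07, 0, 0, 0, -1, 0, 0, -0.14, 0, 0, 0, -1, 0, 0, -0.21, 0, 0, 0, -1, 0, 0, -0.273, 0, 0, 0, -1, 0, 0, -0.273, 0, 0, 0, -1, 0, 0, -0.273, 0, 0, 0, -1, 0, 0, -0.273, 0, 0, 0, -1])

```text
time: 71.75
position: [0.6523, 0.2192, 0.1322]
tool_rot: [-0.835, -2.321, -0.305]
ft_force: [0.0, 0.3, -1.2]
grip_width: 0.285
grip_force: 12.0
```

Emit:
jog_arm(moves=[0.03, -0.02, -0.04, 0, -0.1, 0, -1, 0.06, -0.04, -0.08, 0, -0.24, 0, -1, 0.1, -0.06, -0.12, 0, -0.39, 0, -1, 0.14, -0.08, -0.156, 0, -0.54, 0, -1, 0.16, -0.097, -0.156, 0, -0.667, 0, -1, 0.16, -0.097, -0.156, 0, -0.667, 0, -1, 0.16, -0.097, -0.156, 0, -0.667, 0, -1, 0.16, -0.097, -0.156, 0, -0.667, 0, -1])

```text
time: 72.75
position: [0.63, 0.1985, 0.1986]
tool_rot: [-1.07, -2.954, 0.0]
ft_force: [-1.3, 0.2, 0.1]
grip_width: 0.283
grip_force: 12.0
```

Emit:
jog_arm(moves=[-0.05, -0.04, 0, 0, 0, -0.1, -1, -0.13, -0.1, 0, 0, 0, -0.25, -1, -0.22, -0.17, 0, 0, 0, -0.4, -1, -0.31, -0.24, 0, 0, 0, -0.55, -1, -0.409, -0.311, 0, 0, 0, -0.7, -1, -0.409, -0.311, 0, 0, 0, -0.716, -1, -0.409, -0.311, 0, 0, 0, -0.716, -1, -0.409, -0.311, 0, 0, 0, -0.716, -1])

```text
time: 73.75
position: [0.6641, 0.0517, 0.199]
tool_rot: [-0.092, 3.14, 0.003]
ft_force: [0.7, -0.3, 0.5]
grip_width: 0.282
grip_force: 12.0
```

```bash
cat > plate.py <<'E'
from go import *
from mask import *
def slab(L,z0,z1):
    a,b=[np.array([(x,y,z) for x,y in L])/1000. for z in(z0,z1)];return [a,b]+[np.array([a[i],a[i-1],b[i-1],b[i]]) for i in range(len(L))]
PP=slab([(-65,-85),(65,-85),(65,85),(-65,85)],0,13)
def plate(tag):
    snap('scene','s'+tag);d=cam('s'+tag);roi=(310,195,410,275)
    h=cv2.cvtColor(d['pixels'],cv2.COLOR_RGB2HSV).astype(int)[roi[1]:roi[3],roi[0]:roi[2]]
    m=((h[...,0]>95)&(h[...,0]<120)&(h[...,1]>80)).astype(np.uint8);n,l,st,_=cv2.connectedComponentsWithStats(m);m=(l==1+np.argmax(st[1:,4])).astype(np.uint8)
    m=cv2.morphologyEx(m,cv2.MORPH_CLOSE,np.ones((9,9)))
    return min((fitmask([(d,m.astype(np.float32),roi,np.ones(m.shape,bool))],lambda v:[Rz(v[2]).apply(P)+[v[0],v[1],0] for P in PP],v0,[.01,.01,.05]) for v0 in([.65,-.1,.07],[.66,-.06,0.])),key=lambda r:r[1]),m.sum()
if __name__=='__main__':
    import sys;print('plate',plate(sys.argv[1]))
E
python3 plate.py 20; python3 go.py "down(.665,-.135,.1,3.2)" "down(.665,-.135,-.008,3.2)"
```

```text
plate ((array([ 0.64925725, -0.1009454 ,  0.09111853]), np.float64(151.97222900390625)), np.uint64(1663))
t 73.8 q [-0.28  0.35  0.22  1.41 -0.08  1.38  1.57] p [0.6641 0.0517 0.1991] F [-0.7  0.8 -0.8] grip 0.285 12.0
down(.665,-.135,.1,3.2) -> [ 0.665 -0.135  0.1  ] d [0.034, -0.622, 0.33, 0.001, 0.001, 0.001] ik [-0.04  0.44  0.27  1.5  -0.12  1.21  1.87] 0.0
down(.665,-.135,-.008,3.2) -> [ 0.665 -0.135 -0.008] d [0.0, 0.0, 0.36, 0.0, 0.0, 0.0] ik [-0.03  0.55  0.25  1.59 -0.15  1.03  1.89] 0.0
```

Emit:
jog_arm(moves=[0.01, -0.15, 0, 0, 0, 0, -1, 0.02, -0.32, 0, 0, 0, 0, -1, 0.03, -0.48, 0.05, 0, 0, 0, -1, 0.034, -0.622, 0.12, 0, 0, 0, -1, 0.034, -0.622, 0.22, 0, 0, 0, -1, 0.034, -0.622, 0.33, 0, 0, 0, -1, 0.034, -0.622, 0.33, 0, 0, 0, -1, 0.034, -0.622, 0.33, 0, 0, 0, -1])

```text
time: 74.8
position: [0.6659, -0.1359, 0.1017]
tool_rot: [-0.092, 3.137, 0.001]
ft_force: [-0.3, 0.4, -0.7]
grip_width: 0.283
grip_force: 12.0
```

Emit:
jog_arm(moves=[0, 0, 0, 0, 0, 0, -1, 0, 0, 0.1, 0, 0, 0, -1, 0, 0, 0.2, 0, 0, 0, -1, 0, 0, 0.28, 0, 0, 0, -1, 0, 0, 0.33, 0, 0, 0, -1, 0, 0, 0.34, 0, 0, 0, -1, 0, 0, 0.34, 0, 0, 0, -1, 0, 0, 0.34, 0, 0, 0, -1])

```text
time: 75.8
position: [0.666, -0.1367, -0.0004]
tool_rot: [-0.091, 3.137, 0.001]
ft_force: [0.1, 0.0, 0.4]
grip_width: 0.286
grip_force: 12.0
```

```bash
python3 go.py "down(.665,-.135,-.008,3.2)"
```

```text
t 75.8 q [-0.04  0.54  0.27  1.58 -0.16  1.04  1.9 ] p [ 6.660e-01 -1.367e-01 -4.000e-04] F [0.1 0.  0.4] grip 0.286 12.0
down(.665,-.135,-.008,3.2) -> [ 0.665 -0.135 -0.008] d [0.003, 0.006, 0.025, 0.0, 0.003, -0.001] ik [-0.04  0.55  0.26  1.59 -0.16  1.03  1.9 ] 0.0
```

Lower gently until contact, then release.

Emit:
jog_arm(moves=[0, 0, 0.007, 0, 0, 0, -1, 0, 0, 0.014, 0, 0, 0, -1, 0, 0, 0.02, 0, 0, 0, -1, 0, 0, 0.024, 0, 0, 0, -1, 0, 0, 0.027, 0, 0, 0, -1, 0, 0, 0.03, 0, 0, 0, -1, 0, 0, 0.03, 0, 0, 0, -1, 0, 0, 0.03, 0, 0, 0, -1])

```text
time: 76.8
position: [0.6654, -0.1365, -0.0092]
tool_rot: [-0.09, 3.138, 0.001]
ft_force: [-2.6, -0.2, 7.3]
grip_width: 0.285
grip_force: 12.0
```

Emit:
jog_arm(moves=[0, 0, -0.004, 0, 0, 0, -1, 0, 0, -0.004, 0, 0, 0, 0, 0, 0, -0.004, 0, 0, 0, 0, 0, 0, -0.004, 0, 0, 0, 0, 0, 0, -0.004, 0, 0, 0, 0, 0, 0, -0.1, 0, 0, 0, 0, 0, 0, -0.3, 0, 0, 0, 0, 0, 0, -0.5, 0, 0, 0, 0.1])

```text
time: 77.8
position: [0.6644, -0.1365, 0.1405]
tool_rot: [-0.091, 3.14, 0.001]
ft_force: [1.2, -0.3, 0.7]
grip_width: 0.534
grip_force: 0.0
```

Emit:
jog_arm(moves=[0, 0, -0.2, 0, 0, 0, 0.1, 0, 0.1, -0.2, 0, 0, 0, 0.1, 0, 0.28, -0.2, 0, 0, 0, 0.1, 0, 0.46, -0.2, 0, 0, 0, 0.1, 0, 0.62, -0.2, 0, 0, 0, 0.1, 0, 0.62, -0.2, 0, 0, 0, 0.1, 0, 0.62, -0.2, 0, 0, 0, 0.1, 0, 0.62, -0.2, 0, 0, 0, 0.1])

```text
time: 78.8
position: [0.6542, 0.0467, 0.1995]
tool_rot: [-0.086, 3.139, -0.0]
ft_force: [-0.5, -0.3, 0.8]
grip_width: 0.549
grip_force: 0.0
```

```bash
python3 plate.py 21; python3 go.py "down(.66,.17,.22,2.45)" "nrm(54,24,70,1)" "nrm(54,24,-12,1)"; python3 - <<'E'
from go import *
S=cam('s21');T=snap('top','t21')
for f,(x0,y0,x1,y1) in (('s21',(325,205,400,262)),):
    h=cv2.cvtColor(cam(f)['pixels'],cv2.COLOR_RGB2HSV).astype(int)[y0:y1,x0:x1]
    for i,r in enumerate(h[::1]): print(y0+i,''.join('C' if v[2]<85 and (v[0]<20 or v[0]>160) and v[1]>50 else '#' if v[2]<60 else 'b' if 90<v[0]<125 and v[1]>60 else '.' for v in r))
for z in(.005,.023): print(proj(S,[.665,-.136,z]).round(1))
E
```

```text
plate ((array([ 0.64931642, -0.10122986,  0.07627323]), np.float64(145.72222900390625)), np.uint64(1666))
t 78.85 q [-0.28  0.33  0.22  1.44 -0.07  1.38  1.57] p [0.6542 0.0469 0.1995] F [0.8 0.6 0.2] grip 0.547 0.0
down(.66,.17,.22,2.45) -> [0.66 0.17 0.22] d [-0.042, 0.409, -0.068, 0.0, 0.001, 0.713] ik [-0.5   0.38  0.29  1.34 -0.11  1.43  0.66] 0.0
nrm(54,24,70,1) -> [0.696 0.183 0.087] d [-0.065, 0.111, 0.443, 0.0, 0.667, -0.001] ik [-0.08  0.99  0.07  0.81 -0.52  1.87  0.83] 0.0
nrm(54,24,-12,1) -> [0.656 0.217 0.024] d [-0.0, 0.0, 0.273, 0.0, 0.0, 0.0] ik [-0.13  0.94  0.06  1.02 -0.51  1.7   0.87] 0.0
205 ...........................................................................
206 ...........................................................................
207 ...........................................................................
208 ...........................................................................
209 ...........................................................................
210 ...........................................................................
211
[... 3404 characters left out ...]
bbbbbbbbbb......................
254 ......bbbbbbbbbbbbbbbbbbbbbbbbbbbb####bbbbbbbbbbbbbbb......................
255 C....bbbbbbbbbbbbbbbbbbbbbbbbbbbbbbbbbbbbbbbbbbbbbbbb......................
256 #....bbbbbbbbbbbbbbbbbbbbbbbbbbbbbbbbbbbbbbbbbbbbbbb.......................
257 #....bbbbbbbbbbbbbbbbbbbbbbbbbbbbbbbbbbbbbbbbbbbbbbb.......................
258 #C...bbbbbbbbbbbbbbbbbbbbbbbbbbbbbbbbbbbbbbbbbbbbbbb.......................
259 C#...bbbbbbbbbbbbbbbbbbbbbbbbbbbbbbbbbbbbbbbbbbbbbbb.......................
260 .#......bbbbbbbbbbbbbbbbbbbbbbbbbbbbbbbbbbbbbbbbbbbb.......................
261 .##.........bbbbbbbbbbbbbbbbbbbbbbbbbbbbbbbbbbbbbbbb.......................
[359.2 251.6]
[359.5 246.6]
```

Emit:
jog_arm(moves=[-0.01, 0.06, -0.02, 0, 0, 0.1, 0.1, -0.02, 0.15, -0.04, 0, 0, 0.25, 0.1, -0.03, 0.25, -0.068, 0, 0, 0.4, 0.1, -0.042, 0.35, -0.068, 0, 0, 0.55, 0.1, -0.042, 0.409, -0.068, 0, 0, 0.7, 0.1, -0.042, 0.409, -0.068, 0, 0, 0.713, 0.1, -0.042, 0.409, -0.068, 0, 0, 0.713, 0.1, -0.042, 0.409, -0.068, 0, 0, 0.713, 0.1])

```text
time: 79.9
position: [0.6599, 0.1702, 0.2201]
tool_rot: [1.062, 2.955, 0.001]
ft_force: [0.5, -0.4, -1.0]
grip_width: 0.549
grip_force: 0.0
```

Emit:
jog_arm(moves=[-0.02, 0.02, 0.02, 0, 0.1, 0, 0.1, -0.04, 0.05, 0.08, 0, 0.25, 0, 0.1, -0.06, 0.08, 0.16, 0, 0.4, 0, 0.1, -0.065, 0.111, 0.25, 0, 0.55, 0, 0.1, -0.065, 0.111, 0.34, 0, 0.667, 0, 0.1, -0.065, 0.111, 0.42, 0, 0.667, 0, 0.1, -0.065, 0.111, 0.42, 0, 0.667, 0, 0.1, -0.065, 0.111, 0.42, 0, 0.667, 0, 0.1])

```text
time: 80.9
position: [0.6966, 0.1874, 0.0983]
tool_rot: [-0.83, -2.329, -0.308]
ft_force: [0.2, 0.6, 0.6]
grip_width: 0.548
grip_force: 0.0
```

```bash
python3 - <<'E'
from go import *
S=snap('scene','s22');x0,y0,x1,y1=345,172,395,198;h=cv2.cvtColor(S['pixels'],cv2.COLOR_RGB2HSV).astype(int)[y0:y1,x0:x1]
m=((h[...,2]<98)&(h[...,1]>70)&((h[...,0]<18)|(h[...,0]>165))).astype(np.uint8);n,l,st,c=cv2.connectedComponentsWithStats(m);i=1+np.argmax(st[1:,4]);print('b5',c[i]+[x0,y0],st[i])
E
python3 go.py "nrm(54,24,25,1)" "nrm(54,24,-12,1)"
```

```text
b5 [382.19565217 184.08695652] [34  9  9  7 46]
t 80.95 q [-0.12  0.98  0.16  0.81 -0.58  1.89  0.85] p [0.6968 0.1875 0.0988] F [ 0.1  0.8 -0.3] grip 0.555 0.0
nrm(54,24,25,1) -> [0.674 0.201 0.053] d [-0.03, -0.013, 0.175, 0.002, 0.005, 0.007] ik [-0.15  0.96  0.15  0.94 -0.58  1.79  0.89] 0.0
nrm(54,24,-12,1) -> [0.656 0.217 0.024] d [-0.0, 0.0, 0.123, 0.0, 0.0, 0.0] ik [-0.17  0.95  0.15  1.03 -0.58  1.72  0.9 ] 0.0
```

Emit:
jog_arm(moves=[-0.03, -0.013, 0.04, 0, 0, 0, 0.1, -0.03, -0.013, 0.08, 0, 0, 0, 0.1, -0.03, -0.013, 0.12, 0, 0, 0, 0.1, -0.03, -0.013, 0.16, 0, 0, 0, 0.1, -0.03, -0.013, 0.175, 0, 0, 0, 0.1, -0.03, -0.013, 0.175, 0, 0, 0, 0.1, -0.03, -0.013, 0.175, 0, 0, 0, 0.1, -0.03, -0.013, 0.175, 0, 0, 0, 0.1])

```text
time: 81.95
position: [0.6732, 0.1995, 0.0483]
tool_rot: [-0.833, -2.324, -0.305]
ft_force: [0.9, 0.0, 0.1]
grip_width: 0.55
grip_force: 0.0
```

```bash
python3 go.py "nrm(54,24,-12,1)"
```

```text
t 81.95 q [-0.15  0.96  0.15  0.95 -0.58  1.78  0.89] p [0.6732 0.1995 0.0483] F [0.9 0.  0.1] grip 0.55 0.0
nrm(54,24,-12,1) -> [0.656 0.217 0.024] d [0.011, 0.007, 0.114, 0.001, 0.001, 0.002] ik [-0.17  0.95  0.15  1.03 -0.58  1.72  0.9 ] 0.0
```

Emit:
jog_arm(moves=[0.011, 0.007, 0.03, 0, 0, 0, 0.1, 0.011, 0.007, 0.06, 0, 0, 0, 0.1, 0.011, 0.007, 0.09, 0, 0, 0, 0.1, 0.011, 0.007, 0.114, 0, 0, 0, 0.1, 0.011, 0.007, 0.114, 0, 0, 0, 0.1, 0.011, 0.007, 0.114, 0, 0, 0, -1, 0.011, 0.007, 0.114, 0, 0, 0, -1, 0.011, 0.007, 0.114, 0, 0, 0, -1])

```text
time: 82.95
position: [0.6555, 0.2168, 0.0241]
tool_rot: [-0.833, -2.324, -0.305]
ft_force: [0.0, -0.0, -0.5]
grip_width: 0.294
grip_force: 0.1
```

Emit:
jog_arm(moves=[0, 0, 0, 0, 0, 0, -1, 0, 0, 0, 0, 0, 0, -1, 0, 0, 0, 0, 0, 0, -1, 0, 0, 0, 0, 0, 0, -1, 0, 0, 0, 0, 0, 0, -1, 0, 0, 0, 0, 0, 0, -1, 0, 0, 0, 0, 0, 0, -1, 0, 0, 0, 0, 0, 0, -1])

```text
time: 83.95
position: [0.6552, 0.217, 0.0239]
tool_rot: [-0.833, -2.323, -0.305]
ft_force: [-0.0, -0.3, -0.1]
grip_width: 0.287
grip_force: 12.0
```

```bash
python3 go.py "nrm(54,24,-12,1)" "nrm(54,24,70,1)" "down(.66,.17,.22,2.45)" "down(.665,.05,.2,3.2)" "down(.665,-.07,.1,3.2)"
```

```text
t 83.95 q [-0.17  0.95  0.15  1.03 -0.58  1.72  0.91] p [0.6552 0.217  0.0239] F [-0.  -0.3 -0.1] grip 0.287 12.0
nrm(54,24,-12,1) -> [0.656 0.217 0.024] d [-0.001, 0.0, -0.002, -0.0, 0.0, 0.002] ik [-0.17  0.95  0.15  1.03 -0.58  1.72  0.9 ] 0.0
nrm(54,24,70,1) -> [0.696 0.183 0.087] d [0.0, -0.0, -0.273, 0.0, 0.0, 0.0] ik [-0.12  1.    0.16  0.81 -0.58  1.88  0.86] 0.0
down(.66,.17,.22,2.45) -> [0.66 0.17 0.22] d [0.335, -0.111, -0.298, -0.0, -0.667, 0.001] ik [-0.43  0.38  0.19  1.34 -0.07  1.43  0.63] 0.0
down(.665,.05,.2,3.2) -> [0.665 0.05  0.2  ] d [-0.268, -0.297, 0.067, 0.0, 0.0, -0.716] ik [-0.21  0.35  0.13  1.41 -0.05  1.38  1.55] 0.0
down(.665,-.07,.1,3.2) -> [ 0.665 -0.07   0.1  ] d [0.023, -0.399, 0.333, 0.0, 0.0, 0.0] ik [-0.06  0.42  0.17  1.53 -0.07  1.2   1.75] 0.0
```

Emit:
jog_arm(moves=[0, 0, -0.03, 0, 0, 0, -1, 0, 0, -0.07, 0, 0, 0, -1, 0, 0, -0.14, 0, 0, 0, -1, 0, 0, -0.21, 0, 0, 0, -1, 0, 0, -0.273, 0, 0, 0, -1, 0, 0, -0.273, 0, 0, 0, -1, 0, 0, -0.273, 0, 0, 0, -1, 0, 0, -0.273, 0, 0, 0, -1])

```text
time: 84.95
position: [0.695, 0.1841, 0.086]
tool_rot: [-0.832, -2.322, -0.304]
ft_force: [-0.2, -0.2, 0.1]
grip_width: 0.289
grip_force: 12.0
```

Emit:
jog_arm(moves=[0.06, -0.02, -0.06, 0, -0.1, 0, -1, 0.12, -0.04, -0.12, 0, -0.24, 0, -1, 0.19, -0.06, -0.18, 0, -0.39, 0, -1, 0.27, -0.09, -0.25, 0, -0.54, 0, -1, 0.335, -0.111, -0.298, 0, -0.667, 0, -1, 0.335, -0.111, -0.298, 0, -0.667, 0, -1, 0.335, -0.111, -0.298, 0, -0.667, 0, -1, 0.335, -0.111, -0.298, 0, -0.667, 0, -1])

```text
time: 85.95
position: [0.6595, 0.1682, 0.2176]
tool_rot: [-1.064, -2.954, 0.002]
ft_force: [-0.9, -0.8, -0.2]
grip_width: 0.284
grip_force: 12.0
```

Emit:
jog_arm(moves=[-0.03, -0.04, 0, 0, 0, -0.1, -1, -0.08, -0.1, 0.02, 0, 0, -0.25, -1, -0.14, -0.17, 0.04, 0, 0, -0.4, -1, -0.2, -0.24, 0.067, 0, 0, -0.55, -1, -0.268, -0.297, 0.067, 0, 0, -0.7, -1, -0.268, -0.297, 0.067, 0, 0, -0.716, -1, -0.268, -0.297, 0.067, 0, 0, -0.716, -1, -0.268, -0.297, 0.067, 0, 0, -0.716, -1])

```text
time: 86.95
position: [0.6648, 0.0518, 0.199]
tool_rot: [-0.096, 3.14, 0.002]
ft_force: [0.1, -0.3, 0.4]
grip_width: 0.287
grip_force: 12.0
```

```bash
python3 plate.py 23; python3 go.py "down(.665,-.068,.1,3.2)" "down(.665,-.068,0,3.2)"
```

```text
plate ((array([ 0.64931231, -0.10017031,  0.08582974]), np.float64(150.08334350585938)), np.uint64(1664))
t 87.0 q [-0.31  0.36  0.26  1.41 -0.09  1.38  1.58] p [0.6648 0.0518 0.1993] F [ 0.2 -0.4  0.7] grip 0.286 12.0
down(.665,-.068,.1,3.2) -> [ 0.665 -0.068  0.1  ] d [0.024, -0.399, 0.33, 0.001, 0.001, 0.003] ik [-0.16  0.42  0.29  1.53 -0.13  1.21  1.78] 0.0
down(.665,-.068,0,3.2) -> [ 0.665 -0.068  0.   ] d [0.0, 0.0, 0.333, 0.0, 0.0, 0.0] ik [-0.14  0.52  0.27  1.61 -0.16  1.03  1.8 ] 0.0
```

Emit:
jog_arm(moves=[0.01, -0.12, 0, 0, 0, 0, -1, 0.02, -0.26, 0.02, 0, 0, 0, -1, 0.024, -0.399, 0.08, 0, 0, 0, -1, 0.024, -0.399, 0.17, 0, 0, 0, -1, 0.024, -0.399, 0.26, 0, 0, 0, -1, 0.024, -0.399, 0.33, 0, 0, 0, -1, 0.024, -0.399, 0.33, 0, 0, 0, -1, 0.024, -0.399, 0.33, 0, 0, 0, -1])

```text
time: 88.0
position: [0.6659, -0.0693, 0.1015]
tool_rot: [-0.096, 3.137, 0.001]
ft_force: [0.1, -1.0, 0.3]
grip_width: 0.286
grip_force: 12.0
```

Emit:
jog_arm(moves=[0, 0, 0, 0, 0, 0, -1, 0, 0, 0.1, 0, 0, 0, -1, 0, 0, 0.2, 0, 0, 0, -1, 0, 0, 0.28, 0, 0, 0, -1, 0, 0, 0.33, 0, 0, 0, -1, 0, 0, 0.34, 0, 0, 0, -1, 0, 0, 0.34, 0, 0, 0, -1, 0, 0, 0.34, 0, 0, 0, -1])

```text
time: 89.0
position: [0.6662, -0.0697, -0.0003]
tool_rot: [-0.096, 3.137, 0.001]
ft_force: [-0.6, -0.6, 0.3]
grip_width: 0.286
grip_force: 12.0
```

Emit:
jog_arm(moves=[0, 0, 0.007, 0, 0, 0, -1, 0, 0, 0.014, 0, 0, 0, -1, 0, 0, 0.018, 0, 0, 0, -1, 0, 0, 0.021, 0, 0, 0, -1, 0, 0, 0.023, 0, 0, 0, -1, 0, 0, 0.025, 0, 0, 0, -1, 0, 0, 0.025, 0, 0, 0, -1, 0, 0, 0.025, 0, 0, 0, -1])

```text
time: 90.0
position: [0.6652, -0.0695, -0.0091]
tool_rot: [-0.096, 3.139, 0.001]
ft_force: [-0.2, -0.6, 0.3]
grip_width: 0.284
grip_force: 12.0
```

Emit:
jog_arm(moves=[0, 0, 0.004, 0, 0, 0, -1, 0, 0, 0.004, 0, 0, 0, -1, 0, 0, 0.002, 0, 0, 0, 0, 0, 0, 0.002, 0, 0, 0, 0, 0, 0, 0.002, 0, 0, 0, 0, 0, 0, 0.002, 0, 0, 0, 0, 0, 0, -0.05, 0, 0, 0, 0, 0, 0, -0.15, 0, 0, 0, 0])

```text
time: 91.0
position: [0.6642, -0.0695, 0.036]
tool_rot: [0.096, -3.139, -0.001]
ft_force: [0.5, 0.2, 0.2]
grip_width: 0.5
grip_force: 0.0
```

Emit:
jog_arm(moves=[0, 0, -0.15, 0, 0, 0, 0, 0, 0, -0.3, 0, 0, 0, 0, 0, 0, -0.45, 0, 0, 0, 0, 0, 0, -0.6, 0, 0, 0, 0, 0, 0, -0.8, 0, 0, 0, 0, 0, 0, -0.9, 0, 0, 0, 0, 0, 0, -0.9, 0, 0, 0, 0, 0, 0, -0.9, 0, 0, 0, 0])

```text
time: 92.0
position: [0.6644, -0.0698, 0.3056]
tool_rot: [-0.095, 3.139, 0.001]
ft_force: [-0.0, 0.9, -0.6]
grip_width: 0.498
grip_force: 0.0
```

```bash
python3 plate.py 95; cat h.py | head -40; ls pics | tail -40
```

```text
plate ((array([ 0.64948974, -0.10036144,  0.09661445]), np.float64(147.05557250976562)), np.uint64(1670))
import numpy as np, cv2
from scipy.spatial.transform import Rotation as R
from bench import ctrl
def snap(name,f):
    im=ctrl.get_image(name); cv2.imwrite(f'pics/{f}.png',cv2.cvtColor(im['pixels'],cv2.COLOR_RGB2BGR)); np.savez(f'pics/{f}.npz',**{k:np.array(v) for k,v in im.items()}); return im
from scipy.optimize import least_squares
def cam(f):
    d=np.load(f'pics/{f}.npz'); return d
def proj(d,P):
    p=(np.asarray(P)-d['xyz'])@R.from_rotvec(d['rotation']).as_matrix()
    return np.stack([d['cx']+d['fx']*p[...,0]/-p[...,2], d['cy']-d['fy']*p[...,1]/-p[...,2]],-1)
def ray(d,uv):
    uv=np.atleast_2d(uv).astype(float)
    v=np.stack([(uv[:,0]-d['cx'])/d['fx'],-(uv[:,1]-d['cy'])/d['fy'],-np.ones(len(uv))],-1)
    return v@R.from_rotvec(d['rotation']).as_matrix().T
def onz(d,uv,z):
    v=ray(d,uv); return d['xyz']+v*((z-d['xyz'][2])/v[:,2])[:,None]
def tri(views):  # [(cam,uv)]
    A=np.zeros((3,3));b=np.zeros(3)
    for d,uv in views:
        v=ray(d,uv)[0];v/=np.linalg.norm(v);
[... 152 characters left out ...]
)  # mould frame in stand frame (x down-slope, z out of bed)
def seat(t,h): return np.array([.055-.766*t+.643*h,0,.020+.643*t+.766*h])
import json,os
def rec():
    s=ctrl.get_state(); d=dict(q=list(map(float,s['joint_positions'])),p=list(map(float,s['position'])),r=list(map(float,s['tool_rot'])))
    open('samples.jsonl','a').write(json.dumps(d)+'\n'); return s
scene1.npz
scene1.png
scene2.npz
scene2.png
scene3.npz
scene3.png
t10.npz
t10.png
t11.npz
t11.png
t12.npz
t12.png
t14.npz
t14.png
t15.npz
t15.png
t16.npz
t16.png
t17.npz
t17.png
t18.npz
t18.png
t19.npz
t19.png
t21.npz
t21.png
t5.npz
t5.png
t6.npz
t6.png
t8.npz
t8.png
t9.npz
t9.png
top0.npz
top0.png
top1.npz
top1.png
top2.npz
top2.png
```

```bash
python3 - <<'E'
from h import *
f='s95'; d=cam(f); im=cv2.imread(f'pics/{f}.png')
u,v=proj(d,[.649,-.1,.01]).astype(int); print(u,v,proj(d,[[.665,-.136,.014],[.665,-.0695,.014]]).round())
t=cv2.imread('pics/%s.png'%f)[v-25:v+25,u-40:u+40]
top=snap('top','t95')['pixels'][:,:,::-1]
strip=np.hstack([cv2.resize(t,(320,200),interpolation=cv2.INTER_CUBIC),cv2.resize(top,(320,200),interpolation=cv2.INTER_AREA)])
cv2.imwrite('pics/final.png',np.vstack([im,strip]))
E
```

```text
356 241 [[359. 249.]
 [364. 236.]]
```

View pics/final.png

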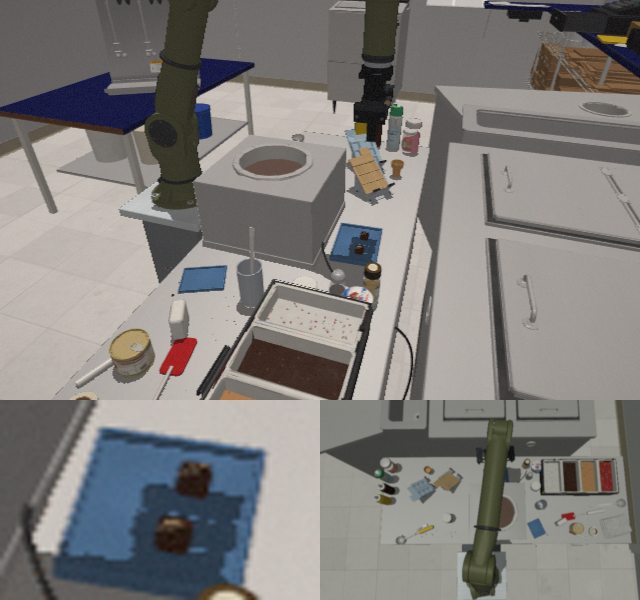

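The last picture shows both bonbons upright on the blue plate at (359,249) and (364,236). The spoon is in its pot at (252,240), the board is on its stand at (372,172), and the mould is on its stand at (362,145). I'll check the plate size and where the mould sits before handing in.

```bash
python3 - <<'E'
from h import *
d=cam('s95')
c=onz(d,[[341,223.5],[382,229],[377,263],[331,260]],.013); print(c.round(3), np.linalg.norm(np.roll(c,-1,0)-c,axis=1).round(3))
t=cam('t95'); p=t['pixels'].astype(int)
m=((p[...,2]-p[...,0]>18)&(p[...,2]>130)).astype(np.uint8)
n,l,s,ce=cv2.connectedComponentsWithStats(m)
for i in range(1,n):
    if s[i,4]>60: print(s[i],ce[i].round(), onz(t,ce[i],.075).round(3))
E
grep -n "MS\|BS\|stand" go.py h.py mask.py | head; head -20 go.py; python3 -c "
from bench import ctrl;s=ctrl.get_state();print(s['time'],s['ft_force'])"
```

```text
[[ 0.582 -0.031  0.013]
 [ 0.709 -0.02   0.013]
 [ 0.724 -0.177  0.013]
 [ 0.601 -0.204  0.013]] [0.127 0.159 0.125 0.175]
[177 170  24  31 257] [188. 187.] [[0.528 0.433 0.075]]
go.py:4:B=fr(BS,.07,.004);M=fr(MS,.07,.0225);MB=fr(MS,.07,.0265);U=fr(BS,.07,.004)
go.py:10:def tap(x,y,h,az=0,l=.127):  # bowl end at (x,y,h mm) of board-stand U frame, tool z=-n turned az about n
go.py:14:def nrm(x,y,z,sg,tilt=0):  # tool along -n of board stand (tilted by tilt deg toward vertical), y_t=sg*by
go.py:16:MU=fr(MS,.07,.0)   # mould upside down on its own bare bed; tab centre at z=+3
h.py:24:TILT=R.from_euler('y',40,degrees=True)  # mould frame in stand frame (x down-slope, z out of bed)
from kin import *
import sys
# usage: python3 go.py "expr returning (p,Rm)" ... chained deltas, each from previous target
B=fr(BS,.07,.004);M=fr(MS,.07,.0225);MB=fr(MS,.07,.0265);U=fr(BS,.07,.004)
def down(x,y,z,az):  # tool down, tool x azimuth az (rad)
    X=np.array([np.cos(az),np.sin(az),0]);Z=np.array([0,0,-1.]);return np.array([x,y,z]),R.from_matrix(np.stack([X,np.cross(Z,X),Z],1))
E=np.array([.4556,-.338
[... 698 characters left out ...]
*b,az)
def nrm(x,y,z,sg,tilt=0):  # tool along -n of board stand (tilted by tilt deg toward vertical), y_t=sg*by
    A,p=U;m=(A*R.from_euler('y',-tilt,degrees=True)).as_matrix();Z=-m[:,2];Y=sg*m[:,1];return p+A.apply(np.array([x,y,z])/1000),R.from_matrix(np.stack([np.cross(Y,Z),Y,Z],1))
MU=fr(MS,.07,.0)   # mould upside down on its own bare bed; tab centre at z=+3
if __name__=='__main__':
    s=rec();base=(s['position'],R.from_rotvec(s['tool_rot']));q=s['joint_positions']
    print('t',round(s['time'],2),'q',q.round(2),'p',base[0].round(4),'F',s['ft_force'].round(1),'grip',round(s['grip_width'],3),round(s['grip_force'],1))
    for e in sys.argv[1:]:
92.1 [-1.1610994  -0.80904509 -0.40790764]
```

```bash
python3 - <<'E'
from kin import *
from h import *
MU=fr(MS,.07,0);print('MS',MS,'seat',MU[1])
t=cam('t95');p=t['pixels'].astype(int)
m=((p[...,2]-p[...,0]>6)&(p[...,2]>90)).astype(np.uint8)
print('\n'.join(''.join('.#'[v] for v in r) for r in m[155:220,160:215:1][::2]))
c=np.array([[-.07,-.05],[.07,-.05],[.07,.05],[-.07,.05]]);
# upside-down: panel at h ~ 0..22.5 ; use top back face
for sl in (-.02,0,.02):
    P=np.array([fr(MS,.07+sl,.0225)[1]+fr(MS,.07+sl,.0225)[0].apply([x,y,0]) for x,y in c]);print(sl,proj(t,P).round(0).tolist())
E
```

```text
MS [ 0.557  0.403 -0.87 ] seat [0.55788986 0.40194523 0.06501   ]
.......................................................
................................................##.#...
.............................................#######...
.......................................##############..
....................................###################
...............................########################
...........................############################
......................#################################
.....................##################################
...................####################################
...............########################################
..............#########################################
................#######################################
.................######################################
...................####################################
.....................##################################
......................#################################
........................###########################....
......................####
[... 321 characters left out ...]
............................................
.......................................................
.......................................................
.......................................................
.......................................................
.......................................................
.......................................................
.......................................................
.......................................................
-0.02 [[199.0, 192.0], [231.0, 176.0], [213.0, 154.0], [179.0, 169.0]]
0 [[194.0, 195.0], [227.0, 178.0], [208.0, 156.0], [174.0, 171.0]]
0.02 [[189.0, 197.0], [222.0, 180.0], [204.0, 158.0], [169.0, 173.0]]
```

```bash
python3 - <<'E'
from kin import *
from h import *
for f,box in (('t95',(140,225,150,250)),):
    t=cam(f);p=t['pixels'].astype(int)
    m=((p[...,2]-p[...,0]>6)&(p[...,2]>90)).astype(np.uint8)
    n,l,s,ce=cv2.connectedComponentsWithStats(m);k=l[185,190];M=(l==k).astype(np.uint8);print(s[k],ce[k])
    s_=cam('s95');q=s_['pixels'].astype(int)
    mm=((q[...,2]-q[...,0]>6)&(q[...,2]>90)).astype(np.uint8);n2,l2,st2,c2=cv2.connectedComponentsWithStats(mm)
    for i in range(1,n2):
        if st2[i,4]>80 and abs(c2[i][0]-362)<30 and abs(c2[i][1]-145)<30: print('scene',st2[i],c2[i]);M2=(l2==i).astype(np.uint8)
    def sil(d,sl,lat,yaw,h0,shape):
        A,o=fr(np.array([MS[0],MS[1],MS[2]]),.07+sl,h0);A=A*Rz(yaw)
        im=np.zeros(shape,np.uint8)
        for x0,x1,y0,y1,z0,z1 in ((-.042,.07,-.05,.05,0,.0225),(-.07,-.042,-.05,.05,0,.006),(-.098,-.07,-.05,-.008,0,.006)):
            P=np.array([[x,y+lat,z] for x in(x0,x1) for y in (y0,y1) for z in(z0,z1)])
            cv2.fillConvexPoly(im,cv2.convexHull(proj(d,o+A.apply(P)).round().astype(np.int32)),1)
        return im
    best=[]
    for sl in np.arange(-.03,.061,.005):
      for lat in np.arange(-.03,.031,.005):
        for yaw in (-.2,-.1,0,.1,.2):
          I=sil(t,sl,lat,yaw,0,M.shape);a=(I&M).sum()/(I|M).sum()
          best.append((a,sl,lat,yaw))
    best.sort(reverse=True)
    for b in best[:5]: 
        A,o=fr(MS,.07+b[1],0);pos=o+A.apply([0,b[2],0]);print(np.round(b,3),pos.round(3),np.linalg.norm(pos[:2]-MS[:2]).round(3))
    I=sil(t,0,0,0,0,M.shape);print('seat IoU',(I&M).sum()/(I|M).sum(),I.sum(),M.sum())
E
```

```text
[ 174  156   54   47 1372] [199.2638484  178.95408163]
scene [345 129  37  34 508] [361.31692913 144.32480315]
[ 0.933  0.    -0.005  0.   ] [0.554 0.399 0.065] 0.005
[0.905 0.    0.    0.   ] [0.558 0.402 0.065] 0.001
[0.903 0.    0.    0.1  ] [0.558 0.402 0.065] 0.001
[ 0.898  0.    -0.005  0.1  ] [0.554 0.399 0.065] 0.005
[ 0.886 -0.005 -0.005  0.   ] [0.557 0.396 0.062] 0.007
seat IoU 0.9052488070892979 1423 1372
```

The mould is seated within about 5 mm, so I'm handing the job in.

```bash
python3 -c "from bench import ctrl; print(ctrl.close_job())"
```

```text
the job is handed in; nothing more can be done
None
```

I handed the job in at about 92 s. The last pictures show both bonbons (only bonbon_1 and bonbon_5 were present) upright on the blue plate, the empty mould on its stand within about 5 mm of its seat, the board on its stand and the spoon in its pot; the hand-in returned no verdict.

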